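# Clear the measuring stage's T-slots and zero the counter

### The arm

A 6-joint arm with a two-finger parallel gripper is mounted at the origin on the work surface. World frame = base frame: x ahead of the robot, y to its left, z up, the work surface at z = 0. Lengths are in mm, angles in rad, forces in N, time in s.
With the tool pointing down it reaches from about 375 to 975 mm from the base axis. Payload 3.8 kg.
Tool frame: the origin (TCP) lies on the centre line of the jaws, within the pads' length; the fingertips stand 25 mm ahead of it and the grasp point (between the pads) lies 6 mm ahead of it; z points along the fingers, y is the direction in which the jaws open and shut (so a half turn about z gives the same grasp; the last joint's range is limited). The gripper opens to 88 mm and grips with 3 to 60 N. Pads are 18 mm wide; open, the fingers measure 123 mm over their backs; the gripper's body (75 mm by 187 mm) begins 45 mm behind the grasp point.
Start: joints at [1.279, 0.264, 1.604, -0, 1.274, -0.037], TCP at [170.133, 653.202, 263.706] pointing down, gripper open.
Joint ranges: [-2.63, 2.63], [-0.94, 2.18], [0.31, 2.57], [-1.31, 4.45], [0, 2.66], [-2.55, 2.55]. Speed limits (rad/s): [2.57, 2.57, 3.14, 3.14, 3.14, 3.14].

### API

Orientations are given as [roll, pitch, yaw] about the fixed x, y, z axes, in that order (R = Rz(yaw) Ry(pitch) Rx(roll)).
In Python, from rig import bot gives the robot as it stands. The module is installed in compiled form; this text tells all that it offers.
- The arm moves only by the tool apply_moves, never from a script. Its arguments are lists of equal length, an entry for each row: "offset": the shift along the tool's x, y, z in units of 30 mm (1.0 is 30 mm), a list of three; "turn": the turn about the tool's z in units of 5 degrees (1.0 is 5 degrees); "gripper": the closure, from 0 (fully open) to 1 (shut). In form: {"offset": [[dx, dy, dz], ...], "turn": [turn, ...], "gripper": [gripper, ...]}. A call has 1 to 8 rows; each row is the pose to reach, as a shift and turn from the pose commanded when the call began, along the tool's axes at that moment; what a row does not reach only later rows make up. A row lasts 1/10 s, in which the tool goes at most 50 mm and 8.59 degrees, less where a joint would pass 70% of its speed; a pose out of reach is approached as far as the arm can. A call with a gripper value outside its range is refused whole. The fingers move at their own pace and stop on an object; "force" is the grip in N (left out, the last holds). Time passes only in rows, so rows that repeat a pose let the fingers close. It gives the time, the measured TCP pose, the force and the opening at its end, in the units of the state.
- bot.observe(): the state, without advancing time (a new reading comes with each control period).
- bot.snapshot(name): name is "scene" or "top" or "wrist"; returns the picture (480x640x3 uint8, red, green, blue); there is no depth.
- bot.calibration(name): a dict with "K" (3x3 intrinsics, pixels), "eye" and "orientation" of the camera in the world. Camera axes: x right, y down, z forward; pixel columns grow to the right and rows downward; lengths in mm; the calibration is good to about 2 mm. A picture is of the moment at which its call begins: read the wrist's pose just before it. calibration takes no time and is no camera call; for the wrist camera it gives the pose at the moment of the call.
- bot.close_job(): hands the job in, once; it reports no verdict.
Trained networks look in the newest picture that a camera, given by its name, has taken for a name from the list of things; names that differ only in an ending like _2 or _b are one class to them, and where a whole thing is asked for, a point or a joint stands for the part that bears it (a point fixed in the world has none). Each returns a list of dicts, best first, with "score" (0 to 1); they miss things now and then, are a little off and sometimes report something else, mostly with a low value. They report only what shows in the picture. A call takes as long as a camera call.
- bot.cut_out(label, camera): "pixels" (480x640 bool, what is visible of it) and "position" ([column, row] as shares, 0 to 1, of the picture: columns of its width, rows of its height, amid what is visible of it).
- bot.spot_point(label, camera): "position" ([column, row] as shares, 0 to 1, of the picture: columns of its width, rows of its height: a listed point, or the origin of a listed thing).
The state is a dict: "time_s": time; "joint_positions": joint angles; "dq": joint speeds; "effort": joint torques, N m; "position": TCP position; "ee_rot": TCP orientation; "wrist_force": force on the tool from outside, world axes, zero at the start; "wrist_torque": the same for the moment, N m; "gripper_width": opening from 0.0 (shut) to 1.0 (fully open).
Only numpy, scipy, OpenCV 4.12 (cv2) and the standard library are available. Lean on these libraries where they do the work, as an engineer would, in place of code of your own. Each camera call takes 0.05 s, during which the arm holds its last target.

### The job

Get the measuring stage ready for the next job: with the flat scraper, drive every piece of scrap lodged in the T-slots out through their open ends into the catch tray. When the slots are clear, stand the steel setting master upright on the middle of the stage's plate and, with it there, press the counter's recessed zero key right down with the stylus. Finish with scraper and stylus both lying back on the rubber tool mat, the master still standing on the plate, all scrap in the tray and nothing else on the bench disturbed.

Things in the scene. Friction and masses are not known exactly. Their poses are not given: they have to be found in the camera images.
- stage: Fixed XY measuring stage, white base; origin under the middle of its top plate, on the bench. Bare steel top plate 170 (x) by 240 mm (y), top face 80 mm above the bench, with three T-slots along the stage's y, open at the -y end (y = -120 mm), shut at the +y end by a grey end bar, flush with the top (inner face y = +108 mm). Scrap starts no farther back than y = +53 mm
- slot_mouth (a point): Middle of the floor of the middle T-slot at its open end (x = 0, y = -120 mm of the stage); the other two slots are 52 mm to either side. All slots: floor 59 mm above the bench; wide lower part 28 mm wide, 13 mm high; above it the neck, 18 mm wide, 8 mm deep
- tray: Open metal catch tray fixed to the stage under the open ends of the slots, 184 (x) by 115 (y) by 45 mm high, walls and floor 3 mm; origin under its centre on the bench, 162.5 mm towards -y of the stage's origin, axes as the stage's
- mat: Black rubber tool mat fixed on the bench, 250 (x) by 190 (y) by 3 mm; origin under its centre
- scraper: Flat slot scraper, 0.16 kg, lying flat along its own x: wooden handle 24 mm wide, 22 high, x = -100 to 0 mm; stiff steel blade 11 wide, 4 thick, from the handle to its square end at x = +92 mm, in mid height of the handle (11 mm above the underside). Origin at the handle's front end, on the underside; z up out of its upper side
- scraper_grip (a point): Point inside the scraper's handle near its balance, 30 mm behind the handle's front end, in mid height
- scraper_tip (a point): Middle of the scraper blade's square end, 122 mm ahead of scraper_grip along the scraper's x
- stylus: Aluminium stylus tool, 140 mm long, 50 g, lying flat on the mat along its own x: flat-sided body 16 mm wide, 12 high from x = -60 to +40 mm, thin round steel point of 5 mm diameter with a round end from there to x = +80 mm, 6 mm above the underside. Origin on the underside, 60 mm ahead of the blunt end. A knock may roll it onto another side
- stylus_tip (a point): End of the stylus's point, x = +80 mm, z = 6 mm in the stylus's frame
- master: Steel setting master, 0.38 kg, standing on the bench: round foot 50 mm in diameter, 8 mm high, on it a plain round column 32 mm in diameter, 54 mm high in all. Origin in the middle of its underside, z up its column
- counter: Fixed white digital counter box, 150 (x) by 200 (y) by 55 mm high, grey level top panel with two dark display windows towards its +x side and flush white keys; origin under its centre, z up. The zero key is the only recessed one, in a square well 18 by 18 mm at x = -30, y = +55 mm
- zero_key (a joint): How far the zero key is pressed down, m: 0 when free, stop at 0.003; springs back; takes about 1.4 N to start and 3.5 N at the stop
- zero_key_top (a point): Middle of the top face of the zero key, a round white key 12 mm in diameter, 2 mm below the counter's panel, 53 mm above the bench when free
- scrap_1: Scrap (may be absent): broken half of a black steel T-nut, 21 by 14 by 10 mm high, stepped, about 22 g, lying loose in the wide lower part of one of the slots, wider than the neck. Origin in the middle of its underside
- scrap_2: Scrap (may be absent): broken half of a black steel T-nut, 21 by 11 by 10 mm high, stepped, about 22 g, lying loose in the wide lower part of one of the slots, wider than the neck. Origin in the middle of its underside
- scrap_3: Scrap (may be absent): brass bush, 21 mm in diameter, 9 mm high, about 22 g, lying loose in the wide lower part of one of the slots, wider than the neck. Origin in the middle of its underside
- scrap_4: Scrap (may be absent): broken-off steel block, 20 by 13 by 9 mm high, about 22 g, lying loose in the wide lower part of one of the slots, wider than the neck. Origin in the middle of its underside
- scrap_5: Scrap (may be absent): steel hexagon nut, 20 mm over corners, 8 mm high, about 22 g, lying loose in the wide lower part of one of the slots, wider than the neck. Origin in the middle of its underside
- cup: Leave alone: grey porous hemispherical part with small holes, 54 mm across, 27 high. Origin in the middle of its underside
- loupe: Leave alone: black eye loupe, 44 mm across, 40 high. Origin in the middle of its underside
- gauge_case: Leave alone: dark wooden gauge-block case, 85 by 55 by 26 high. Origin in the middle of its underside
- strap: Leave alone: black steel clamp strap, 85 by 26 by 12 high. Origin in the middle of its underside
- spare_nut: Leave alone: good black T-nut, 21 by 22 by 10 high, on the bench, not scrap. Origin in the middle of its underside

How it is judged:
By the outcome, as a careful person would: the job done as asked, in the order asked, and still so for the second after the job is handed in, with the robot touching nothing.
Of scrap_1, scrap_2, scrap_3, scrap_4, scrap_5 only 3 to 5 are there at a start; the rules pass over those that are not, and their reading is None.
At some moment in a run one of scraper, stylus may be knocked a few centimetres aside while the robot is not near it.
It also fails if it takes over 210 s, if anything falls off the work surface, if the arm or the gripper's body presses on something with over 40 N, if the wrist force passes 120 N, or if a joint passes its speed limit or range.

## Working session

There is one attempt and no reset: what is moved stays moved. The work goes in short steps, Python scripts to look and compute and a tool call to move; the robot and the scene stay as the last step left them, time stands still between calls to the robot, and variables do not carry over. Pictures are saved under pics/ and viewed, and the job is handed in when it is done.

Besides the shell and the picture viewer there is one more tool, called after "Request:" as name(argument=value, ...), one argument or row to a line, values as JSON. apply_moves: Moves the arm, as the interface text tells. Its arguments: {"type":"object","properties":{"offset":{"type":"array"},"turn":{"type":"array"},"gripper":{"type":"array"},"force":{"type":"number"}},"required":["offset","turn","gripper"]}

```bash
mkdir -p pics; ls
python3 - <<'E'
from rig import bot
import cv2
print(bot.observe())
for n in ("scene","top","wrist"):
    im=bot.snapshot(n); cv2.imwrite(f"pics/{n}0.png",im[:,:,::-1]); print(n,bot.calibration(n))
E
```

```text
pics
{'time_s': 0.0, 'joint_positions': array([ 1.27906782e+00,  2.64751354e-01,  1.60535912e+00, -1.07632750e-05,
        1.27369056e+00, -3.69028710e-02]), 'dq': array([ 0.00126441,  0.00100111, -0.00106648, -0.00170603,  0.0009642 ,
        0.00096377]), 'effort': array([ 2.97046217e-04, -5.02117217e+01, -3.56876278e+01,  7.28148292e-02,
        2.94439285e-02, -1.56956444e-04]), 'position': array([169.97193221, 652.57912553, 262.39718632]), 'ee_rot': array([-3.13938540e+00, -7.11993317e-05,  2.88677010e+00]), 'wrist_force': array([ 0.19575517, -0.11506127,  1.38169158]), 'wrist_torque': array([ 0.01845732, -0.03097893,  0.00150322]), 'gripper_width': 1.0029815602898713}
scene {'K': array([[469.9104183 ,   0.        , 319.22810834],
       [  0.        , 469.9104183 , 240.43271432],
       [  0.        ,   0.        ,   1.        ]]), 'eye': array([1286.93617975,  174.3274934 ,  724.50308906]), 'orientation': array([-2.2963664 , -0.02123997,  1.83043639])}
top {'K': array([[563.84727914,   0.        , 320.1009545 ],
       [  0.        , 563.84727914, 236.95447223],
       [  0.        ,   0.        ,   1.        ]]), 'eye': array([ 445.66128255,  -18.06030914, 1280.43857694]), 'orientation': array([-3.05757346e+00,  1.96317936e-04, -1.58526662e+00])}
wrist {'K': array([[355.90195912,   0.        , 322.00070202],
       [  0.        , 355.90195912, 237.98116868],
       [  0.        ,   0.        ,   1.        ]]), 'eye': array([ 91.72334279, 673.18403815, 384.8283228 ]), 'orientation': array([2.82485019e+00, 1.71171817e-03, 1.31704643e+00])}
```

View pics/scene0.png

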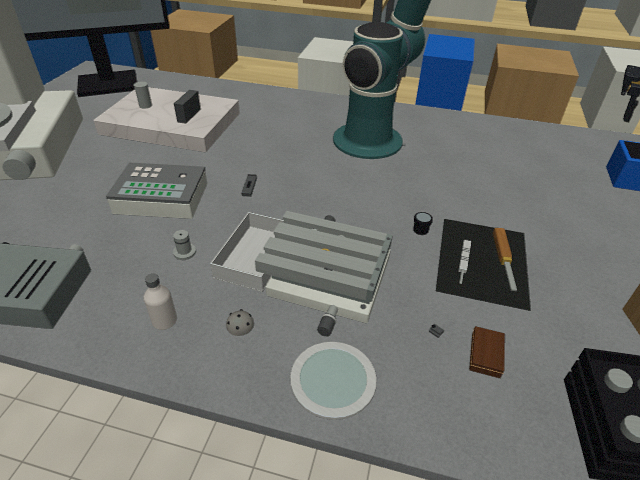

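View pics/top0.png

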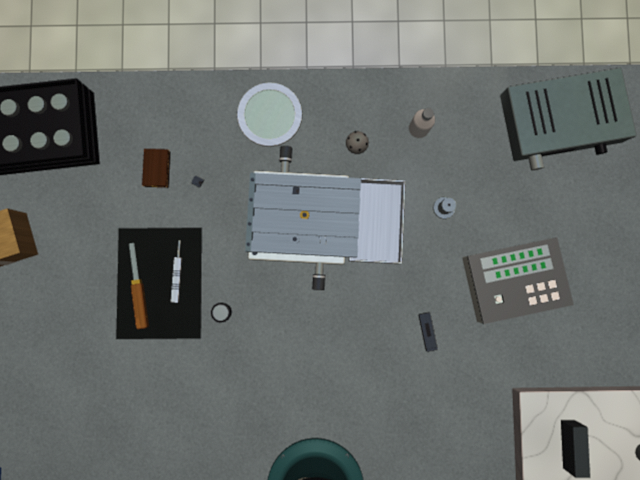

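View pics/wrist0.png

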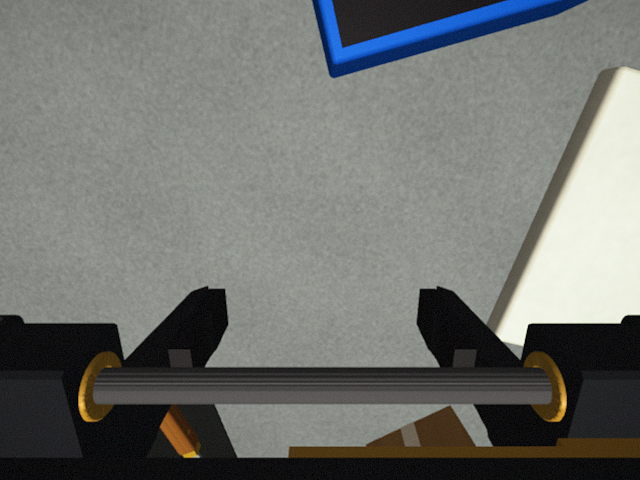

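```bash
cat > h.py <<'E'
from rig import bot
import numpy as np, cv2
from scipy.spatial.transform import Rotation as Ro
def cal(n):
    c=bot.calibration(n); return c["K"],c["eye"],Ro.from_euler('xyz',c["orientation"]).as_matrix()
def p2w(c,px,z):
    K,e,R=c; d=R@np.linalg.solve(K,[px[0],px[1],1.]); return e+d*(z-e[2])/d[2]
def w2p(c,p):
    K,e,R=c; q=K@(R.T@(np.asarray(p,float)-e)); return q[:2]/q[2]
def sh(d): return np.array(d["position"])*[640,480]
def save(im,name,crop=None,scale=1):
    if crop: x0,y0,x1,y1=crop; im=im[y0:y1,x0:x1]
    im=cv2.resize(im,None,fx=scale,fy=scale,interpolation=cv2.INTER_CUBIC)
    cv2.imwrite("pics/"+name,im[:,:,::-1])
E
python3 - <<'E'
from h import *
c=cal("top"); im=bot.snapshot("top")
zs=dict(stage=0,slot_mouth=59,tray=0,mat=0,scraper=3,scraper_grip=14,scraper_tip=14,stylus=3,stylus_tip=9,master=0,counter=0,zero_key_top=53,scrap_1=59,scrap_3=59,scrap_4=59,scrap_5=59,loupe=0,strap=0,spare_nut=0,cup=0,gauge_case=0)
for n,z in zs.items():
    for d in bot.spot_point(n,"top")[:3]:
        print(n,round(d["score"],2),sh(d).round(1),p2w(c,sh(d),z).round(1))
save(im,"stage0.png",(235,140,415,300),4)
save(im,"mat0.png",(100,210,240,350),4)
print(bot.observe()["time_s"])
E
```

```text
stage 0.94 [304.4 219.6] [593.8  16.    0. ]
slot_mouth 0.94 [357.5 216.8] [ 591.4 -101.5   59. ]
slot_mouth 0.5 [195.4 179.4] [679.1 252.3  59. ]
slot_mouth 0.44 [159.7 169.5] [702.3 330.8  59. ]
tray 0.78 [374.5 220.8] [ 588.7 -144.2    0. ]
mat 0.68 [195.8 178. ] [693.7 264.5   0. ]
mat 0.57 [158.4 282.1] [456.2 348.1   0. ]
scraper 0.84 [138.1 282.4] [456.2 393.1   3. ]
scraper 0.6 [138.5 296.9] [423.7 391.8   3. ]
scraper_grip 0.94 [138.9 297.7] [422.  387.4  14. ]
scraper_tip 0.95 [132.1 243.8] [543.  404.2  14. ]
stylus 0.93 [175.  276.4] [468.6 309.9   3. ]
stylus_tip 0.83 [177.7 237.2] [556.8 302.8   9. ]
master 0.57 [443.7 209. ] [ 613.6 -303.1    0. ]
master 0.18 [377.8 221.3] [ 587.5 -151.7    0. ]
counter 0.74 [296.9 190.6] [661.   32.3   0. ]
counter 0.73 [512.4 279.2] [ 451.2 -453.4    0. ]
counter 0.28 [178.2 242.7] [545.1 304.    0. ]
zero_key_top 0.62 [358.  218.1] [ 589.2 -103.    53. ]
zero_key_top 0.55 [499.6 300.1] [ 406.3 -405.7   53. ]
scrap_1 0.61 [294.8 241.2] [540.1  35.8  59. ]
scrap_1 0.45 [302.2 213.1] [601.3  19.   59. ]
scrap_1 0.43 [295.6 189.6] [653.3  32.8  59. ]
scrap_3 0.61 [294.8 241.2] [540.1  35.8  59. ]
scrap_3 0.45 [302.2 213.1] [601.3  19.   59. ]
scrap_3 0.43 [295.6 189.6] [653.3  32.8  59. ]
scrap_4 0.61 [294.8 241.2] [540.1  35.8  59. ]
scrap_4 0.45 [302.2 213.1] [601.3  19.   59. ]
scrap_4 0.43 [295.6 189.6] [653.3  32.8  59. ]
scrap_5 0.61 [294.8 241.2] [540.1  35.8  59. ]
scrap_5 0.45 [302.2 213.1] [601.3  19.   59. ]
scrap_5 0.43 [295.6 189.6] [653.3  32.8  59. ]
loupe 0.61 [223.1 312.1] [386.7 201.7   0. ]
loupe 0.58 [499.5 300.6] [ 403.4 -422.2    0. ]
strap 0.96 [426.  330.7] [ 338.6 -254.2    0. ]
spare_nut 0.42 [197.4 176.5] [697.1 260.8   0. ]
cup 0.88 [355.  142.4] [ 771.6 -103.2    0. ]
gauge_case 0.57 [157.7 169.3] [715.2 352.2   0. ]
1.25
```

View pics/stage0.png

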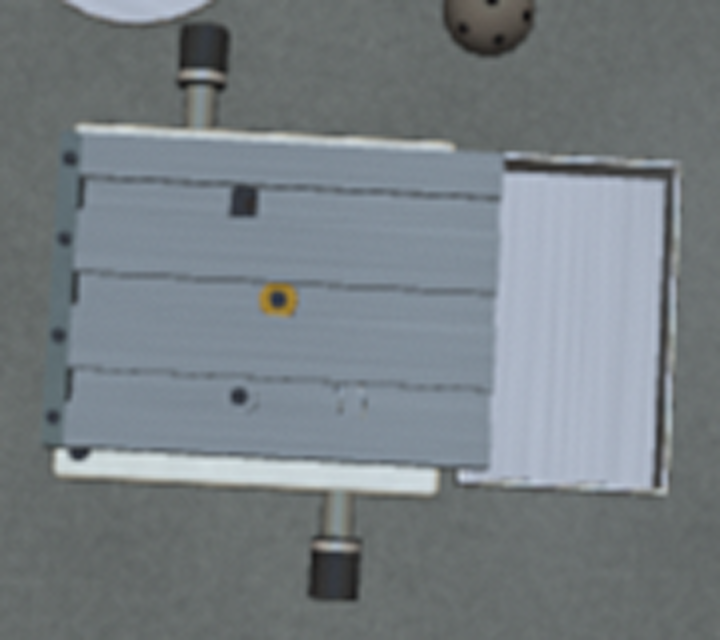

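View pics/mat0.png

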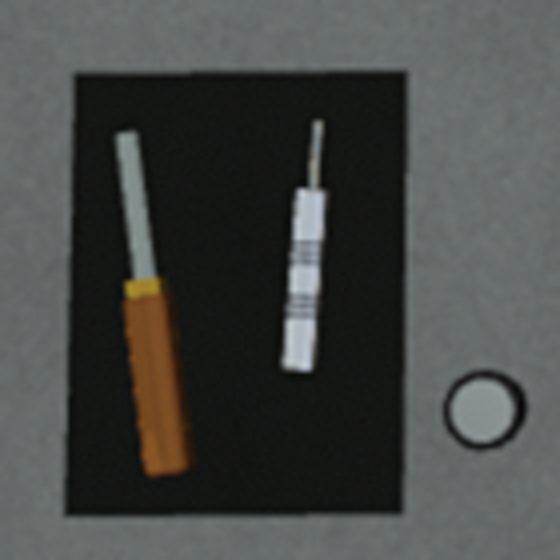

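Run:
```python
from h import *
c=cal("top")
o=np.array([235,140])
pts={"fr(+x,-y)":(505,152),"br(-x,-y)":(490,467),"fl(+x,+y)":(75,132),"bl(-x,+y)":(47,443)}
W={k:p2w(c,o+np.array(v)/4,80) for k,v in pts.items()}
for k,v in W.items(): print(k,v.round(1))
# rigid fit
A=np.array([[85,-120],[-85,-120],[85,120],[-85,120]],float); B=np.array([v[:2] for v in W.values()])
a=A-A.mean(0); b=B-B.mean(0); th=np.arctan2((a[:,0]*b[:,1]-a[:,1]*b[:,0]).sum(),(a*b).sum())
print("stage",B.mean(0),np.degrees(th)); R=np.array([[np.cos(th),-np.sin(th)],[np.sin(th),np.cos(th)]])
print((A@R.T+B.mean(0)-B).round(1))
for n,p in dict(bush=(278,299),blk=(350,400),hex=(239,397),tn=(243,201)).items():
    w=p2w(c,o+np.array(p)/4,68)[:2]; print(n,w.round(1),((w-B.mean(0))@R).round(1))
for n,p in dict(mouth=(357.5,216.8)).items(): print(((p2w(c,p,59)[:2]-B.mean(0))@R).round(1))
o=np.array([100,210])
for n,p,z in [("tail",(167,473),24),("front",(144,280),25),("tip",(126,132),16),("stail",(297,371),15),("sfront",(314,189),15),("stip",(318,122),11)]:
    print(n,p2w(c,o+np.array(p)/4,z).round(1))
```

```text
fr(+x,-y) [ 673.  -109.8   80. ]
br(-x,-y) [503.3 -98.3  80. ]
fl(+x,+y) [687.3 121.8  80. ]
bl(-x,+y) [519.5 137.5  80. ]
stage [595.75703048  12.79858199] -4.028033437582492
[[-0.9 -3.1]
 [-0.7 -2.6]
 [ 1.7  4.7]
 [-0.1  0.9]]
bush [596.5  13.8] [0.7 1. ]
blk [541.1 -24.4] [-51.9 -40.9]
hex [543.6  35.5] [-53.6  18.9]
tn [650.4  32.1] [53.1 23.1]
[   3.7 -114.3]
tail [355.1 377.   24. ]
front [461.4 390.8  25. ]
tip [544.6 404.9  16. ]
stail [409.7 308.1  15. ]
sfront [511.1 299.2  15. ]
stip [549.1 298.2  11. ]
```

```bash
cat >> h.py <<'E'
def to(x,y,z,yawdeg):
    s=bot.observe(); p=s["position"]; R=Ro.from_euler('xyz',s["ee_rot"]).as_matrix()
    R=Ro.from_euler('xyz',[np.pi,0,s["ee_rot"][2]]).as_matrix()
    d=R.T@(np.array([x,y,z])-p)/30; t=-(((yawdeg-np.degrees(s["ee_rot"][2]))+180)%360-180)/5
    print("off",d.round(3),"turn",round(t,2),"rows>=",round(max(np.linalg.norm(d)*30/50,abs(t)*5/8.59),1))
def st():
    s=bot.observe(); print("t",round(s["time_s"],2),"p",s["position"].round(1),"rpy",np.degrees(s["ee_rot"]).round(1),"q",s["joint_positions"].round(2),"F",s["wrist_force"].round(1),"T",s["wrist_torque"].round(2),"g",round(s["gripper_width"]*88,1))
E
python3 -c "
from h import *
st(); to(373,380,150,188.4)"
```

```text
t 1.25 p [170.1 653.2 263.7] rpy [180.   -0.  165.4] q [ 1.28  0.26  1.6   0.    1.27 -0.04] F [-0.9 -0.8  0.1] T [-0.01  0.03  0.02] g 88.0
off [-8.84  -7.108  3.791] turn -4.6 rows>= 7.2
```

Request:
apply_moves(
  offset=[
    [-8.84,-7.1,3.8],
    [-8.84,-7.1,3.8],
    [-8.84,-7.1,3.8],
    [-8.84,-7.1,3.8],
    [-8.84,-7.1,3.8],
    [-8.84,-7.1,3.8],
    [-8.84,-7.1,3.8],
    [-8.84,-7.1,3.8],
  ],
  turn=[-4.6,-4.6,-4.6,-4.6,-4.6,-4.6,-4.6,-4.6],
  gripper=[0.4,0.4,0.4,0.4,0.4,0.4,0.4,0.4],
  force=3,
)

```text
time_s: 2.05
position: [374.1, 375.7, 147.6]
ee_rot: [-3.138, -0.003, -2.999]
wrist_force: [-0.5, -0.0, 0.5]
gripper_width: 0.599
```

Run:
```python
from h import *
st(); to(373,380,150,188.4)
c=cal("wrist");save(bot.snapshot("wrist"),"w1.png")
t=cal("top");save(bot.snapshot("top"),"t1.png",(100,210,240,350),4)
for n in ("scraper","scraper_grip","scraper_tip"):
    for d in bot.spot_point(n,"wrist")[:1]: print(n,d["score"],sh(d),p2w(c,sh(d),14 if '_' in n else 3))
```

```text
t 2.05 p [374.1 375.7 147.6] rpy [-1.798e+02 -1.000e-01 -1.718e+02] q [ 0.74  0.1   2.03 -0.    1.02 -0.97] F [-0.5 -0.   0.5] T [ 0.07 -0.04 -0.02] g 52.7
off [ 0.016  0.146 -0.079] turn -0.04 rows>= 0.1
scraper 0.69 [328.384 319.488] [451.70783923 391.87539453   3.        ]
scraper_grip 0.83 [331.392 292.608] [420.83725371 389.50253358  14.        ]
scraper_tip 0.96 [328.    421.824] [549.74569793 406.11455771  14.        ]
```

View pics/w1.png

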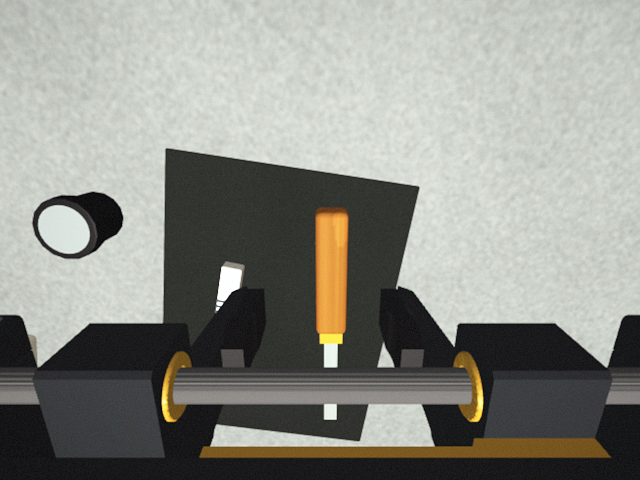

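Run:
```python
from h import *
to(370,381,31,188.4)
```

```text
off [ 0.103 -0.007  3.986] turn 0.01 rows>= 2.4
```

Request:
apply_moves(
  offset=[
    [0.1,0,1.3],
    [0.1,0,2.5],
    [0.1,0,3.5],
    [0.1,0,3.95],
    [0.1,0,3.95],
    [0.1,0,3.95],
  ],
  turn=[0,0,0,0,0,0],
  gripper=[0.4,0.4,0.4,0.4,0.4,0.4],
)

```text
time_s: 2.9
position: [370.3, 381.3, 32.1]
ee_rot: [3.141, 0.001, -2.994]
wrist_force: [-0.4, -0.2, 0.7]
gripper_width: 0.597
```

Request:
apply_moves(
  offset=[
    [0,0,0],
    [0,0,0],
    [0,0,0],
    [0,0,0],
    [0,0,0],
    [0,0,0],
    [0,0,0],
    [0,0,0],
  ],
  turn=[0,0,0,0,0,0,0,0],
  gripper=[0.85,0.85,0.85,0.85,0.85,0.85,0.85,0.85],
  force=3,
)

```text
time_s: 3.7
position: [370.4, 380.0, 31.7]
ee_rot: [3.141, 0.001, -2.995]
wrist_force: [-0.3, -0.3, 5.1]
gripper_width: 0.274
```

Request:
apply_moves(
  offset=[
    [0,0,-0.2],
    [-0.01,0,-0.4],
    [-0.03,0,-0.6],
    [-0.05,0,-0.8],
    [-0.08,0,-1.0],
    [-0.08,0,-1.0],
  ],
  turn=[0,0,0,0,0,0],
  gripper=[0.85,0.85,0.85,0.85,0.85,0.85],
)

```text
time_s: 4.3
position: [373.2, 380.7, 62.4]
ee_rot: [3.14, 0.002, -2.995]
wrist_force: [-0.3, -1.0, -0.7]
gripper_width: 0.272
```

Run:
```python
from h import *
st()
save(bot.snapshot("wrist"),"w2.png")
save(bot.snapshot("scene"),"s2.png",(400,180,560,320),4)
```

```text
t 4.3 p [373.2 380.7  62.4] rpy [ 1.799e+02  1.000e-01 -1.716e+02] q [ 0.75  0.21  2.08  0.    0.85 -0.97] F [-0.3 -1.  -0.7] T [ 0.05  0.01 -0.  ] g 24.0
```

View pics/s2.png

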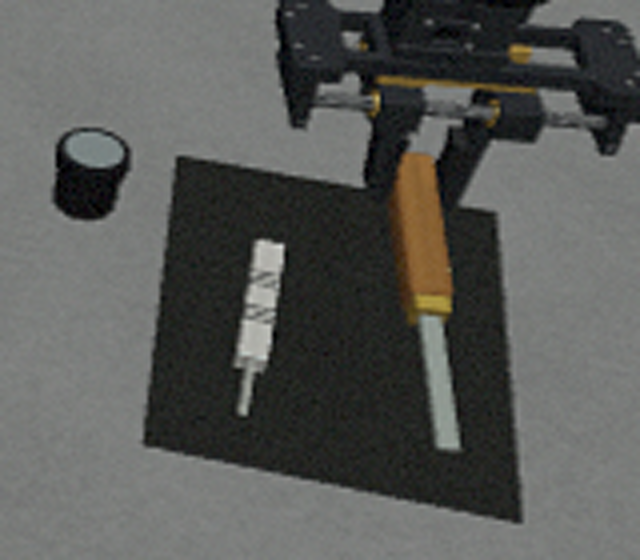

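View pics/w2.png

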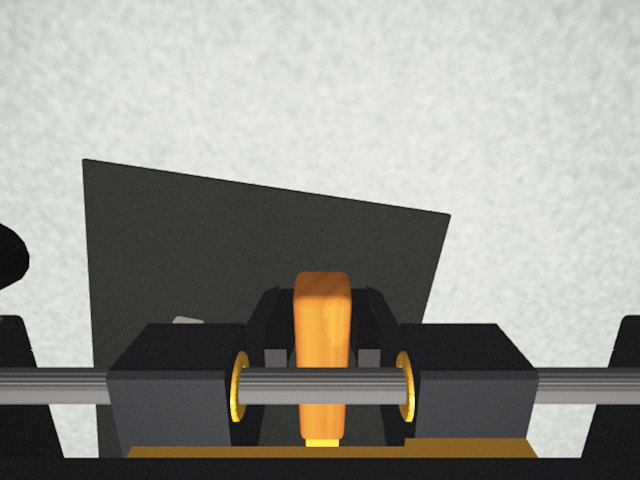

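Request:
apply_moves(
  offset=[
    [-0.06,0,-0.25],
    [-0.14,0,-0.5],
    [-0.24,0,-0.75],
    [-0.37,0,-1.0],
    [-0.5,0,-1.25],
    [-0.68,0,-1.55],
    [-0.68,0,-1.55],
    [-0.68,0,-1.55],
  ],
  turn=[0,0,0,0,0,0,0,0],
  gripper=[0.85,0.85,0.85,0.85,0.85,0.85,0.85,0.85],
)

```text
time_s: 5.2
position: [393.2, 383.4, 108.2]
ee_rot: [3.141, 0.001, -2.995]
wrist_force: [-1.1, -0.2, -1.5]
gripper_width: 0.277
```

Request:
apply_moves(
  offset=[
    [0,0,0],
    [0,0,0],
    [0,0,0],
  ],
  turn=[0,0,0],
  gripper=[1,1,1],
  force=50,
)

```text
time_s: 5.5
position: [392.7, 383.2, 107.6]
ee_rot: [-3.142, 0.0, -2.995]
wrist_force: [0.5, 0.4, -0.6]
gripper_width: 0.264
```

Run:
```python
from h import *
st()
save(bot.snapshot("scene"),"s3.png",(400,160,560,300),4)
```

```text
t 5.5 p [392.7 383.2 107.6] rpy [-180.     0.  -171.6] q [ 0.73  0.18  2.02 -0.    0.94 -0.99] F [ 0.5  0.4 -0.6] T [ 0.13 -0.29  0.06] g 23.3
```

View pics/s3.png

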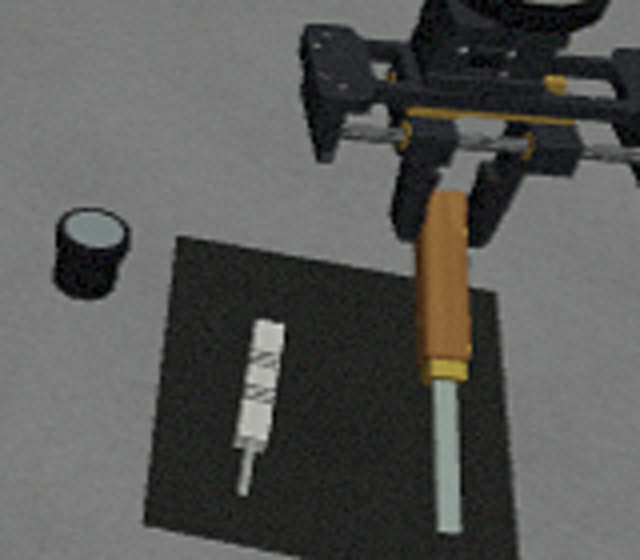

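```bash
cat >> h.py <<'E'
from scipy.optimize import least_squares
def tri(obs):
    f=lambda p: np.concatenate([w2p(c,p)-px for c,px in obs])
    r=least_squares(f,[500,100,50.]); return r.x,r.fun
E
python3 - <<'E'
from h import *
s=bot.observe(); obs=[]
for cam in ("top","scene"):
    c=cal(cam); im=bot.snapshot(cam)
    d=bot.spot_point("scraper_tip",cam)[0]; print(cam,d["score"],sh(d)); obs.append((c,sh(d)))
p,r=tri(obs); print(p,r); R=Ro.from_euler('xyz',[np.pi,0,s["ee_rot"][2]]).as_matrix()
print("tip in tool",R.T@(p-s["position"]))
to(392.7,383.2,230,188.4)
E
```

```text
top 0.56 [136.128 244.08 ]
scene 0.96 [510.976 295.488]
[543.76600402 405.12469612  -5.64791473] [-1.58146    -0.00206718 -1.4130468   0.09736164]
tip in tool [-152.73541227   -0.37863495  113.19496398]
off [-3.000e-03  2.000e-03 -4.079e+00] turn 0.0 rows>= 2.4
```

Request:
apply_moves(
  offset=[
    [0,0,-1.5],
    [0,0,-3],
    [0,0,-4.1],
    [0,0,-4.1],
  ],
  turn=[0,0,0,0],
  gripper=[1,1,1,1],
)

```text
time_s: 6.15
position: [394.8, 385.2, 236.6]
ee_rot: [3.136, 0.008, -2.995]
wrist_force: [1.1, 1.0, -0.7]
gripper_width: 0.27
```

```bash
cat >> h.py <<'E'
O=np.array([595.8,12.8]); TH=np.radians(-4.03)
RS=np.array([[np.cos(TH),-np.sin(TH)],[np.sin(TH),np.cos(TH)]])
def s2w(a,b): return O+RS@np.array([a,b])
def w2s(p): return RS.T@(np.asarray(p)[:2]-O)
E
python3 - <<'E'
from h import *
st(); w=s2w(-52,240); print(w); to(*w,230,86)
E
```

```text
t 6.15 p [394.8 385.2 236.6] rpy [ 179.7    0.4 -171.6] q [ 0.73  0.04  1.91  0.    1.18 -0.99] F [ 1.1  1.  -0.7] T [ 0.08  0.04 -0.02] g 23.8
[560.79548476 255.86107034]
off [-4.844 -5.072  0.22 ] turn 20.48 rows>= 11.9
```

Request:
apply_moves(
  offset=[
    [-0.6,-0.6,0],
    [-1.2,-1.2,0],
    [-1.8,-1.8,0],
    [-2.4,-2.5,0],
    [-3.0,-3.2,0],
    [-3.6,-3.8,0],
    [-4.2,-4.4,0],
    [-4.8,-5.0,0],
  ],
  turn=[1.5,3,4.5,6,7.5,9,10.5,12],
  gripper=[1,1,1,1,1,1,1,1],
)

```text
time_s: 6.95
position: [556.4, 254.6, 228.3]
ee_rot: [-3.138, -0.001, 2.235]
wrist_force: [-0.2, 0.0, -1.4]
gripper_width: 0.263
```

Request:
apply_moves(
  offset=[
    [0,0,0],
    [0,0,0],
    [0,0,0],
    [0,0,0],
    [0,0,0],
    [0,0,0],
    [0,0,0],
  ],
  turn=[1.5,3,4.5,6,7.5,8.5,8.5],
  gripper=[1,1,1,1,1,1,1],
)

```text
time_s: 7.65
position: [555.8, 255.3, 228.5]
ee_rot: [-3.138, 0.002, 1.499]
wrist_force: [-0.1, -0.9, -1.5]
gripper_width: 0.271
```

```bash
cat > look.py <<'E'
from h import *
import sys
s=bot.observe(); obs=[]; st()
for cam in ("top","scene"):
    c=cal(cam); im=bot.snapshot(cam)
    dd=bot.spot_point("scraper_tip",cam)
    if dd:
        d=dd[0]; print(cam,d["score"],sh(d)); obs.append((c,sh(d)))
    save(im,f"{cam}{sys.argv[1]}.png",(235,140,415,300) if cam=="top" else (200,170,420,350),3.5 if cam=="scene" else 4)
if len(obs)==2:
    p,r=tri(obs); print("tip",p.round(1),r.round(1),"stage",w2s(p).round(1)); R=Ro.from_euler('xyz',[np.pi,0,s["ee_rot"][2]]).as_matrix()
    print("tip in tool",(R.T@(p-s["position"])).round(1))
E
python3 look.py 4; python3 -c "
from h import *
w=s2w(-52,240); print(w); to(*w,230,86)"
```

```text
t 7.65 p [555.8 255.3 228.5] rpy [-1.798e+02  1.000e-01  8.590e+01] q [0.39 0.17 1.78 0.   1.19 0.46] F [-0.1 -0.9 -1.5] T [ 0.01  0.02 -0.05] g 23.9
top 0.66 [261.632 233.808]
scene 0.69 [375.424 222.48 ]
tip [550.3 104.6 127.8] [-1.9  0.3 -1.9 -0. ] stage [-51.8  88.4]
tip in tool [-150.8    5.3  100.7]
[560.79548476 255.86107034]
off [ 0.018  0.139 -0.006] turn -0.0 rows>= 0.1
```

View pics/top4.png

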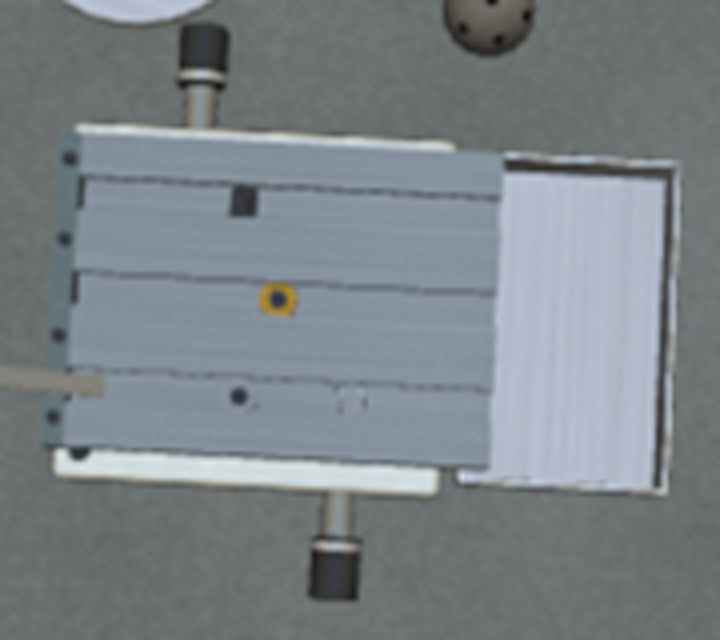

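View pics/scene4.png

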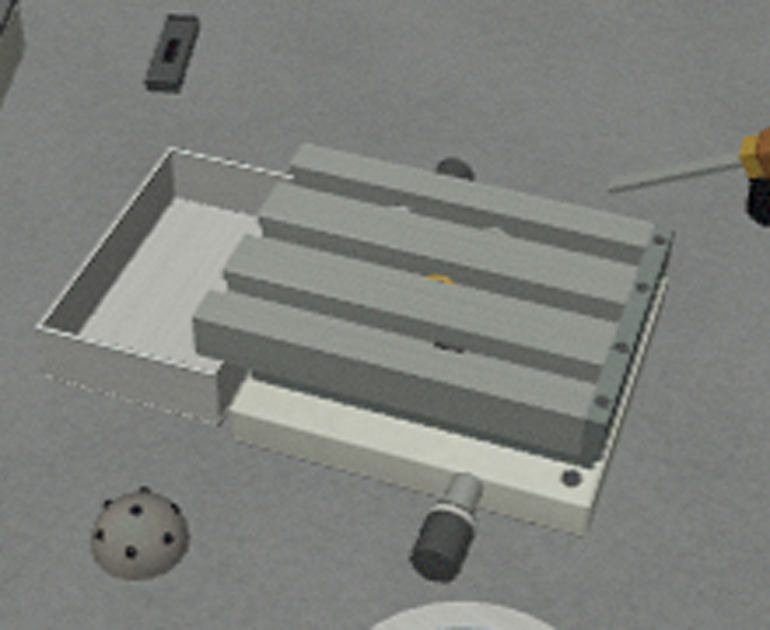

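Run:
```python
from h import *
c=cal("top");o=np.array([235,140])
for z in (80,72):
  for p in [(80,177),(500,198),(80,271),(495,293),(80,369),(490,388)]:
    print(z,p,w2s(p2w(c,o+np.array(p)/4,z)).round(1))
w=s2w(-52,88)+np.array([0,0]); to(555.8,256,193,86)
# scene check: slot corners at mouth, plate corners
c=cal("scene")
o=np.array([200,170])
for n,p in dict(fr=(205,293),bl=(655,222),fl=(583,413),br=(303,145)).items():
    print(n,w2s(p2w(c,o+np.array(p)/3.5,80)).round(1))
```

```text
80 (80, 177) [ 59.2 110.9]
80 (500, 198) [  60.4 -115.5]
80 (80, 271) [  8.3 107.5]
80 (495, 293) [   8.9 -115.3]
80 (80, 369) [-44.4 104.1]
80 (490, 388) [ -42.3 -115.2]
72 (80, 177) [ 60.6 111.9]
72 (500, 198) [  61.8 -115.9]
72 (80, 271) [  9.4 108.5]
72 (495, 293) [   9.9 -115.8]
72 (80, 369) [-43.7 105.1]
72 (490, 388) [ -41.6 -115.7]
off [ 0.011 -0.027  1.227] turn -0.0 rows>= 0.7
fr [  65.8 -113.5]
bl [-84.8 114.6]
fl [ 81.7 113.1]
br [ -80.5 -112.2]
```

Request:
apply_moves(
  offset=[
    [0,0,0.4],
    [0,0,0.8],
    [0,0,1.2],
    [0,0,1.2],
    [0,0,1.2],
  ],
  turn=[0,0,0,0,0],
  gripper=[1,1,1,1,1],
)

```text
time_s: 8.35
position: [556.5, 255.5, 193.6]
ee_rot: [-3.14, 0.001, 1.499]
wrist_force: [1.1, 0.3, -0.4]
gripper_width: 0.265
```

```bash
python3 look.py 5
python3 - <<'E'
from h import *
save(bot.snapshot("wrist"),"w5.png")
t=bot.snapshot("top"); save(t,"top5z.png",(235,200,315,260),8)
E
```

```text
t 8.35 p [556.5 255.5 193.6] rpy [-179.9    0.    85.9] q [0.39 0.2  1.81 0.   1.13 0.46] F [ 1.1  0.3 -0.4] T [0.   0.06 0.03] g 23.3
top 0.75 [264.896 235.296]
scene 0.83 [372.224 236.208]
tip [550.4 101.6  90.7] [-1.9  0.3 -1.9 -0. ] stage [-51.5  85.4]
tip in tool [-153.9    4.9  103. ]
```

View pics/top5z.png

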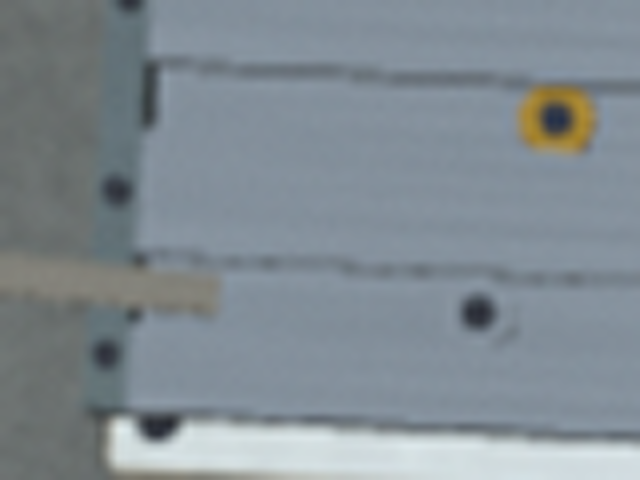

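View pics/scene5.png

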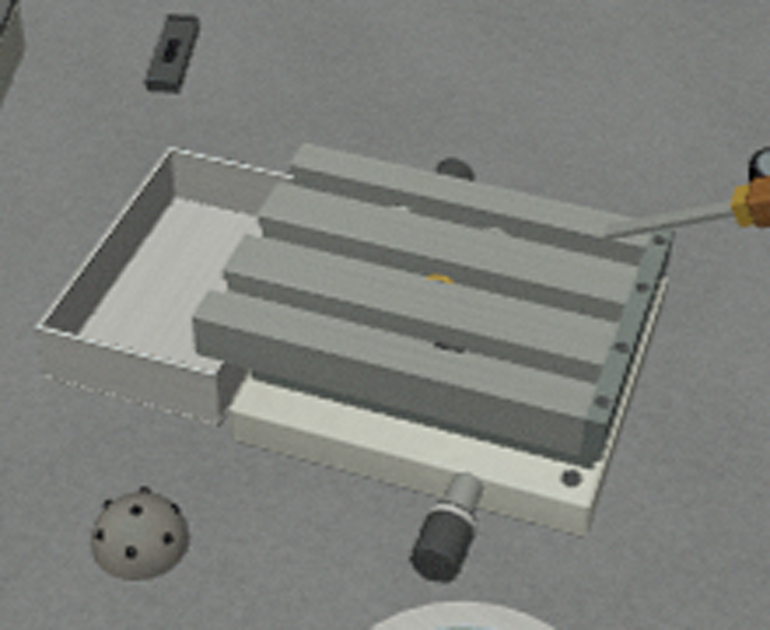

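View pics/w5.png

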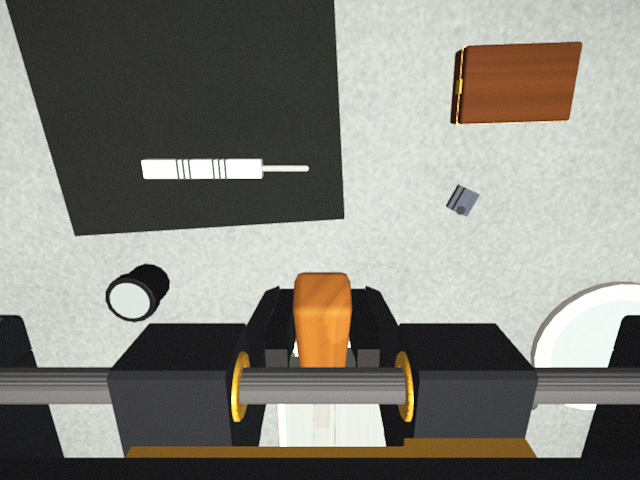

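Run:
```python
from h import *
c=cal("top")
for z in (86,91): print(w2s(p2w(c,(235+216/8,200+294/8),z)))
# expected
s=bot.observe(); R=Ro.from_euler('xyz',[np.pi,0,s["ee_rot"][2]]).as_matrix()
p=s["position"]+R@[-152,0,103]; print(p,w2s(p)); print((w2p(c,p)-[235,200])*8)
c=cal("scene"); 
print((w2p(c,p)-[200,170])*3.5)
```

```text
[-53.63562338  87.86860091]
[-54.02895894  87.32774358]
[546.56654103 104.32561709  92.42264328] [-55.54403317  87.83924205]
[213.14530214 299.14192716]
[602.09598892 226.11541261]
```

Request:
apply_moves(
  offset=[
    [0,0.07,0],
    [0,0.07,0.3],
    [0,0.07,0.55],
    [0,0.07,0.7],
    [0,0.07,0.7],
    [0,0.07,0.7],
  ],
  turn=[-0.05,-0.05,-0.05,-0.05,-0.05,-0.05],
  gripper=[1,1,1,1,1,1],
)

```text
time_s: 9.25
position: [558.9, 255.6, 173.3]
ee_rot: [-3.141, 0.0, 1.504]
wrist_force: [0.2, -0.1, -1.2]
gripper_width: 0.27
```

```bash
python3 look.py 6
python3 - <<'E'
from h import *
t=bot.snapshot("top"); save(t,"top6z.png",(235,200,315,260),8)
t=bot.snapshot("scene"); save(t,"scene6z.png",(330,200,430,270),8)
E
```

```text
t 9.25 p [558.9 255.6 173.3] rpy [-180.     0.    86.1] q [0.39 0.22 1.83 0.   1.09 0.46] F [ 0.2 -0.1 -1.2] T [ 0.    0.04 -0.04] g 23.8
top 0.88 [263.872 234.48 ]
scene 0.72 [369.28  243.312]
tip [554.3 101.5  74.2] [-0.1  0.  -0.1 -0. ] stage [-47.6  85.6]
tip in tool [-154.     5.7   99. ]
```

View pics/top6z.png

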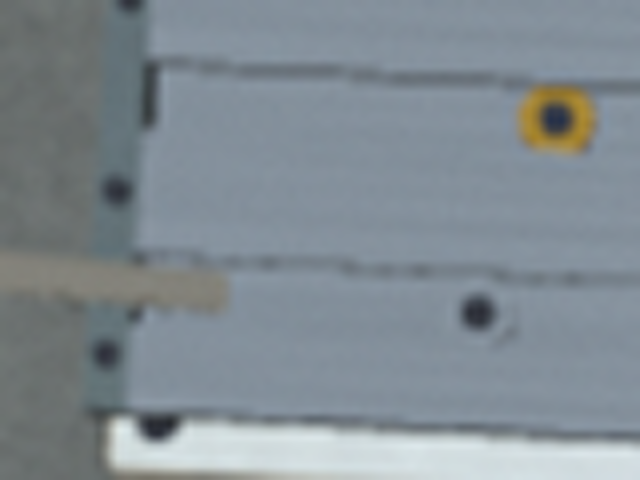

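View pics/scene6z.png

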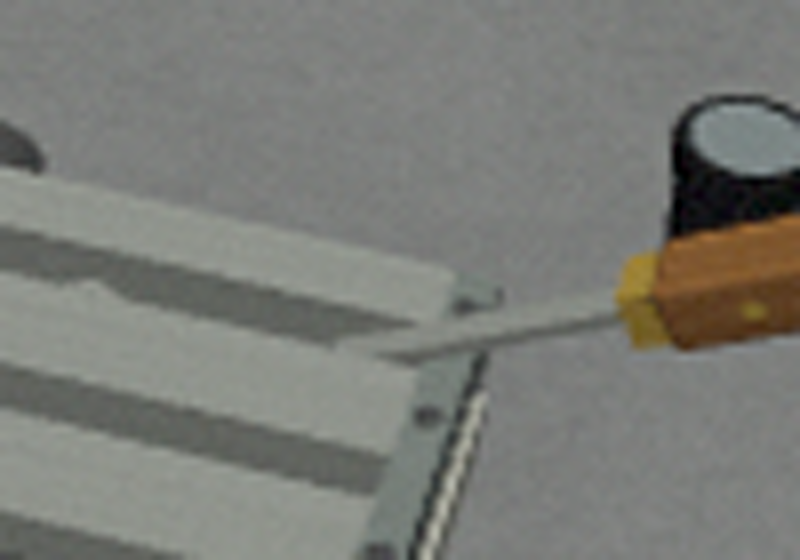

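Request:
apply_moves(
  offset=[
    [0,0,-0.3],
    [-0.4,0,-0.3],
    [-1.0,0,-0.3],
    [-1.0,0,-0.1],
    [-1.0,0,0.1],
    [-1.0,0,0.2],
    [-1.0,0,0.2],
  ],
  turn=[0,0,0,0,0,0,0],
  gripper=[1,1,1,1,1,1,1],
)

```text
time_s: 10.25
position: [556.4, 225.5, 166.5]
ee_rot: [-3.14, 0.001, 1.504]
wrist_force: [-0.5, 0.4, -2.1]
gripper_width: 0.267
```

Run:
```python
from h import *
st()
t=bot.snapshot("top"); save(t,"top7z.png",(235,200,315,260),8)
t=bot.snapshot("scene"); save(t,"scene7z.png",(310,200,410,270),8)
```

```text
t 10.25 p [556.4 225.5 166.5] rpy [-179.9    0.    86.1] q [0.34 0.2  1.86 0.   1.08 0.41] F [-0.5  0.4 -2.1] T [-0.04  0.07 -0.01] g 23.5
```

View pics/top7z.png

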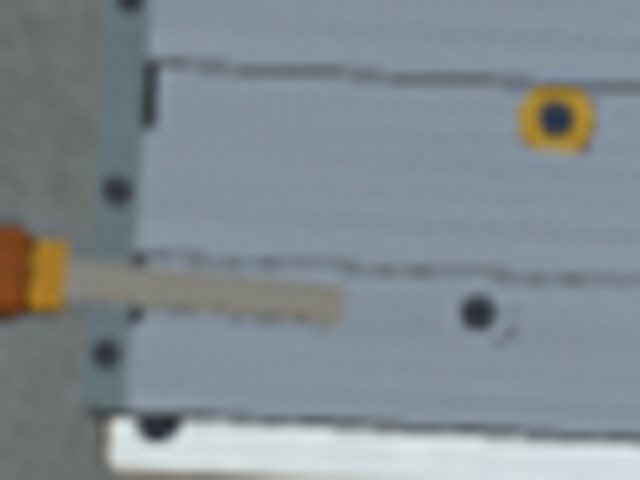

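View pics/scene7z.png

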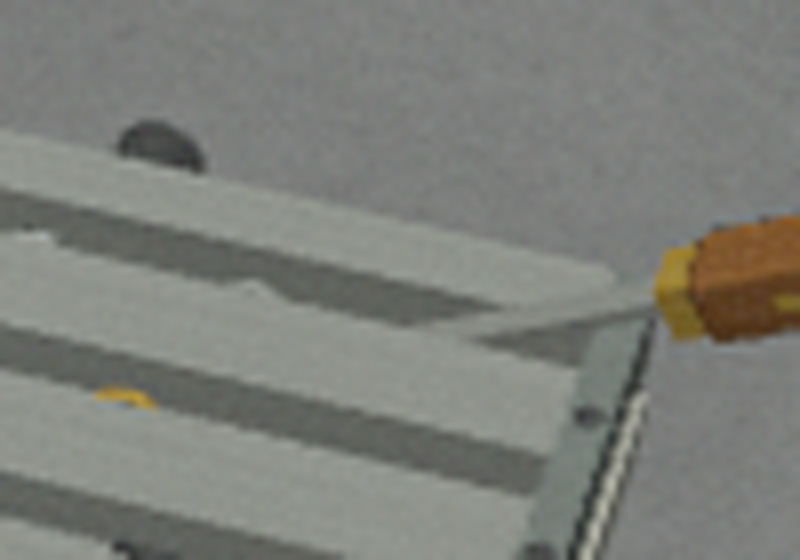

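Request:
apply_moves(
  offset=[
    [0,0,0.07],
    [0,0,0.13],
    [0,0,0.13],
  ],
  turn=[0,0,0],
  gripper=[1,1,1],
)

```text
time_s: 10.65
position: [557.4, 226.1, 164.0]
ee_rot: [3.141, -0.0, 1.504]
wrist_force: [0.6, 0.7, 0.4]
gripper_width: 0.272
```

Run:
```python
from h import *
for i in range(4): st(); bot.snapshot("top")
```

```text
t 10.65 p [557.4 226.1 164. ] rpy [180.   -0.   86.2] q [0.34 0.21 1.87 0.   1.07 0.41] F [0.6 0.7 0.4] T [-0.07  0.01  0.03] g 23.9
t 10.7 p [557.4 226.  164.1] rpy [180.   -0.   86.2] q [0.34 0.21 1.87 0.   1.07 0.41] F [-0.1  0.5  0.3] T [-0.08  0.02 -0.01] g 23.7
t 10.75 p [557.4 226.  164.2] rpy [180.   -0.   86.2] q [0.34 0.21 1.87 0.   1.07 0.41] F [-1.   0.7  1.1] T [-0.03  0.05  0.04] g 23.2
t 10.8 p [557.4 225.9 164.2] rpy [180.   -0.   86.2] q [0.34 0.21 1.87 0.   1.07 0.41] F [ 0.4  0.3 -0.4] T [-0.04  0.02  0.06] g 23.7
```

Request:
apply_moves(
  offset=[
    [0,0,0.07],
    [0,0,0.07],
    [0,0,0.07],
  ],
  turn=[0,0,0],
  gripper=[1,1,1],
)

```text
time_s: 11.15
position: [557.6, 226.1, 162.4]
ee_rot: [3.14, -0.001, 1.504]
wrist_force: [0.3, 3.3, 3.2]
gripper_width: 0.268
```

Run:
```python
from h import *
for i in range(4): st(); bot.snapshot("top")
```

```text
t 11.15 p [557.6 226.1 162.4] rpy [179.9  -0.   86.2] q [0.34 0.21 1.87 0.   1.06 0.41] F [0.3 3.3 3.2] T [ 0.03  0.14 -0.02] g 23.6
t 11.2 p [557.6 226.1 162.4] rpy [179.9  -0.   86.2] q [0.34 0.21 1.87 0.   1.06 0.41] F [0.1 3.6 3.4] T [ 0.1   0.1  -0.01] g 23.8
t 11.25 p [557.5 226.1 162.4] rpy [179.9  -0.   86.2] q [0.34 0.21 1.87 0.   1.06 0.41] F [0.4 3.3 4.3] T [0.12 0.06 0.01] g 23.5
t 11.3 p [557.6 226.1 162.3] rpy [ 1.799e+02 -1.000e-01  8.620e+01] q [0.34 0.21 1.87 0.   1.06 0.41] F [0.2 3.3 4.2] T [ 0.14  0.04 -0.04] g 23.4
```

Request:
apply_moves(
  offset=[
    [0,0,-0.06],
    [-0.4,0,-0.06],
    [-0.8,0,-0.06],
    [-1.2,0,-0.06],
    [-1.6,0,-0.06],
    [-2.0,0,-0.06],
    [-2.0,0,-0.06],
  ],
  turn=[0,0,0,0,0,0,0],
  gripper=[1,1,1,1,1,1,1],
)

```text
time_s: 12.05
position: [552.5, 163.3, 163.0]
ee_rot: [-3.14, 0.002, 1.502]
wrist_force: [-0.0, -1.4, 0.0]
gripper_width: 0.267
```

Run:
```python
from h import *
st()
t=bot.snapshot("top"); save(t,"top8z.png",(235,170,335,260),7)
t=bot.snapshot("scene"); save(t,"scene8z.png",(280,200,380,270),8); st()
```

```text
t 12.05 p [552.5 163.3 163. ] rpy [-1.799e+02  1.000e-01  8.610e+01] q [ 0.24  0.16  1.92 -0.    1.06  0.31] F [-0.  -1.4  0. ] T [-0.47  0.03  0.02] g 23.5
t 12.15 p [552.6 164.5 163. ] rpy [-1.799e+02  1.000e-01  8.610e+01] q [ 0.25  0.16  1.92 -0.    1.06  0.32] F [ 0.5 -0.6  0.7] T [-0.49  0.07 -0.04] g 23.5
```

View pics/top8z.png

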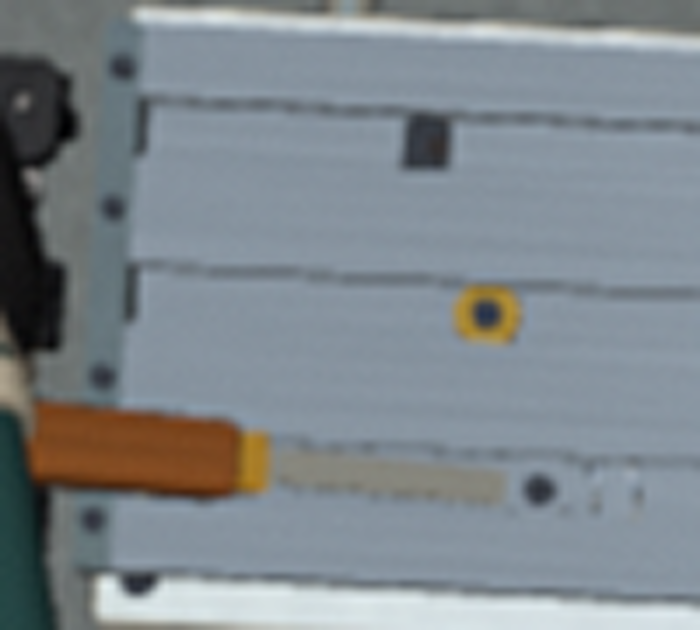

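View pics/scene8z.png

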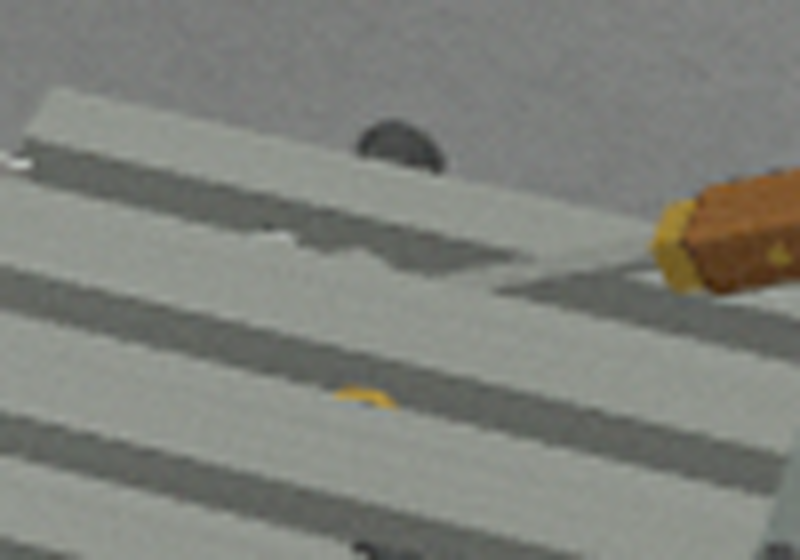

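Request:
apply_moves(
  offset=[
    [-0.3,0,-0.03],
    [-0.7,0,-0.03],
    [-1.1,0,-0.03],
    [-1.5,0,-0.03],
    [-1.9,0,-0.03],
    [-2.3,0,-0.03],
    [-2.7,0,-0.03],
    [-2.7,0,-0.03],
  ],
  turn=[0,0,0,0,0,0,0,0],
  gripper=[1,1,1,1,1,1,1,1],
)

```text
time_s: 12.95
position: [547.4, 83.1, 164.2]
ee_rot: [-3.141, 0.001, 1.502]
wrist_force: [-0.3, 0.6, -1.7]
gripper_width: 0.27
```

Run:
```python
from h import *
st()
t=bot.snapshot("top"); save(t,"top9z.png",(265,170,410,270),5)
t=bot.snapshot("scene"); save(t,"scene9z.png",(200,180,340,290),5.5); st()
```

```text
t 12.95 p [547.4  83.1 164.2] rpy [-1.80e+02  1.00e-01  8.61e+01] q [ 0.11  0.12  1.97 -0.    1.06  0.18] F [-0.3  0.6 -1.7] T [-0.22  0.06  0.02] g 23.7
t 13.05 p [547.5  84.3 164.2] rpy [-180.     0.    86.1] q [ 0.11  0.12  1.97 -0.    1.06  0.18] F [-0.4 -0.4 -0.9] T [-0.13  0.13 -0.03] g 23.5
```

View pics/top9z.png

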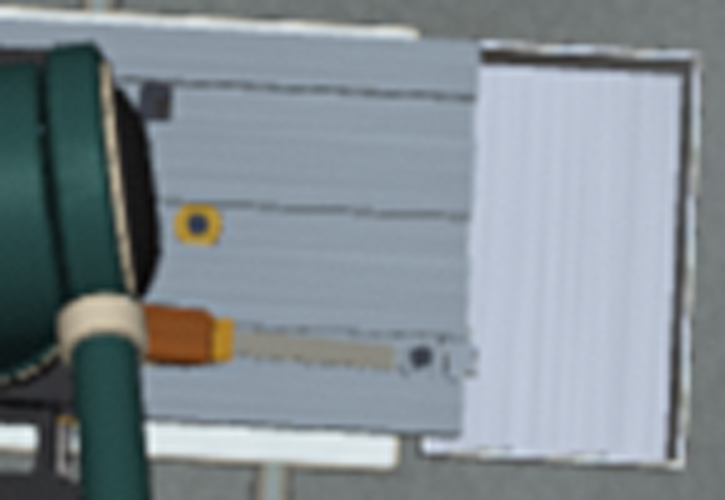

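View pics/scene9z.png

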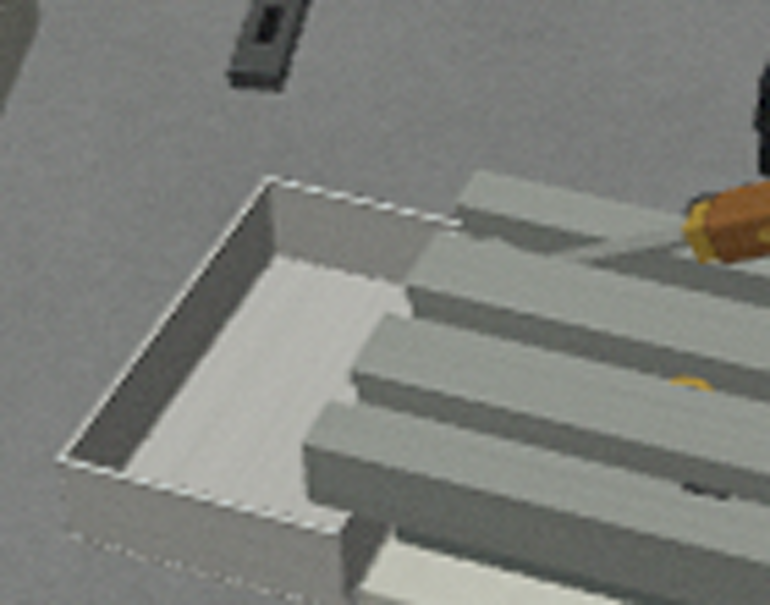

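Request:
apply_moves(
  offset=[
    [-0.3,0,0],
    [-0.6,0,0],
    [-0.9,0,0],
    [-1.2,0,0],
    [-1.5,0,0],
    [-1.5,0,0],
  ],
  turn=[0,0,0,0,0,0],
  gripper=[1,1,1,1,1,1],
)

```text
time_s: 13.65
position: [544.3, 38.7, 164.1]
ee_rot: [-3.141, 0.001, 1.502]
wrist_force: [-0.1, -0.2, -0.5]
gripper_width: 0.267
```

Run:
```python
from h import *
st()
t=bot.snapshot("top"); save(t,"top10z.png",(265,170,410,270),5)
t=bot.snapshot("scene"); save(t,"scene10z.png",(200,180,340,290),5.5); st()
```

```text
t 13.65 p [544.3  38.7 164.1] rpy [-180.     0.    86.1] q [ 0.03  0.11  1.98 -0.    1.05  0.09] F [-0.1 -0.2 -0.5] T [0.01 0.08 0.01] g 23.5
t 13.75 p [544.5  39.7 164.2] rpy [-180.    -0.    86.1] q [0.03 0.11 1.98 0.   1.05 0.1 ] F [-0.1 -0.2 -1.4] T [-0.02  0.06  0.03] g 23.5
```

View pics/top10z.png

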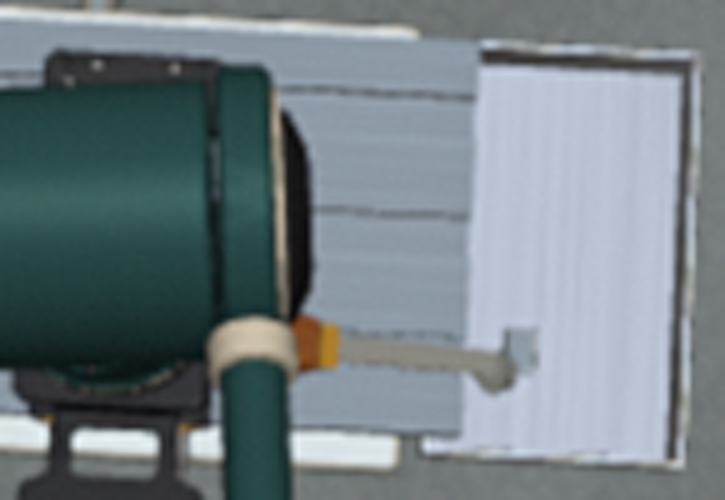

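View pics/scene10z.png

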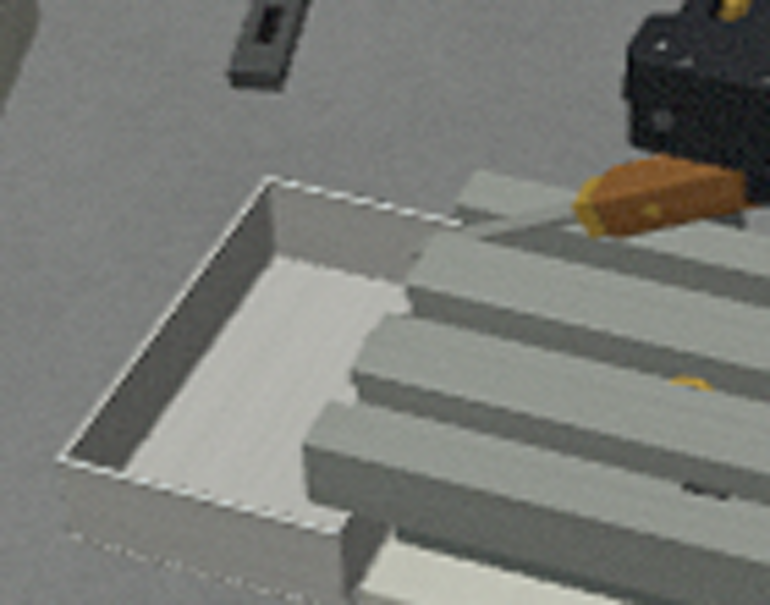

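Request:
apply_moves(
  offset=[
    [0,0,-0.7],
    [0,0,-1.4],
    [1.0,0.4,-1.4],
    [2.0,0.9,-1.4],
    [3.0,1.3,-1.4],
    [4.2,1.73,-1.4],
    [5.4,1.73,-1.4],
    [5.9,1.73,-1.4],
  ],
  turn=[0,0,0,0,0,0,0,0],
  gripper=[1,1,1,1,1,1,1,1],
)

```text
time_s: 14.55
position: [608.4, 216.5, 206.1]
ee_rot: [-3.141, -0.001, 1.506]
wrist_force: [-0.4, 0.0, -2.0]
gripper_width: 0.271
```

```bash
cat > v.py <<'E'
from h import *
import sys
n=sys.argv[1]; st()
t=bot.snapshot("top"); a=cv2.resize(t[165:265,240:410],None,fx=4.7,fy=4.7,interpolation=cv2.INTER_CUBIC)[:,:,::-1]
s=bot.snapshot("scene"); b=cv2.resize(s[170:300,200:420],None,fx=3.6,fy=3.6,interpolation=cv2.INTER_CUBIC)[:,:,::-1]
w=max(a.shape[1],b.shape[1]); f=lambda i:cv2.copyMakeBorder(i,0,0,0,w-i.shape[1],cv2.BORDER_CONSTANT)
im=np.vstack([f(a),f(b)]); k=min(1,600/im.shape[0]); 
cv2.imwrite(f"pics/a{n}.png",a); cv2.imwrite(f"pics/b{n}.png",b); st()
E
python3 v.py 11
```

```text
t 14.55 p [608.4 216.5 206.1] rpy [-1.80e+02 -1.00e-01  8.63e+01] q [0.3  0.25 1.73 0.   1.16 0.37] F [-0.4  0.  -2. ] T [-0.08  0.05  0.05] g 23.8
t 14.65 p [608.  215.3 206. ] rpy [-180.     0.    86.3] q [0.3  0.25 1.73 0.   1.16 0.37] F [-0.  -0.7 -1.2] T [-0.06  0.05  0.  ] g 23.7
```

View pics/a11.png

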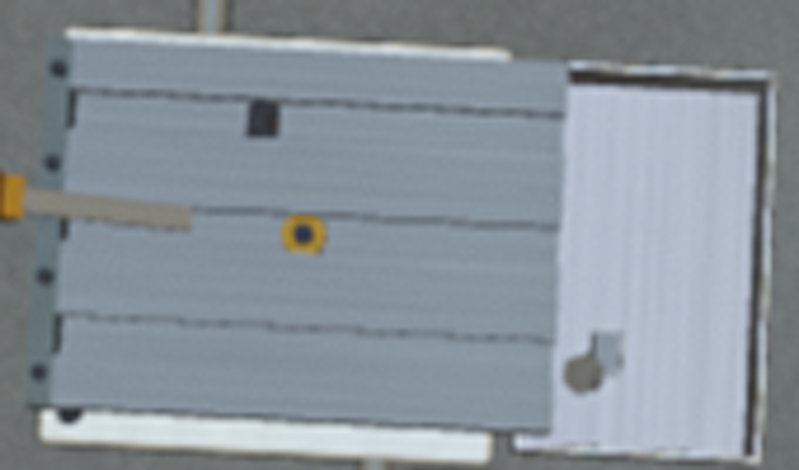

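View pics/b11.png

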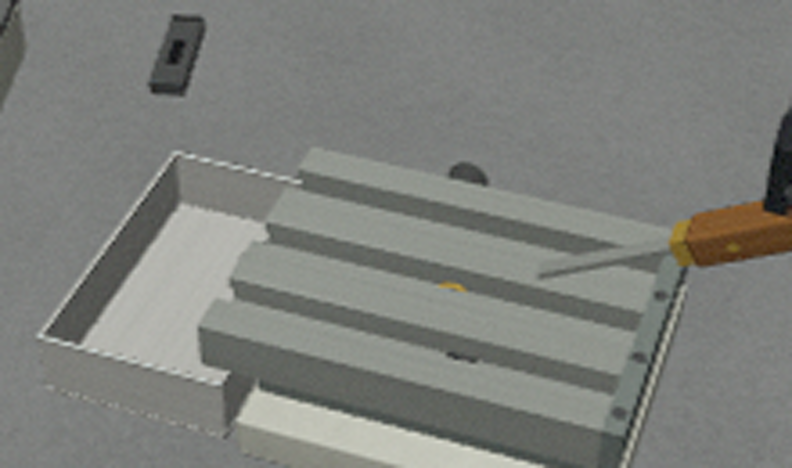

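Request:
apply_moves(
  offset=[
    [0,0.03,0.2],
    [0,0.03,0.5],
    [0,0.03,0.8],
    [0,0.03,1.1],
    [0,0.03,1.3],
    [0,0.03,1.37],
    [0,0.03,1.37],
  ],
  turn=[0,0,0,0,0,0,0],
  gripper=[1,1,1,1,1,1,1],
)

```text
time_s: 15.35
position: [609.0, 212.8, 164.8]
ee_rot: [-3.141, 0.001, 1.503]
wrist_force: [-0.4, -0.0, -0.5]
gripper_width: 0.269
```

```bash
python3 v.py 12
```

```text
t 15.35 p [609.  212.8 164.8] rpy [-180.     0.    86.1] q [ 0.3   0.28  1.77 -0.    1.09  0.37] F [-0.4 -0.  -0.5] T [-0.07  0.09 -0.07] g 23.7
t 15.45 p [609.5 213.2 165.6] rpy [180.   -0.   86.1] q [0.3  0.28 1.77 0.   1.09 0.37] F [-0.  -1.1 -0.8] T [ 0.01  0.05 -0.01] g 23.5
```

View pics/a12.png

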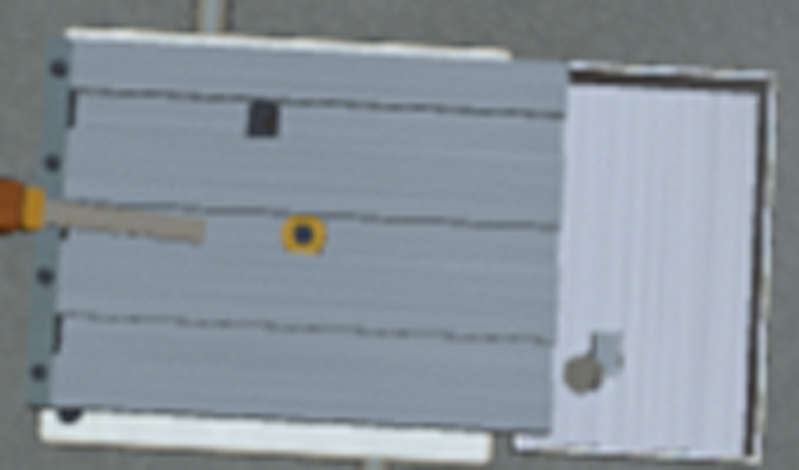

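View pics/b12.png

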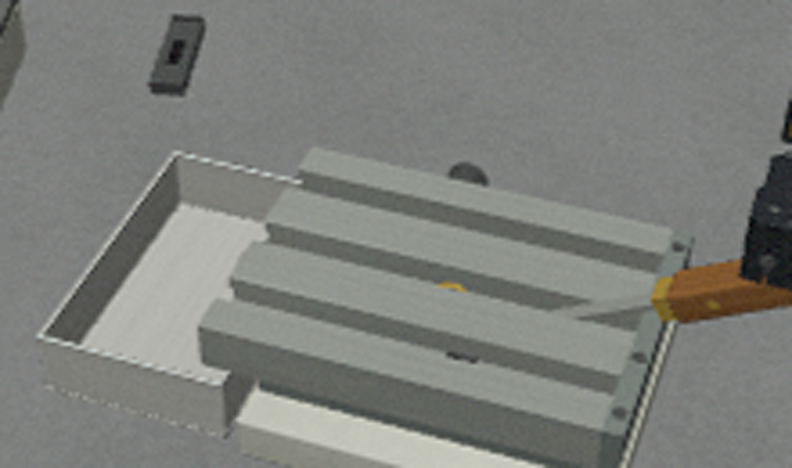

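Request:
apply_moves(
  offset=[
    [-0.2,0,0.04],
    [-0.6,0,0.04],
    [-1.0,0,0.04],
    [-1.4,0,0.04],
    [-1.8,0,0.04],
    [-2.2,0,0.04],
    [-2.6,0,0.04],
    [-3.0,0,0.04],
  ],
  turn=[0,0,0,0,0,0,0,0],
  gripper=[1,1,1,1,1,1,1,1],
)

```text
time_s: 16.25
position: [603.1, 122.3, 164.2]
ee_rot: [3.141, -0.0, 1.503]
wrist_force: [-0.0, 1.1, 0.7]
gripper_width: 0.27
```

```bash
python3 v.py 13
```

```text
t 16.25 p [603.1 122.3 164.2] rpy [180.   -0.   86.1] q [0.16 0.23 1.84 0.   1.07 0.23] F [-0.   1.1  0.7] T [ 0.12  0.08 -0.03] g 23.8
t 16.35 p [602.9 121.3 164. ] rpy [-1.80e+02  1.00e-01  8.61e+01] q [ 0.16  0.23  1.84 -0.    1.08  0.23] F [ 0.6 -0.  -1. ] T [-0.22  0.07  0.02] g 23.1
```

View pics/a13.png

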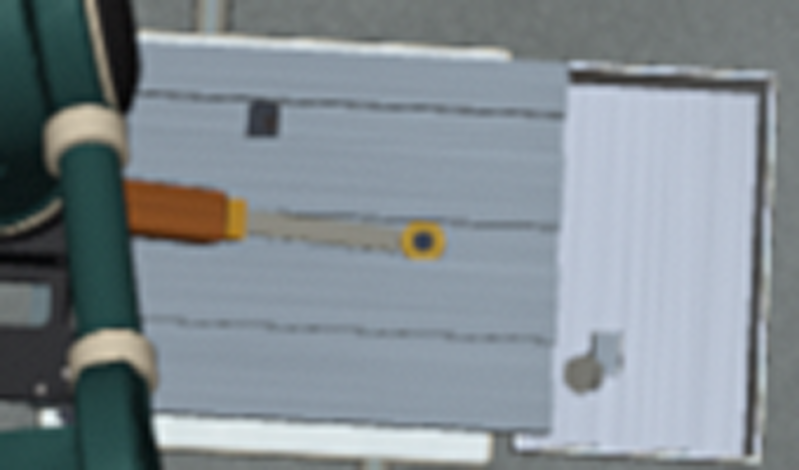

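Request:
apply_moves(
  offset=[
    [-0.3,0,0],
    [-0.7,0,0],
    [-1.1,0,0],
    [-1.5,0,0],
    [-1.9,0,0],
    [-2.3,0,0],
    [-2.65,0,0],
    [-2.9,0,0],
  ],
  turn=[0,0,0,0,0,0,0,0],
  gripper=[1,1,1,1,1,1,1,1],
)

```text
time_s: 17.15
position: [596.9, 35.2, 163.7]
ee_rot: [-3.141, 0.0, 1.503]
wrist_force: [0.3, -0.7, -0.6]
gripper_width: 0.268
```

```bash
python3 v.py 14
```

```text
t 17.15 p [596.9  35.2 163.7] rpy [-180.     0.    86.1] q [ 0.02  0.2   1.87 -0.    1.07  0.09] F [ 0.3 -0.7 -0.6] T [-0.01  0.04  0.06] g 23.6
t 17.25 p [596.9  35.3 163.7] rpy [-180.     0.    86.1] q [ 0.02  0.2   1.87 -0.    1.07  0.09] F [ 0.3  0.5 -0.5] T [-0.04  0.06 -0.01] g 23.5
```

View pics/a14.png

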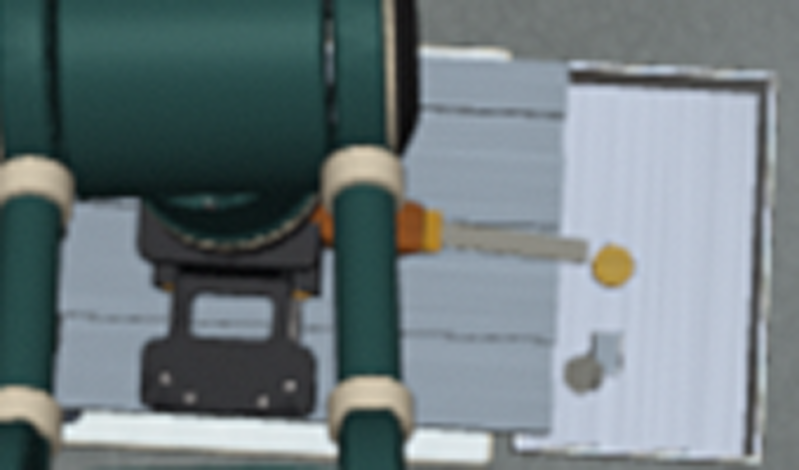

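Request:
apply_moves(
  offset=[
    [0,0,-0.7],
    [0,0,-1.4],
    [1.0,0.4,-1.4],
    [2.0,0.9,-1.4],
    [3.0,1.3,-1.4],
    [4.2,1.73,-1.4],
    [5.4,1.73,-1.4],
    [5.95,1.73,-1.4],
  ],
  turn=[0,0,0,0,0,0,0,0],
  gripper=[1,1,1,1,1,1,1,1],
)

```text
time_s: 18.05
position: [661.0, 214.3, 205.5]
ee_rot: [-3.141, -0.001, 1.506]
wrist_force: [0.1, 0.7, -1.2]
gripper_width: 0.263
```

Request:
apply_moves(
  offset=[
    [0,0,0],
    [0,0,0.3],
  ],
  turn=[0,0],
  gripper=[1,1],
)

```text
time_s: 18.25
position: [661.7, 210.9, 198.1]
ee_rot: [3.139, 0.0, 1.505]
wrist_force: [-0.1, -0.1, -1.0]
gripper_width: 0.265
```

```bash
python3 v.py 15; python3 -c "
from h import *
to(661.4,209.8,164.3,86.15)"
```

```text
t 18.25 p [661.7 210.9 198.1] rpy [179.9   0.   86.2] q [ 0.27  0.34  1.63 -0.    1.17  0.34] F [-0.1 -0.1 -1. ] T [-0.01  0.07  0.04] g 23.4
t 18.35 p [659.9 209.4 195.1] rpy [-1.798e+02  1.000e-01  8.610e+01] q [ 0.27  0.34  1.63 -0.    1.17  0.34] F [-0.3 -0.7 -2. ] T [ 0.04  0.08 -0.04] g 23.6
off [0.018 0.049 1.028] turn -0.01 rows>= 0.6
```

View pics/a15.png

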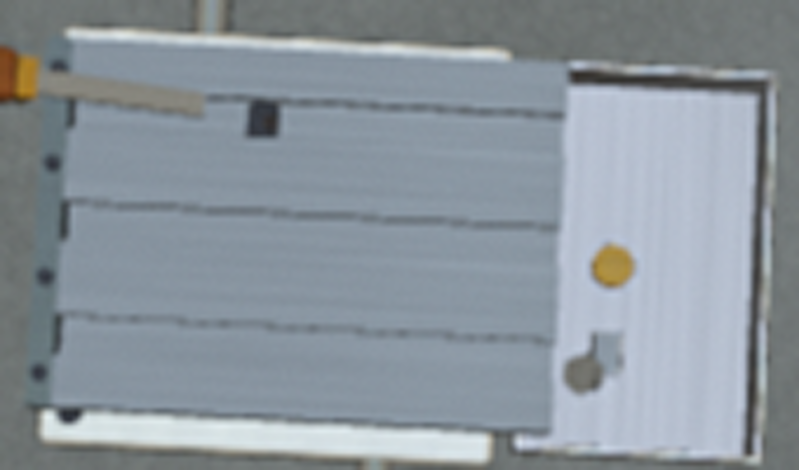

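Request:
apply_moves(
  offset=[
    [0,0.05,0.25],
    [0,0.05,0.5],
    [0,0.05,0.75],
    [0,0.05,0.98],
    [0,0.05,0.98],
    [0,0.05,0.98],
  ],
  turn=[0,0,0,0,0,0],
  gripper=[1,1,1,1,1,1],
)

```text
time_s: 18.95
position: [662.4, 211.0, 167.3]
ee_rot: [-3.141, 0.0, 1.504]
wrist_force: [0.3, -0.5, -1.2]
gripper_width: 0.27
```

```bash
python3 v.py 16
```

```text
t 18.95 p [662.4 211.  167.3] rpy [-180.     0.    86.1] q [ 0.27  0.37  1.65 -0.    1.12  0.34] F [ 0.3 -0.5 -1.2] T [ 0.02  0.07 -0.02] g 23.8
t 19.05 p [662.9 211.2 168.1] rpy [180.   -0.   86.2] q [ 0.27  0.37  1.65 -0.    1.12  0.34] F [ 0.4  0.7 -1.5] T [ 0.02  0.1  -0.02] g 23.2
```

View pics/a16.png

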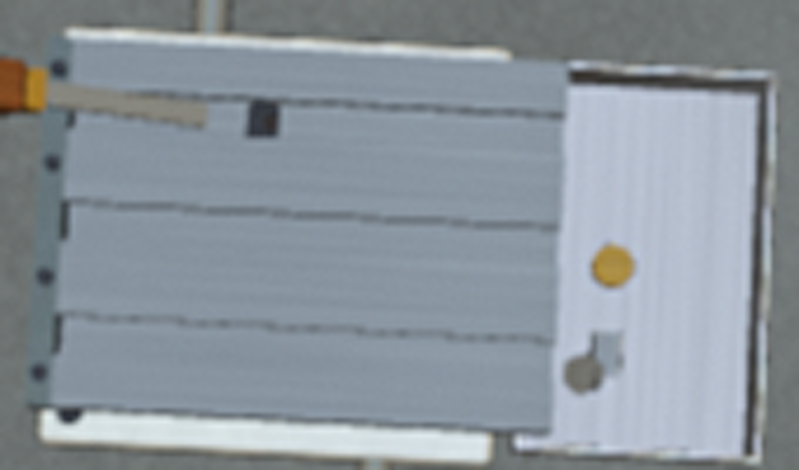

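View pics/b16.png

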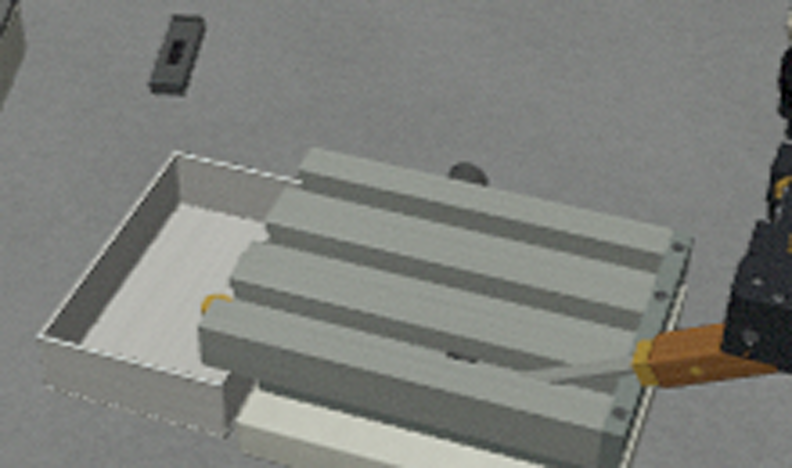

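Request:
apply_moves(
  offset=[
    [0,-0.03,0.07],
    [0,-0.03,0.13],
    [-0.3,-0.03,0.13],
    [-0.7,-0.03,0.13],
    [-1.1,-0.03,0.13],
    [-1.5,-0.03,0.13],
    [-1.9,-0.03,0.13],
    [-2.3,-0.03,0.13],
  ],
  turn=[0,0,0,0,0,0,0,0],
  gripper=[1,1,1,1,1,1,1,1],
)

```text
time_s: 19.85
position: [657.0, 140.9, 164.0]
ee_rot: [3.141, -0.0, 1.503]
wrist_force: [-0.4, 2.7, 0.6]
gripper_width: 0.27
```

```bash
python3 v.py 17
```

```text
t 19.85 p [657.  140.9 164. ] rpy [180.   -0.   86.1] q [0.17 0.33 1.71 0.   1.1  0.24] F [-0.4  2.7  0.6] T [0.08 0.03 0.03] g 23.8
t 19.95 p [656.9 139.8 163.7] rpy [-1.80e+02  1.00e-01  8.61e+01] q [ 0.17  0.33  1.71 -0.    1.1   0.24] F [ 0.5  0.3 -0.8] T [-0.27  0.12  0.01] g 23.8
```

View pics/a17.png

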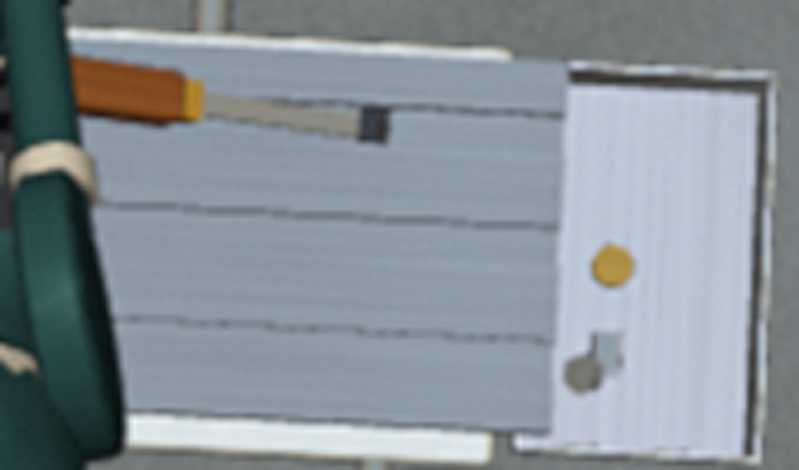

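Request:
apply_moves(
  offset=[
    [-0.3,0,0],
    [-0.75,0,0],
    [-1.2,0,0],
    [-1.65,0,0],
    [-2.1,0,0],
    [-2.55,0,0],
    [-3.0,0,0],
    [-3.3,0,0],
  ],
  turn=[0,0,0,0,0,0,0,0],
  gripper=[1,1,1,1,1,1,1,1],
)

```text
time_s: 20.75
position: [650.2, 41.9, 163.7]
ee_rot: [-3.141, 0.0, 1.503]
wrist_force: [0.3, 0.6, -0.9]
gripper_width: 0.271
```

Request:
apply_moves(
  offset=[
    [-0.2,0,0],
    [-0.4,0,0],
    [-0.4,0,0],
  ],
  turn=[0,0,0],
  gripper=[1,1,1],
)

```text
time_s: 21.05
position: [649.2, 30.8, 163.3]
ee_rot: [-3.141, 0.0, 1.503]
wrist_force: [-0.6, -0.3, -1.3]
gripper_width: 0.266
```

```bash
python3 v.py 18
```

```text
t 21.05 p [649.2  30.8 163.3] rpy [-179.9    0.    86.1] q [ 0.01  0.29  1.76 -0.    1.09  0.08] F [-0.6 -0.3 -1.3] T [ 0.03  0.11 -0.01] g 23.4
t 21.15 p [649.4  31.6 163.5] rpy [-180.    -0.    86.1] q [0.01 0.29 1.76 0.   1.09 0.08] F [-0.2 -0.2 -1.2] T [ 0.01  0.01 -0.  ] g 23.7
```

View pics/a18.png

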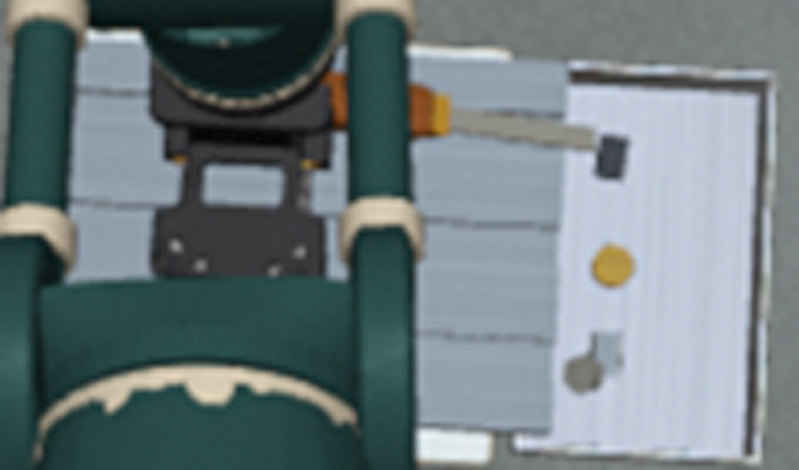

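Request:
apply_moves(
  offset=[
    [0,0,-0.8],
    [0,0,-1.6],
    [0,0,-2.6],
    [-1.5,-0.5,-3.4],
    [-3,-1,-3.4],
    [-4.5,-1.6,-3.4],
    [-5.8,-1.6,-3.4],
    [-5.8,-1.6,-3.4],
  ],
  turn=[0,0,0,0,0,0,0,0],
  gripper=[1,1,1,1,1,1,1,1],
)

```text
time_s: 21.95
position: [589.3, -142.7, 266.1]
ee_rot: [3.141, 0.002, 1.5]
wrist_force: [0.2, -0.3, -1.2]
gripper_width: 0.266
```

Run:
```python
from h import *
st(); save(bot.snapshot("wrist"),"w19.png")
for n in ("scrap_1","scrap_3","scrap_4","scrap_5"):
    c=cal("wrist")
    for d in bot.spot_point(n,"wrist")[:4]: print(n,round(d["score"],2),sh(d),w2s(p2w(c,sh(d),62)).round())
```

```text
t 21.95 p [ 589.3 -142.7  266.1] rpy [1.80e+02 1.00e-01 8.59e+01] q [-0.28  0.13  1.75 -0.    1.25 -0.21] F [ 0.2 -0.3 -1.2] T [0.07 0.07 0.04] g 23.4
scrap_1 0.76 [367.68 188.4 ] [  47. -131.]
scrap_1 0.67 [320.768 192.192] [   4. -135.]
scrap_1 0.53 [268.928 181.104] [ -44. -125.]
scrap_1 0.49 [279.296 190.32 ] [ -34. -133.]
scrap_3 0.76 [367.68 188.4 ] [  47. -130.]
scrap_3 0.67 [320.768 192.192] [   4. -133.]
scrap_3 0.53 [268.928 181.104] [ -44. -123.]
scrap_3 0.49 [279.296 190.32 ] [ -34. -132.]
scrap_4 0.76 [367.68 188.4 ] [  47. -129.]
scrap_4 0.67 [320.768 192.192] [   4. -132.]
scrap_4 0.53 [268.928 181.104] [ -44. -122.]
scrap_4 0.49 [279.296 190.32 ] [ -34. -131.]
scrap_5 0.76 [367.68 188.4 ] [  47. -128.]
scrap_5 0.67 [320.768 192.192] [   4. -132.]
scrap_5 0.53 [268.928 181.104] [ -43. -122.]
scrap_5 0.49 [279.296 190.32 ] [ -34. -130.]
```

View pics/w19.png

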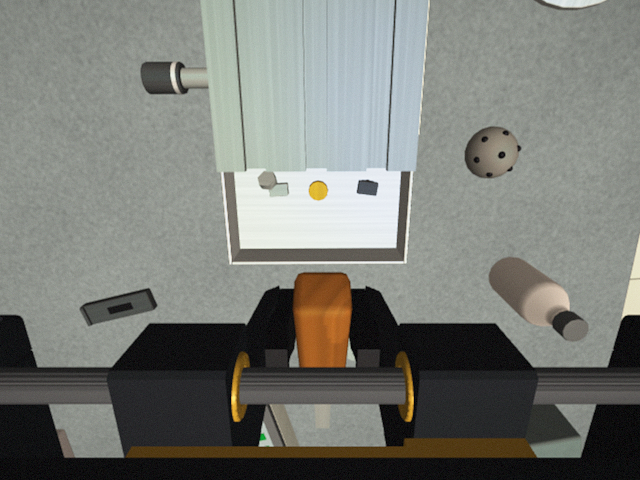

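Request:
apply_moves(
  offset=[
    [1,0.2,0],
    [2.2,0.2,0],
    [3.3,0.2,0],
    [3.3,0.2,0],
  ],
  turn=[0,0,0,0],
  gripper=[1,1,1,1],
)

```text
time_s: 22.6
position: [602.9, -35.2, 265.7]
ee_rot: [-3.141, -0.002, 1.509]
wrist_force: [0.2, -0.7, -1.1]
gripper_width: 0.265
```

Run:
```python
from h import *
st(); save(bot.snapshot("wrist"),"w20.png")
to(393,383,236,188.4)
```

```text
t 22.6 p [602.9 -35.2 265.7] rpy [-1.80e+02 -1.00e-01  8.65e+01] q [-0.1   0.13  1.76  0.    1.25 -0.04] F [ 0.2 -0.7 -1.1] T [ 0.05  0.03 -0.03] g 23.3
off [13.545 -7.848  0.989] turn -20.39 rows>= 11.9
```

View pics/w20.png

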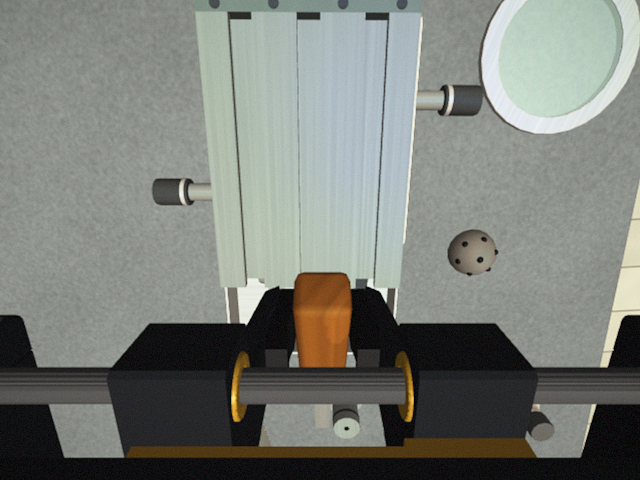

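Run:
```python
import cv2
im=cv2.imread("pics/w20.png")[0:300,190:430]; im=cv2.createCLAHE(3,(4,4)).apply(cv2.cvtColor(im,cv2.COLOR_BGR2GRAY))
cv2.imwrite("pics/w20z.png",cv2.resize(im,None,fx=2,fy=2,interpolation=cv2.INTER_CUBIC))
```

```text
(no output)
```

View pics/w20z.png

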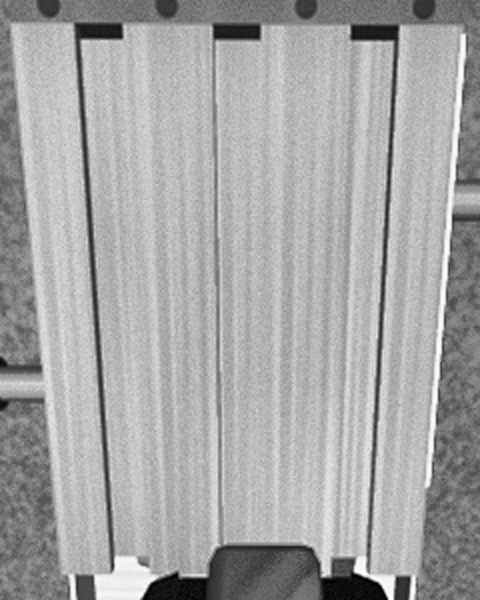

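Request:
apply_moves(
  offset=[
    [1,-0.5,0],
    [2.2,-1.1,0],
    [3.4,-1.8,0],
    [4.6,-2.5,0],
    [5.8,-3.2,0],
    [7,-3.9,0],
    [8.2,-4.6,0],
    [9.2,-5.2,0],
  ],
  turn=[-1.4,-2.8,-4.2,-5.6,-7,-8.4,-9.8,-11.2],
  gripper=[1,1,1,1,1,1,1,1],
)

```text
time_s: 23.45
position: [464.5, 247.0, 266.0]
ee_rot: [3.141, 0.0, 2.487]
wrist_force: [0.9, 1.3, -1.8]
gripper_width: 0.266
```

Run:
```python
from h import *
st(); to(393,383,200,188.4)
```

```text
t 23.45 p [464.5 247.  266. ] rpy [180.    0.  142.5] q [ 0.44 -0.02  1.92 -0.    1.24 -0.47] F [ 0.9  1.3 -1.8] T [0.03 0.1  0.06] g 23.4
off [4.65  2.146 2.199] turn -9.18 rows>= 5.3
```

Request:
apply_moves(
  offset=[
    [0.8,0.4,0],
    [1.6,0.7,0],
    [2.4,1.1,0.4],
    [3.2,1.5,0.8],
    [4.0,1.8,1.3],
    [4.65,2.15,1.8],
    [4.65,2.15,2.2],
    [4.65,2.15,2.2],
  ],
  turn=[-1.4,-2.8,-4.2,-5.6,-7,-8.4,-9.18,-9.18],
  gripper=[1,1,1,1,1,1,1,1],
)

```text
time_s: 24.25
position: [393.5, 381.5, 197.6]
ee_rot: [-3.139, -0.003, -2.999]
wrist_force: [-0.3, 0.0, -0.8]
gripper_width: 0.27
```

Run:
```python
from h import *
st(); to(393,383,112,188.4)
save(bot.snapshot("scene"),"s21.png",(380,140,560,310),4)
save(bot.snapshot("top"),"t21.png",(100,180,280,350),4)
```

```text
t 24.25 p [393.5 381.5 197.6] rpy [-179.8   -0.2 -171.8] q [ 0.72  0.08  1.95 -0.    1.12 -0.99] F [-0.3  0.  -0.8] T [0.04 0.05 0.02] g 23.7
off [0.01  0.053 2.853] turn -0.05 rows>= 1.7
```

View pics/s21.png

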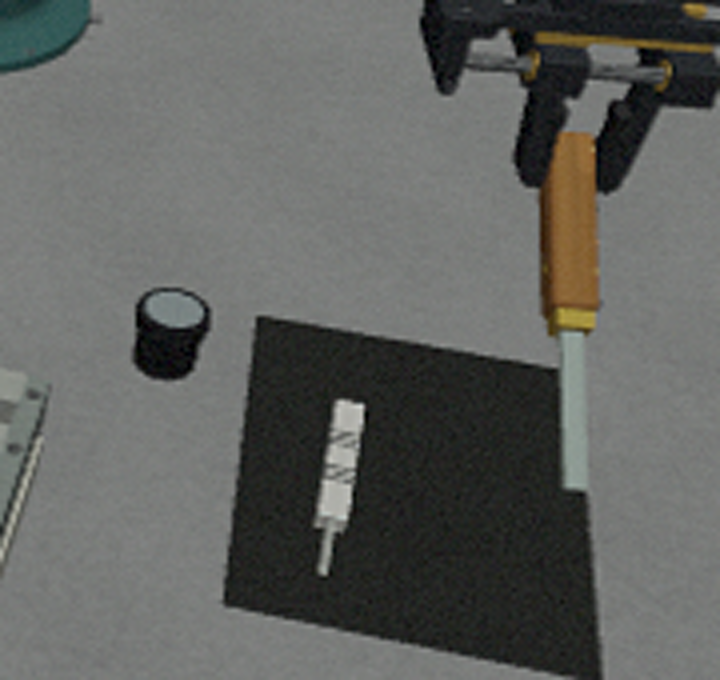

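View pics/t21.png

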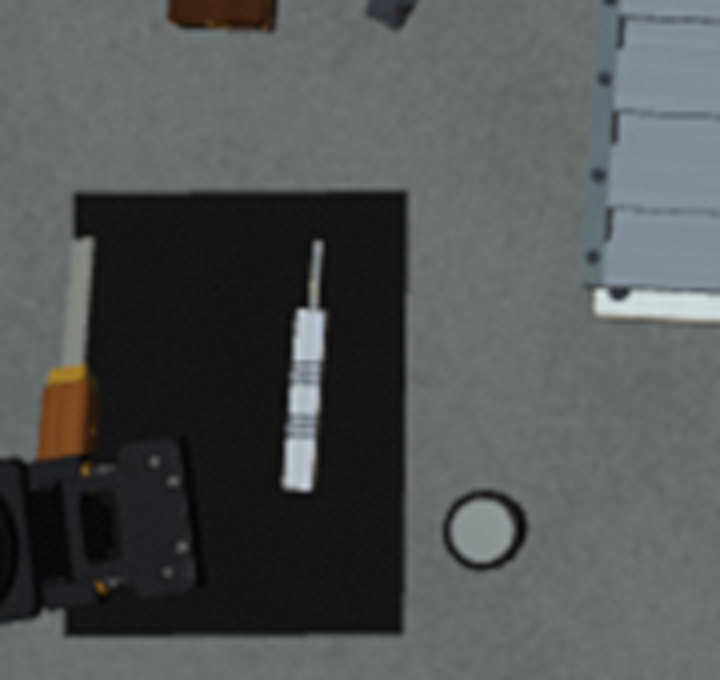

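Request:
apply_moves(
  offset=[
    [0,0.05,1],
    [0,0.05,2],
    [0,0.05,2.7],
    [0,0.05,2.95],
    [0,0.05,2.95],
    [0,0.05,2.95],
  ],
  turn=[0,0,0,0,0,0],
  gripper=[1,1,1,1,1,1],
)

```text
time_s: 24.95
position: [395.9, 384.0, 112.9]
ee_rot: [3.14, 0.002, -3.002]
wrist_force: [-0.5, -0.9, -1.3]
gripper_width: 0.271
```

Request:
apply_moves(
  offset=[
    [0,0,0],
    [0,0,0],
    [0.2,0,0.35],
    [0.35,0,0.7],
    [0.5,0,1.05],
    [0.6,0,1.4],
    [0.68,0,1.75],
    [0.7,0,1.9],
  ],
  turn=[0,0,0,0,0,0,0,0],
  gripper=[0.85,0.85,0.85,0.85,0.85,0.85,0.85,0.85],
  force=3,
)

```text
time_s: 25.75
position: [372.7, 379.6, 52.4]
ee_rot: [-3.14, -0.002, -3.001]
wrist_force: [-0.1, 0.0, 0.1]
gripper_width: 0.274
```

Run:
```python
from h import *
st()
save(bot.snapshot("scene"),"s22.png",(380,140,560,310),4)
```

```text
t 25.75 p [372.7 379.6  52.4] rpy [-1.799e+02 -1.000e-01 -1.719e+02] q [ 0.75  0.23  2.08  0.    0.83 -0.96] F [-0.1  0.   0.1] T [-0.01  0.01  0.03] g 24.1
```

View pics/s22.png

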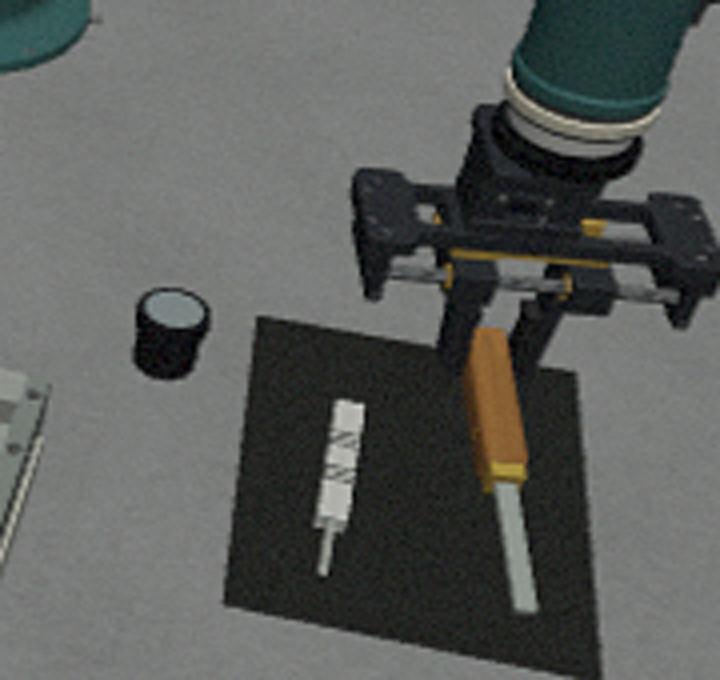

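Works. Lower the rest, release, rise.

Request:
apply_moves(
  offset=[
    [0.02,0,0.25],
    [0.05,0,0.5],
    [0.05,0,0.68],
    [0.05,0,0.68],
    [0.05,0,0.68],
    [0.05,0,0.68],
    [0.05,0,0.68],
    [0.05,0,0.68],
  ],
  turn=[0,0,0,0,0,0,0,0],
  gripper=[0.85,0.85,0.85,0.85,0.85,0.5,0.5,0.5],
)

```text
time_s: 26.6
position: [372.8, 380.4, 34.3]
ee_rot: [3.141, 0.001, -3.001]
wrist_force: [0.9, -0.1, 0.5]
gripper_width: 0.494
```

Request:
apply_moves(
  offset=[
    [0,0,0],
    [0,0,-0.5],
    [0,0,-2],
    [0,0,-4],
    [0,0,-6],
    [0,0,-7],
    [0,0,-7],
  ],
  turn=[0,0,0,0,0,0,0],
  gripper=[0.4,0.4,0.4,0.4,0.4,0.4,0.4],
)

```text
time_s: 27.3
position: [376.0, 383.6, 254.4]
ee_rot: [3.132, 0.014, -3.001]
wrist_force: [0.8, 0.6, 0.2]
gripper_width: 0.599
```

Run:
```python
from h import *
st()
save(bot.snapshot("scene"),"s23.png",(380,140,560,310),4)
t=bot.snapshot("top")
c=cal("top")
for n,z in dict(master=0,counter=0,zero_key_top=53).items():
    for d in bot.spot_point(n,"top")[:2]: print(n,round(d["score"],2),sh(d),p2w(c,sh(d),z).round(1))
save(t,"t23.png",(420,170,590,350),4)
c=cal("scene"); bot.snapshot("scene")
for n,z in dict(master=0,counter=0,zero_key_top=53).items():
    for d in bot.spot_point(n,"scene")[:2]: print(n,round(d["score"],2),sh(d),p2w(c,sh(d),z).round(1))
```

```text
t 27.3 p [376.  383.6 254.4] rpy [ 179.4    0.8 -171.9] q [ 0.75 -0.    1.92  0.    1.21 -0.96] F [0.8 0.6 0.2] T [ 0.08  0.   -0.06] g 52.7
master 0.75 [443.52  207.408] [ 617.3 -302.8    0. ]
counter 0.82 [513.024 277.296] [ 455.5 -455.     0. ]
zero_key_top 0.38 [498.112 297.984] [ 410.9 -402.7   53. ]
zero_key_top 0.21 [138.816 280.32 ] [460.3 375.5  53. ]
master 0.82 [183.104 253.824] [ 621.9 -300.8    0. ]
counter 0.7 [159.808 195.696] [ 440.5 -459.     0. ]
zero_key_top 0.61 [323.2   275.616] [651.   28.3  53. ]
```

View pics/s23.png

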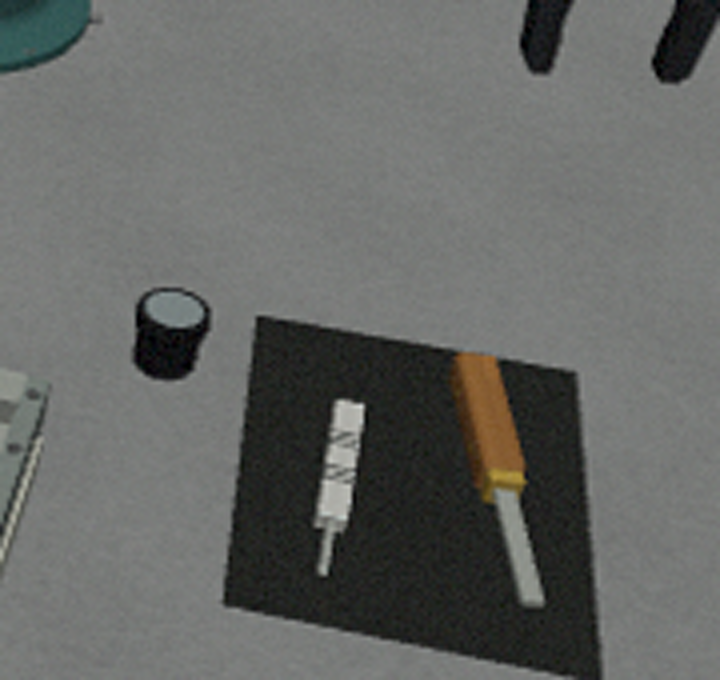

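View pics/t23.png

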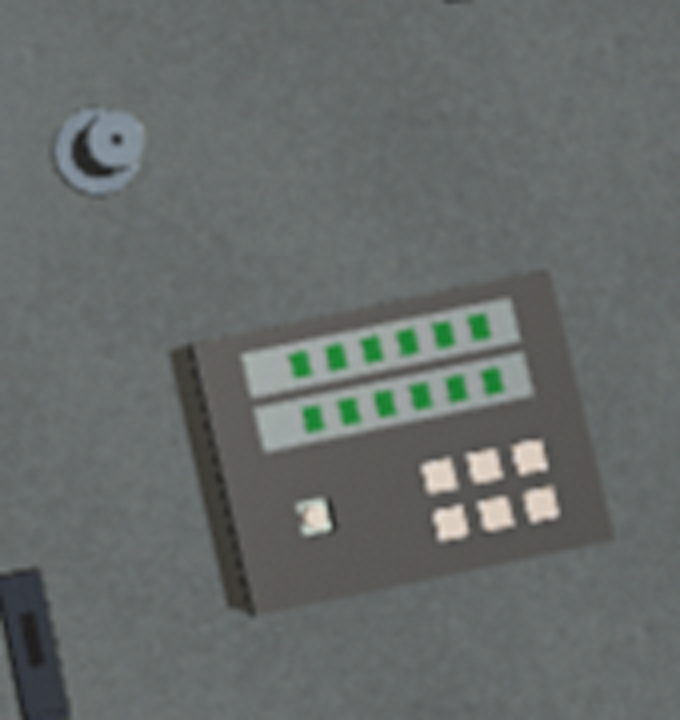

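Run:
```python
from h import *
c=cal("top"); o=np.array([420,170])
print(p2w(c,o+np.array([117,140])/4,54), p2w(c,o+np.array([97,150])/4,6))
to(617,-303,200,86)
```

```text
[ 615.16135167 -303.55099861   54.        ] [ 616.21950875 -303.14178827    6.        ]
off [ -4.907 -23.673   1.404] turn 20.41 rows>= 14.5
```

Request:
apply_moves(
  offset=[
    [-0.3,-1.3,0],
    [-0.6,-2.7,0],
    [-0.9,-4.2,0],
    [-1.2,-5.7,0],
    [-1.5,-7.2,0],
    [-1.8,-8.7,0],
    [-2.1,-10.2,0],
    [-2.4,-11.7,0],
  ],
  turn=[1.4,2.8,4.2,5.6,7,8.4,9.8,11.2],
  gripper=[0.4,0.4,0.4,0.4,0.4,0.4,0.4,0.4],
)

```text
time_s: 28.55
position: [492.9, 41.0, 243.2]
ee_rot: [-3.141, -0.001, 2.3]
wrist_force: [0.8, 0.6, -0.0]
gripper_width: 0.602
```

Run:
```python
from h import *
st(); to(616,-303,200,86)
```

```text
t 28.55 p [492.9  41.  243.2] rpy [-180.    -0.   131.8] q [ 0.03 -0.07  2.    0.    1.21 -0.7 ] F [ 0.8  0.6 -0. ] T [-0.03 -0.02 -0.03] g 53.0
off [-11.285  -4.575   1.44 ] turn 9.15 rows>= 7.4
```

Request:
apply_moves(
  offset=[
    [-1.4,-0.6,0],
    [-2.8,-1.1,0],
    [-4.2,-1.7,0],
    [-5.6,-2.3,0],
    [-7,-2.85,0],
    [-8.5,-3.5,0.5],
    [-10,-4.1,1.0],
    [-11.3,-4.6,1.4],
  ],
  turn=[1.2,2.4,3.6,4.8,6,7.2,8.4,9.15],
  gripper=[0.4,0.4,0.4,0.4,0.4,0.4,0.4,0.4],
)

```text
time_s: 29.35
position: [617.4, -303.4, 199.9]
ee_rot: [-3.14, -0.001, 1.502]
wrist_force: [0.8, 0.3, 0.2]
gripper_width: 0.597
```

Request:
apply_moves(
  offset=[
    [0,0,0],
    [0,0,0],
  ],
  turn=[0,0],
  gripper=[0.4,0.4],
)

```text
time_s: 29.55
position: [616.7, -301.8, 199.5]
ee_rot: [-3.138, -0.002, 1.505]
wrist_force: [-0.1, 0.4, 0.4]
gripper_width: 0.6
```

Run:
```python
from h import *
st(); to(616,-303,44,86)
c=cal("wrist"); im=bot.snapshot("wrist")
for d in bot.spot_point("master","wrist")[:1]: print(d["score"],sh(d),p2w(c,sh(d),0))
save(im,"w24.png")
```

```text
t 29.55 p [ 616.7 -301.8  199.5] rpy [-1.798e+02 -1.000e-01  8.620e+01] q [-0.49  0.33  1.64  0.    1.18 -0.43] F [-0.1  0.4  0.4] T [-0.06  0.03 -0.01] g 52.8
off [-0.042 -0.02   5.184] turn 0.05 rows>= 3.1
0.75 [316.608 210.384] [ 611.36834827 -298.61738476    0.        ]
```

View pics/w24.png

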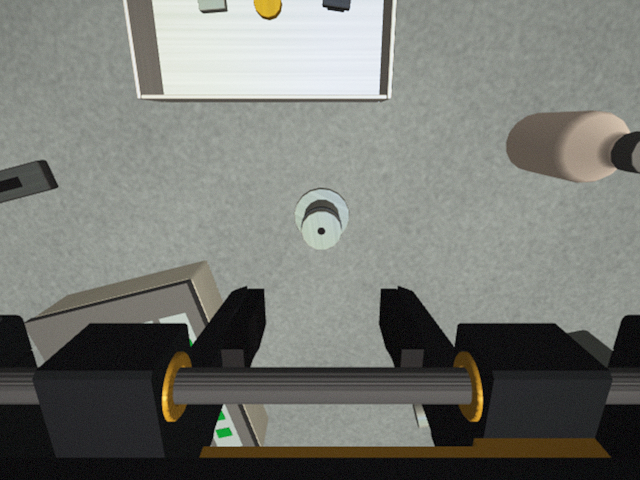

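Run:
```python
from h import *
c=cal("wrist"); print(p2w(c,(321,231),54),p2w(c,(321.5,213),8))
to(615.5,-302,44,86)
```

```text
[ 616.36407705 -301.84843185   54.        ] [ 616.85995507 -298.73676691    8.        ]
off [-0.058 -0.052  5.252] turn 0.07 rows>= 3.2
```

Request:
apply_moves(
  offset=[
    [0,0,1.4],
    [0,0,2.8],
    [0,0,4.0],
    [0,0,4.8],
    [0,0,5.2],
    [0,0,5.2],
    [0,0,5.2],
  ],
  turn=[0,0,0,0,0,0,0],
  gripper=[0.4,0.4,0.4,0.4,0.4,0.4,0.4],
)

```text
time_s: 30.35
position: [618.6, -301.1, 47.7]
ee_rot: [3.139, 0.001, 1.507]
wrist_force: [0.2, -0.5, 0.0]
gripper_width: 0.597
```

Request:
apply_moves(
  offset=[
    [0,0,0],
    [0,0,0],
    [0,0,0],
    [0,0,0],
    [0,0,0],
    [0,0,0],
  ],
  turn=[0,0,0,0,0,0],
  gripper=[0.8,0.8,0.8,0.8,0.8,0.8],
  force=30,
)

```text
time_s: 30.95
position: [617.0, -301.7, 47.5]
ee_rot: [-3.141, 0.0, 1.506]
wrist_force: [-5.2, 0.4, 5.7]
gripper_width: 0.357
```

Request:
apply_moves(
  offset=[
    [0,0,-0.5],
    [0,0,-1.5],
    [0,0,-2.5],
    [0,0,-3.5],
    [0,0,-4],
    [0,0,-4],
    [0,0,-4],
  ],
  turn=[0,0,0,0,0,0,0],
  gripper=[0.8,0.8,0.8,0.8,0.8,0.8,0.8],
)

```text
time_s: 31.65
position: [617.1, -301.1, 165.2]
ee_rot: [-3.141, -0.0, 1.506]
wrist_force: [-0.4, -0.5, -4.2]
gripper_width: 0.357
```

Run:
```python
from h import *
st(); save(bot.snapshot("wrist"),"w25.png"); to(*s2w(0,0),190,86)
```

```text
t 31.65 p [ 617.1 -301.1  165.2] rpy [-180.    -0.    86.3] q [-0.49  0.36  1.67  0.    1.11 -0.43] F [-0.4 -0.5 -4.2] T [-0.11  0.09 -0.03] g 31.4
off [10.386 -1.36  -0.867] turn 0.06 rows>= 6.3
```

View pics/w25.png

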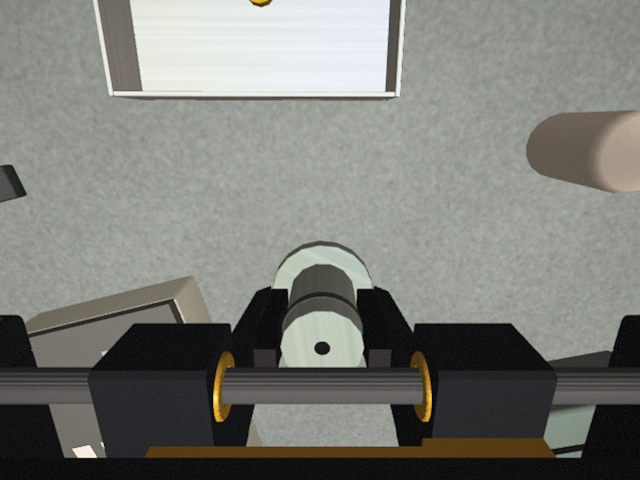

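Request:
apply_moves(
  offset=[
    [0.8,-0.1,-0.8],
    [2.2,-0.3,-0.8],
    [3.6,-0.5,-0.8],
    [5,-0.7,-0.8],
    [6.4,-0.9,-0.8],
    [7.8,-1.1,-0.8],
    [9.2,-1.25,-0.8],
    [10.4,-1.36,-0.8],
  ],
  turn=[0,0,0,0,0,0,0,0],
  gripper=[0.8,0.8,0.8,0.8,0.8,0.8,0.8,0.8],
)

```text
time_s: 32.5
position: [594.9, 14.7, 187.2]
ee_rot: [-3.137, -0.0, 1.507]
wrist_force: [0.5, -0.3, -3.2]
gripper_width: 0.347
```

Request:
apply_moves(
  offset=[
    [0,0,0],
    [0,0,0],
    [0,0,0],
  ],
  turn=[0,0,0],
  gripper=[0.8,0.8,0.8],
)

```text
time_s: 32.8
position: [596.2, 12.0, 188.4]
ee_rot: [-3.139, 0.001, 1.506]
wrist_force: [0.1, 0.3, -5.2]
gripper_width: 0.358
```

Run:
```python
from h import *
st(); to(595.8,12.8,130,86)
```

```text
t 32.8 p [596.2  12.  188.4] rpy [-179.9    0.    86.3] q [-0.02  0.18  1.85 -0.    1.11  0.04] F [ 0.1  0.3 -5.2] T [-0.09  0.05 -0.01] g 31.5
off [ 0.026 -0.015  1.946] turn 0.06 rows>= 1.2
```

Request:
apply_moves(
  offset=[
    [0,0,0.7],
    [0,0,1.4],
    [0,0,1.8],
    [0,0,1.94],
    [0,0,2.0],
    [0,0,2.0],
  ],
  turn=[0,0,0,0,0,0],
  gripper=[0.8,0.8,0.8,0.8,0.8,0.8],
)

```text
time_s: 33.4
position: [597.4, 12.2, 130.4]
ee_rot: [3.141, -0.0, 1.506]
wrist_force: [-0.3, 0.7, -3.2]
gripper_width: 0.355
```

```bash
python3 v.py 26
```

```text
t 33.4 p [597.4  12.2 130.4] rpy [180.   -0.   86.3] q [-0.02  0.23  1.9  -0.    1.01  0.04] F [-0.3  0.7 -3.2] T [-0.1   0.11 -0.02] g 31.2
t 33.5 p [597.7  12.5 131. ] rpy [179.9  -0.   86.3] q [-0.02  0.23  1.9   0.    1.01  0.04] F [-0.7  0.1 -3.9] T [-0.08  0.06  0.04] g 31.0
```

View pics/b26.png

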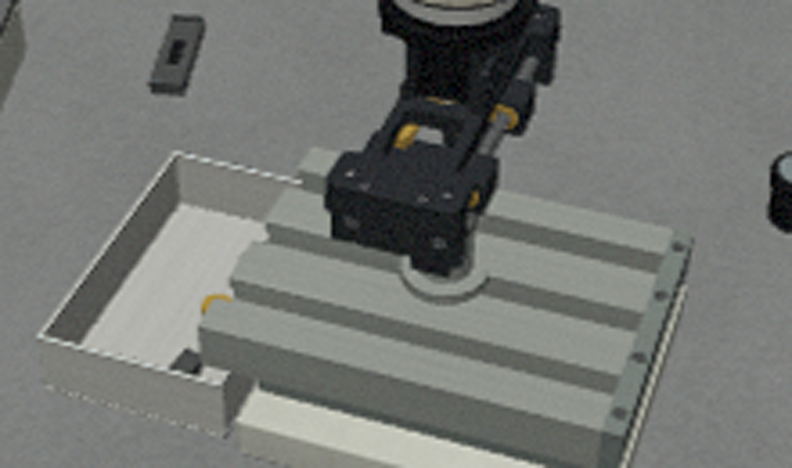

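Request:
apply_moves(
  offset=[
    [0,0,0.05],
    [0,0,0.1],
    [0,0,0.1],
    [0,0,0.1],
  ],
  turn=[0,0,0,0],
  gripper=[0.8,0.8,0.8,0.8],
)

```text
time_s: 33.9
position: [597.4, 12.7, 127.5]
ee_rot: [3.14, -0.0, 1.506]
wrist_force: [1.1, -0.9, -1.8]
gripper_width: 0.354
```

Request:
apply_moves(
  offset=[
    [0,0,0.04],
    [0,0,0.04],
  ],
  turn=[0,0],
  gripper=[0.8,0.8],
)

```text
time_s: 34.1
position: [597.5, 12.7, 127.5]
ee_rot: [3.14, -0.0, 1.506]
wrist_force: [-3.0, 0.2, 5.3]
gripper_width: 0.35
```

Contact with the plate. Release gently and rise.

Request:
apply_moves(
  offset=[
    [0,0,-0.02],
    [0,0,-0.02],
    [0,0,-0.02],
    [0,0,-0.02],
    [0,0,-0.02],
  ],
  turn=[0,0,0,0,0],
  gripper=[0.6,0.5,0.4,0.4,0.4],
)

```text
time_s: 34.6
position: [596.9, 12.6, 126.1]
ee_rot: [-3.141, 0.0, 1.506]
wrist_force: [0.5, 0.4, -0.4]
gripper_width: 0.599
```

Request:
apply_moves(
  offset=[
    [0,0,-0.5],
    [0,0,-1.5],
    [0,0,-2.8],
    [0,0,-4],
    [1,-0.5,-4],
    [2,-1,-4],
  ],
  turn=[0,0,0,0,0,0],
  gripper=[0.4,0.4,0.4,0.4,0.4,0.4],
)

```text
time_s: 35.2
position: [572.3, 74.5, 250.1]
ee_rot: [3.136, -0.001, 1.504]
wrist_force: [-1.8, 0.9, -0.6]
gripper_width: 0.598
```

```bash
python3 v.py 27;python3 - <<'E'
from h import *
to(425,308,200,176)
save(bot.snapshot("top"),"t27.png",(100,180,280,350),4)
E
```

```text
t 35.2 p [572.3  74.5 250.1] rpy [ 1.797e+02 -1.000e-01  8.620e+01] q [0.09 0.09 1.84 0.   1.21 0.15] F [-1.8  0.9 -0.6] T [-0.06  0.07  0.05] g 52.6
t 35.3 p [570.   77.1 248.2] rpy [ 1.799e+02 -1.000e-01  8.650e+01] q [0.09 0.09 1.84 0.   1.21 0.15] F [ 0.5 -0.5  1.2] T [-0.04  0.06 -0.01] g 52.8
off [ 7.383 -5.3    1.605] turn -17.91 rows>= 10.4
```

View pics/b27.png

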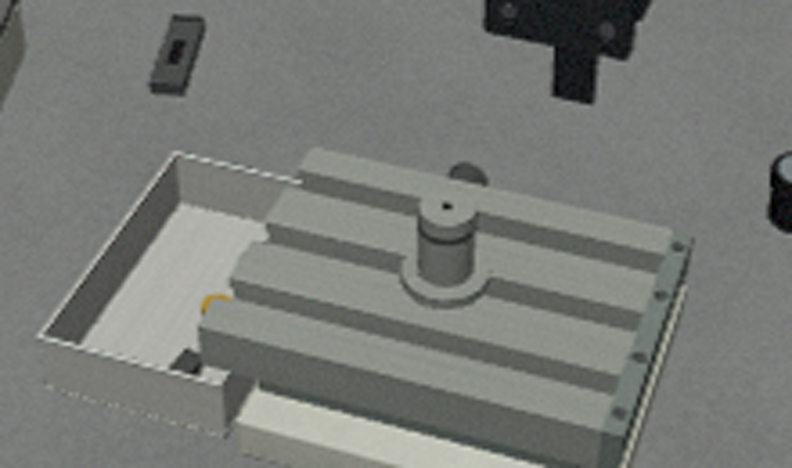

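View pics/t27.png

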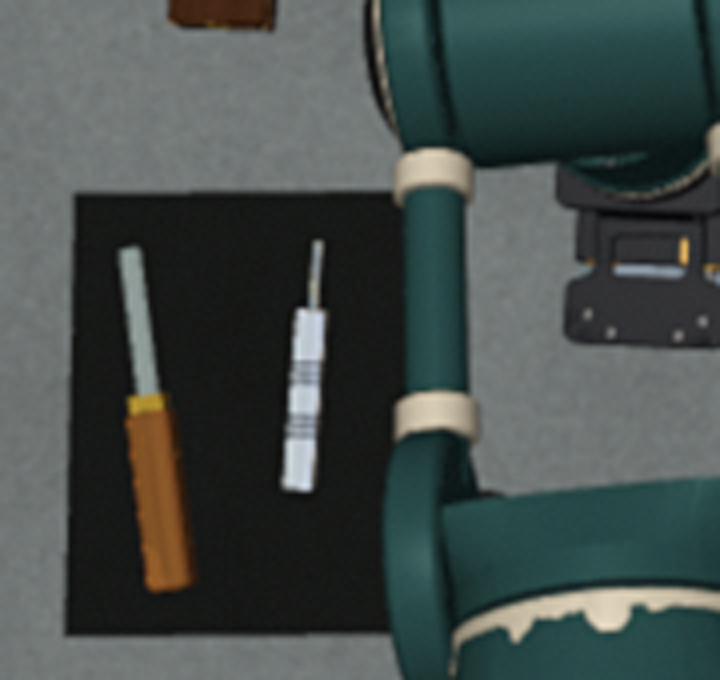

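Request:
apply_moves(
  offset=[
    [0.7,-0.5,0],
    [1.4,-1,0],
    [2.1,-1.5,0],
    [2.8,-2,0],
    [3.5,-2.5,0],
    [4.2,-3,0],
    [4.9,-3.5,0],
    [5.6,-4,0],
  ],
  turn=[-1.4,-2.8,-4.2,-5.6,-7,-8.4,-9.8,-11.2],
  gripper=[0.4,0.4,0.4,0.4,0.4,0.4,0.4,0.4],
)

```text
time_s: 36.15
position: [462.1, 249.9, 246.8]
ee_rot: [3.141, 0.001, 2.488]
wrist_force: [-0.3, 0.6, -0.4]
gripper_width: 0.596
```

Run:
```python
from h import *
st(); to(420,307.5,150,175.4)
```

```text
t 36.15 p [462.1 249.9 246.8] rpy [180.    0.  142.5] q [ 0.45 -0.01  1.94 -0.    1.21 -0.47] F [-0.3  0.6 -0.4] T [-0.07 -0.01  0.06] g 52.4
off [2.283 0.672 3.227] turn -6.57 rows>= 3.8
```

Request:
apply_moves(
  offset=[
    [0.6,0.2,0.8],
    [1.2,0.4,1.6],
    [1.8,0.5,2.4],
    [2.28,0.67,3.2],
    [2.28,0.67,3.2],
    [2.28,0.67,3.2],
    [2.28,0.67,3.2],
  ],
  turn=[-1.5,-3,-4.5,-6,-6.57,-6.57,-6.57],
  gripper=[0.4,0.4,0.4,0.4,0.4,0.4,0.4],
  force=3,
)

```text
time_s: 36.85
position: [421.1, 307.4, 150.9]
ee_rot: [3.141, 0.001, 3.055]
wrist_force: [0.6, -0.2, -0.6]
gripper_width: 0.598
```

Run:
```python
from h import *
st()
c=cal("wrist"); im=bot.snapshot("wrist"); save(im,"w28.png")
for n,z in dict(stylus=3,stylus_tip=9).items():
    for d in bot.spot_point(n,"wrist")[:1]: print(n,d["score"],sh(d),p2w(c,sh(d),z))
to(420,307.5,31,175.4)
```

```text
t 36.85 p [421.1 307.4 150.9] rpy [1.80e+02 1.00e-01 1.75e+02] q [ 0.58  0.07  2.04 -0.    1.02 -0.9 ] F [ 0.6 -0.2 -0.6] T [ 0.08 -0.04 -0.01] g 52.6
stylus 0.96 [327.168 285.6  ] [470.95773055 307.45923175   3.        ]
stylus_tip 0.67 [324.096 369.12 ] [549.2872219  298.28630867   9.        ]
off [ 3.700e-02 -3.000e-03  4.009e+00] turn -0.07 rows>= 2.4
```

View pics/w28.png

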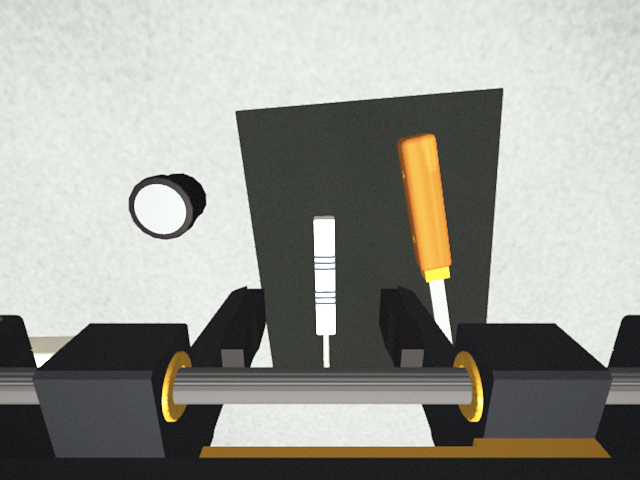

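Request:
apply_moves(
  offset=[
    [0.03,0,1.3],
    [0.03,0,2.5],
    [0.03,0,3.5],
    [0.03,0,4.0],
    [0.03,0,4.0],
    [0.03,0,4.0],
  ],
  turn=[0,0,0,0,0,0],
  gripper=[0.4,0.4,0.4,0.4,0.4,0.4],
)

```text
time_s: 37.6
position: [419.9, 307.7, 30.6]
ee_rot: [3.141, 0.001, 3.056]
wrist_force: [-0.7, -0.1, 0.8]
gripper_width: 0.602
```

Request:
apply_moves(
  offset=[
    [0,0,0],
    [0,0,0],
    [0,0,0],
    [0,0,0],
    [0,0,0],
    [0,0,0],
    [0,0,0],
    [0,0,0],
  ],
  turn=[0,0,0,0,0,0,0,0],
  gripper=[0.95,0.95,0.95,0.95,0.95,0.95,0.95,0.95],
  force=3,
)

```text
time_s: 38.4
position: [419.3, 307.7, 30.5]
ee_rot: [3.141, 0.0, 3.057]
wrist_force: [-0.5, 0.2, 1.9]
gripper_width: 0.181
```

Request:
apply_moves(
  offset=[
    [0,0,-0.2],
    [-0.02,0,-0.4],
    [-0.04,0,-0.6],
    [-0.07,0,-0.8],
    [-0.11,0,-1.0],
    [-0.11,0,-1.0],
  ],
  turn=[0,0,0,0,0,0],
  gripper=[0.95,0.95,0.95,0.95,0.95,0.95],
)

```text
time_s: 39.0
position: [423.5, 307.9, 61.6]
ee_rot: [3.14, 0.002, 3.057]
wrist_force: [0.2, 0.9, -0.2]
gripper_width: 0.181
```

Run:
```python
from h import *
st()
save(bot.snapshot("scene"),"s29.png",(400,160,560,300),4.5)
```

```text
t 39.0 p [423.5 307.9  61.6] rpy [1.799e+02 1.000e-01 1.751e+02] q [ 0.58  0.2   2.1  -0.    0.84 -0.9 ] F [ 0.2  0.9 -0.2] T [ 0.06 -0.04  0.02] g 16.0
```

View pics/s29.png

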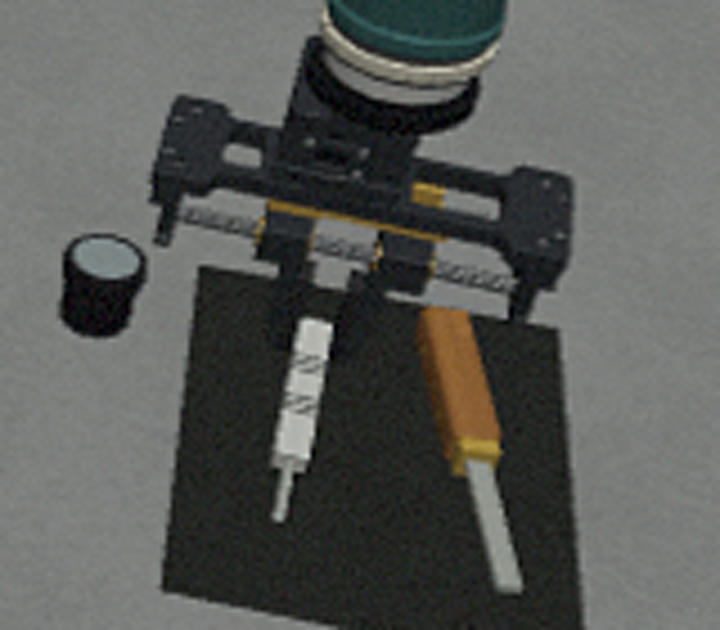

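Run:
```python
from h import *
c=cal("scene")
for p in [(549,298,9),(553,298,40),(552,298,20),(549,298,6)]: print(p,w2p(c,p))
```

```text
(549, 298, 9) [458.80548093 282.19763521]
(553, 298, 40) [462.0199667  273.16738343]
(552, 298, 20) [459.89883645 279.57141778]
(549, 298, 6) [458.49489941 283.17791758]
```

Request:
apply_moves(
  offset=[
    [0.04,0,0.4],
    [0.08,0,0.8],
    [0.11,0,1.02],
    [0.11,0,1.02],
    [0.11,0,1.02],
    [0.11,0,1.02],
  ],
  turn=[0,0,0,0,0,0],
  gripper=[0.95,0.95,0.95,0.7,0.7,0.7],
)

```text
time_s: 39.65
position: [418.7, 307.4, 28.9]
ee_rot: [-3.141, -0.001, 3.057]
wrist_force: [-0.4, -0.5, 0.3]
gripper_width: 0.297
```

Run:
```python
from h import *
st()
c=cal("wrist"); im=bot.snapshot("wrist"); save(im,"w30.png")
for d in bot.cut_out("stylus","wrist")[:1]:
    ys,xs=np.where(d["pixels"]); print(d["score"],xs.min(),xs.max(),ys.min(),ys.max()); i=ys.min(); print(p2w(c,(xs[ys==i].mean(),i),15), p2w(c,(xs[ys==i].mean(),i),3))
```

```text
t 39.65 p [418.7 307.4  28.9] rpy [-1.800e+02 -1.000e-01  1.752e+02] q [ 0.59  0.24  2.12  0.    0.78 -0.9 ] F [-0.4 -0.5  0.3] T [ 0.04 -0.01 -0.  ] g 26.2
0.75 459 548 149 366
[353.59946226 382.83615398  15.        ] [354.95954675 388.89575788   3.        ]
```

View pics/w30.png

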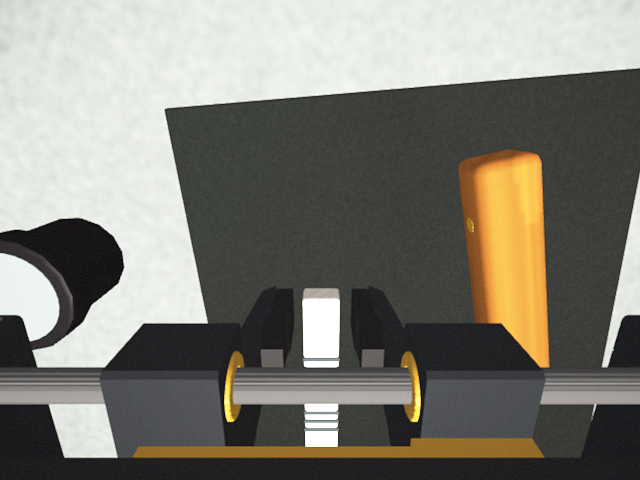

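Run:
```python
from h import *
c=cal("wrist"); print(p2w(c,(321,298),15),p2w(c,(321,289.5),3)); st()
```

```text
[409.5822569  307.71163703  15.        ] [411.50992868 307.50978825   3.        ]
t 39.75 p [418.9 307.4  29.2] rpy [-180.    -0.   175.2] q [ 0.59  0.24  2.12 -0.    0.78 -0.9 ] F [ 0.3 -0.3 -0.3] T [ 0.04  0.01 -0.  ] g 26.4
```

Request:
apply_moves(
  offset=[
    [0.35,0,-0.17],
    [0.35,0,-0.17],
    [0.35,0,-0.17],
    [0.35,0,-0.17],
    [0.35,0,-0.17],
    [0.35,0,-0.17],
    [0.35,0,-0.17],
    [0.35,0,-0.17],
  ],
  turn=[0,0,0,0,0,0,0,0],
  gripper=[0.7,0.7,0.95,0.95,0.95,0.95,0.95,0.95],
  force=3,
)

```text
time_s: 40.55
position: [408.7, 308.6, 35.0]
ee_rot: [3.141, -0.0, 3.057]
wrist_force: [-3.4, 0.7, 4.1]
gripper_width: 0.181
```

Request:
apply_moves(
  offset=[
    [0,0,-0.2],
    [-0.02,0,-0.4],
    [-0.04,0,-0.6],
    [-0.07,0,-0.8],
    [-0.11,0,-1.0],
    [-0.11,0,-1.0],
  ],
  turn=[0,0,0,0,0,0],
  gripper=[0.95,0.95,0.95,0.95,0.95,0.95],
)

```text
time_s: 41.15
position: [413.1, 308.8, 66.1]
ee_rot: [3.14, 0.002, 3.057]
wrist_force: [0.8, 0.2, -0.3]
gripper_width: 0.177
```

Run:
```python
from h import *
st()
save(bot.snapshot("scene"),"s31.png",(400,160,560,300),4.5)
```

```text
t 41.15 p [413.1 308.8  66.1] rpy [1.799e+02 1.000e-01 1.751e+02] q [ 0.59  0.18  2.12 -0.    0.85 -0.89] F [ 0.8  0.2 -0.3] T [0.07 0.02 0.02] g 15.6
```

View pics/s31.png

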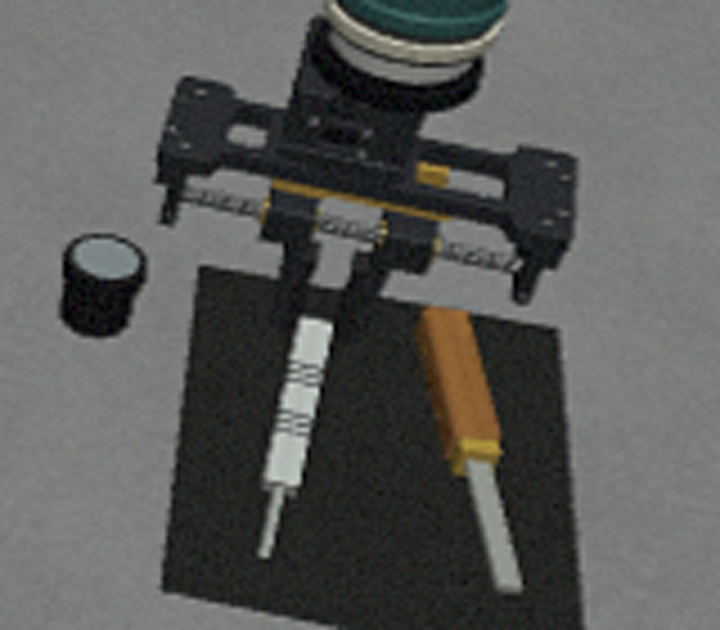

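Request:
apply_moves(
  offset=[
    [-0.14,0,-0.45],
    [-0.36,0,-0.95],
    [-0.64,0,-1.43],
    [-0.98,0,-1.87],
    [-1.37,0,-2.26],
    [-1.8,0,-2.6],
    [-1.8,0,-2.6],
  ],
  turn=[0,0,0,0,0,0,0],
  gripper=[0.95,0.95,0.95,0.95,0.95,0.95,0.95],
)

```text
time_s: 41.9
position: [469.0, 304.3, 145.1]
ee_rot: [3.139, 0.004, 3.056]
wrist_force: [0.5, 0.2, -0.6]
gripper_width: 0.182
```

Run:
```python
from h import *
st()
save(bot.snapshot("scene"),"s32.png",(400,130,560,300),4)
```

```text
t 41.9 p [469.  304.3 145.1] rpy [179.9   0.2 175.1] q [ 0.53  0.15  1.97 -0.    1.01 -0.95] F [ 0.5  0.2 -0.6] T [-0.01 -0.01  0.01] g 16.0
```

View pics/s32.png

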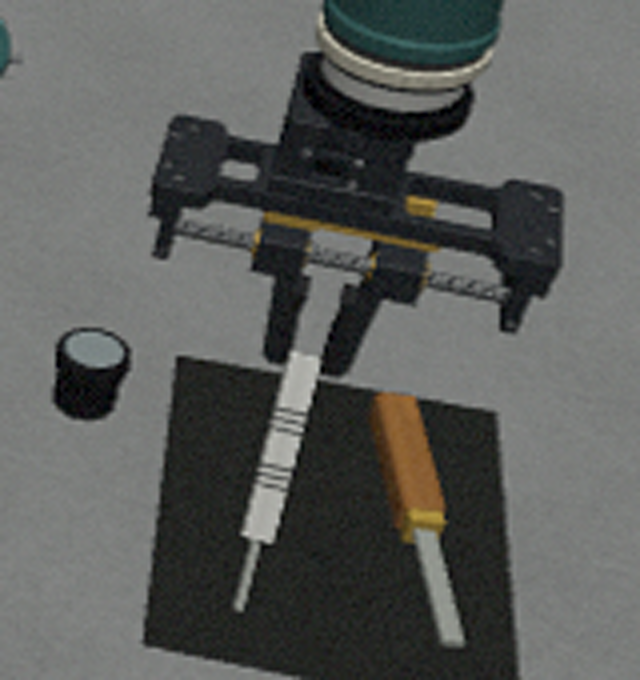

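Request:
apply_moves(
  offset=[
    [-0.24,0,-0.14],
    [-0.48,0,-0.28],
    [-0.74,0,-0.4],
    [-1.0,0,-0.52],
    [-1.26,0,-0.6],
    [-1.5,0,-0.67],
    [-1.5,0,-0.67],
  ],
  turn=[0,0,0,0,0,0,0],
  gripper=[0.95,0.95,0.95,0.95,0.95,0.95,0.95],
)

```text
time_s: 42.65
position: [512.0, 299.9, 163.3]
ee_rot: [3.141, 0.001, 3.056]
wrist_force: [-0.7, -0.4, -0.3]
gripper_width: 0.184
```

Run:
```python
from h import *
st()
save(bot.snapshot("scene"),"s33.png",(400,130,560,300),4)
save(bot.snapshot("wrist"),"w33.png")
```

```text
t 42.65 p [512.  299.9 163.3] rpy [1.800e+02 1.000e-01 1.751e+02] q [ 0.49  0.19  1.88 -0.    1.06 -1.  ] F [-0.7 -0.4 -0.3] T [0.02 0.03 0.02] g 16.2
```

View pics/s33.png

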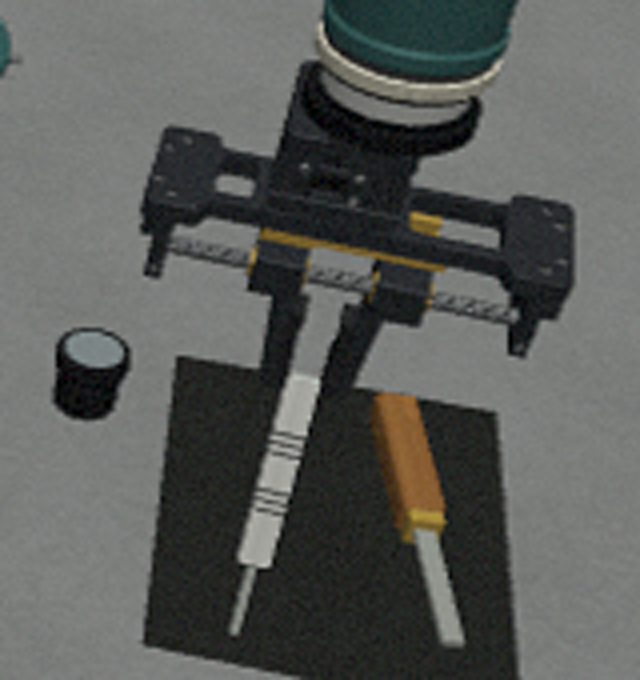

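View pics/w33.png

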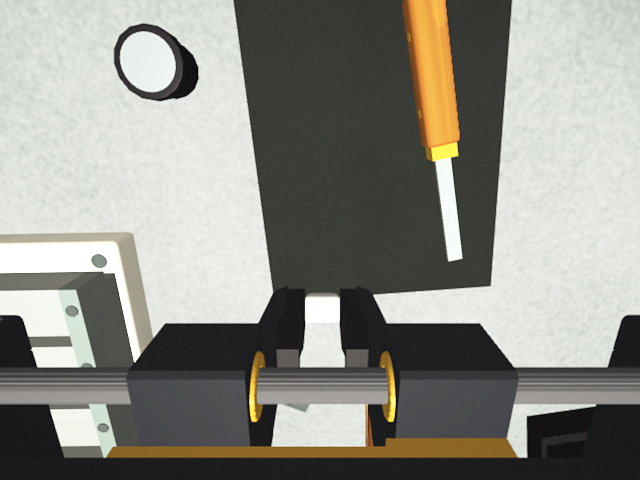

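Run:
```python
from h import *
c=cal("scene")
for th in (50,55,60,65,70,75,80):
    t=np.radians(th); p=np.array([512+4+137*np.cos(t)*.996,300-137*np.cos(t)*.085,140-137*np.sin(t)])
    print(th,p.round(),w2p(c,p)+[1.5,1.5])
```

```text
50 [604. 293.  35.] [459.22838262 293.44142526]
55 [594. 293.  28.] [459.05190805 292.59941534]
60 [584. 294.  21.] [459.00858704 291.2891155 ]
65 [574. 295.  16.] [459.09401956 289.53609252]
70 [563. 296.  11.] [459.30323497 287.36713867]
75 [551. 297.   8.] [459.6308227  284.80982749]
80 [540. 298.   5.] [460.07104578 281.89214445]
```

Request:
apply_moves(
  offset=[
    [0,0,-1.6],
    [0,0,-1.7],
    [0,0,-1.7],
    [0,0,-1.7],
  ],
  turn=[0,0,0,0],
  gripper=[0.95,0.95,0.95,0.95],
)

```text
time_s: 43.15
position: [510.0, 299.7, 213.0]
ee_rot: [-3.141, -0.001, 3.057]
wrist_force: [0.4, -0.4, -0.7]
gripper_width: 0.181
```

```bash
cat > sty.py <<'E'
from h import *
import sys
z0=23
def fit():
    s=bot.observe(); obs=[]; R=Ro.from_euler('xyz',[np.pi,0,s["ee_rot"][2]]).as_matrix()
    for cam in sys.argv[2:]:
        im=bot.snapshot(cam); c=cal(cam); dd=bot.spot_point("stylus_tip",cam)
        if dd: print(cam,round(dd[0]["score"],2),sh(dd[0])); obs.append((c,sh(dd[0])))
        save(im,f"{cam}_{sys.argv[1]}.png")
    if len(obs)>1:
        p,r=tri(obs); print("tip",p.round(1),r.round(1),"tool",(R.T@(p-s["position"])).round(1))
    for c,px in obs:
        # model: tip=[-137 cos, 0, 23+137 sin]
        f=lambda v: w2p(c,s["position"]+R@[-4-137*np.cos(v[0]),v[1],z0+137*np.sin(v[0])])-px
        r=least_squares(f,[1.2,0]); print("theta",np.degrees(r.x[0]).round(1),"yoff",r.x[1].round(1))
st(); fit()
E
python3 sty.py 34 scene
```

```text
t 43.15 p [510.  299.7 213. ] rpy [-1.800e+02 -1.000e-01  1.752e+02] q [ 0.49  0.15  1.84  0.    1.16 -1.  ] F [ 0.4 -0.4 -0.7] T [-0.02  0.04 -0.02] g 15.9
scene 0.8 [460.992 266.4  ]
theta 72.6 yoff -4.1
```

View pics/scene_34.png

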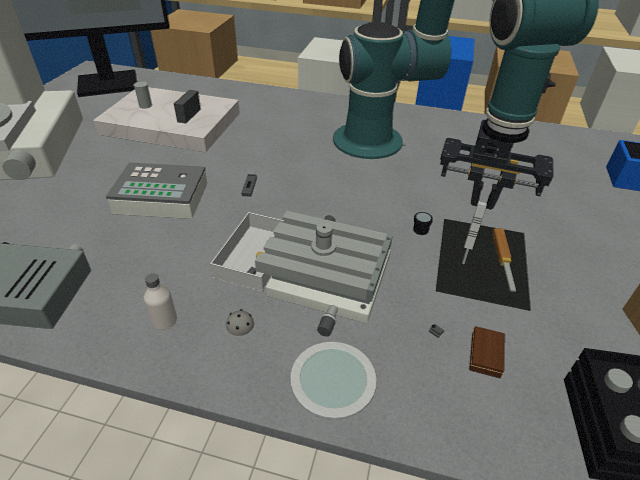

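Run:
```python
from h import *
c=cal("top"); o=np.array([420,170])
C=[p2w(c,o+np.array(p)/4,55)[:2] for p in [(548,270),(612,540),(252,613),(190,343)]]
print(np.array(C).round(1)); ctr=np.mean(C,0); print("ctr",ctr)
# +x,-y ; -x,-y; -x,+y; +x,+y
v=(C[2]-C[1]+C[3]-C[0]); th=np.arctan2(-v[0],v[1]); print("yaw",np.degrees(th))
R=np.array([[np.cos(th),-np.sin(th)],[np.sin(th),np.cos(th)]])
print("key model",ctr+R@[-30,55], "key seen",p2w(c,o+np.array([316,516])/4,53))
to(412,-355,245,86)
```

```text
[[ 540.2 -535.8]
 [ 393.5 -563.1]
 [ 357.3 -367.3]
 [ 503.2 -339.3]]
ctr [ 448.56095796 -451.38376768]
yaw 10.566595977128605
key model [ 408.98388093 -402.8177819 ] key seen [ 408.66307455 -404.53566971   53.        ]
off [  1.399 -22.009  -1.095] turn 17.83 rows>= 13.2
```

Request:
apply_moves(
  offset=[
    [0,0,0],
    [0,0,0],
    [0,0,-0.5],
    [0,0,-1.5],
    [0,0,-2],
    [0,0,-2],
  ],
  turn=[0,0,0,0,0,0],
  gripper=[1,1,1,1,1,1],
  force=60,
)

```text
time_s: 43.85
position: [512.6, 300.8, 278.2]
ee_rot: [3.138, 0.006, 3.057]
wrist_force: [-0.3, 0.5, -0.7]
gripper_width: 0.155
```

Request:
apply_moves(
  offset=[
    [0.1,-1.3,0],
    [0.2,-2.7,0],
    [0.3,-4.1,0],
    [0.4,-5.5,0],
    [0.5,-6.9,0],
    [0.6,-8.3,0],
    [0.7,-9.7,0],
    [0.8,-11,0],
  ],
  turn=[1.2,2.4,3.6,4.8,6,7.2,8.4,9.4],
  gripper=[1,1,1,1,1,1,1,1],
)

```text
time_s: 44.65
position: [457.8, -28.6, 273.1]
ee_rot: [-3.141, -0.0, 2.233]
wrist_force: [0.9, -0.2, -0.2]
gripper_width: 0.15
```

Run:
```python
from h import *
st(); to(412,-350,260,86)
```

```text
t 44.65 p [457.8 -28.6 273.1] rpy [-180.    -0.   127.9] q [-0.12 -0.16  2.03 -0.    1.27 -0.78] F [ 0.9 -0.2 -0.2] T [-0.05  0.    0.02] g 13.2
off [-7.513 -7.791  0.437] turn 8.38 rows>= 6.5
```

Request:
apply_moves(
  offset=[
    [-1,-1,0],
    [-2,-2,0],
    [-3,-3.1,0],
    [-4,-4.2,0],
    [-5,-5.2,0],
    [-6,-6.3,0],
    [-7,-7.3,0.2],
    [-7.5,-7.8,0.4],
  ],
  turn=[1.1,2.2,3.3,4.4,5.5,6.6,7.7,8.4],
  gripper=[1,1,1,1,1,1,1,1],
)

```text
time_s: 45.45
position: [412.9, -351.4, 261.1]
ee_rot: [-3.141, 0.001, 1.498]
wrist_force: [-0.2, 0.7, -0.6]
gripper_width: 0.153
```

Request:
apply_moves(
  offset=[
    [0,0,0],
    [0,0,0],
  ],
  turn=[0,0],
  gripper=[1,1],
)

```text
time_s: 45.65
position: [413.3, -348.0, 260.8]
ee_rot: [-3.14, -0.002, 1.504]
wrist_force: [-0.0, -0.0, -0.4]
gripper_width: 0.153
```

```bash
python3 sty.py 35 scene top
python3 - <<'E'
import cv2
im=cv2.imread("pics/scene_35.png"); cv2.imwrite("pics/s35.png",cv2.resize(im[80:230,90:290],None,fx=4,fy=4,interpolation=cv2.INTER_CUBIC))
im=cv2.imread("pics/top_35.png"); cv2.imwrite("pics/t35.png",cv2.resize(im[200:350,420:600],None,fx=4,fy=4,interpolation=cv2.INTER_CUBIC))
E
```

```text
t 45.65 p [ 413.3 -348.   260.8] rpy [-1.799e+02 -1.000e-01  8.610e+01] q [-0.75  0.01  1.89  0.    1.24 -0.68] F [-0.  -0.  -0.4] T [-0.06  0.13 -0.06] g 13.5
scene 0.72 [186.688 161.712]
top 0.31 [156.416 285.6  ]
tip [504.4  21.  216. ] [153.6   4.8 142.7 -32. ] tool [374.2  66.   44.8]
theta 79.9 yoff 6.2
theta 169.4 yoff 0.0
```

View pics/s35.png

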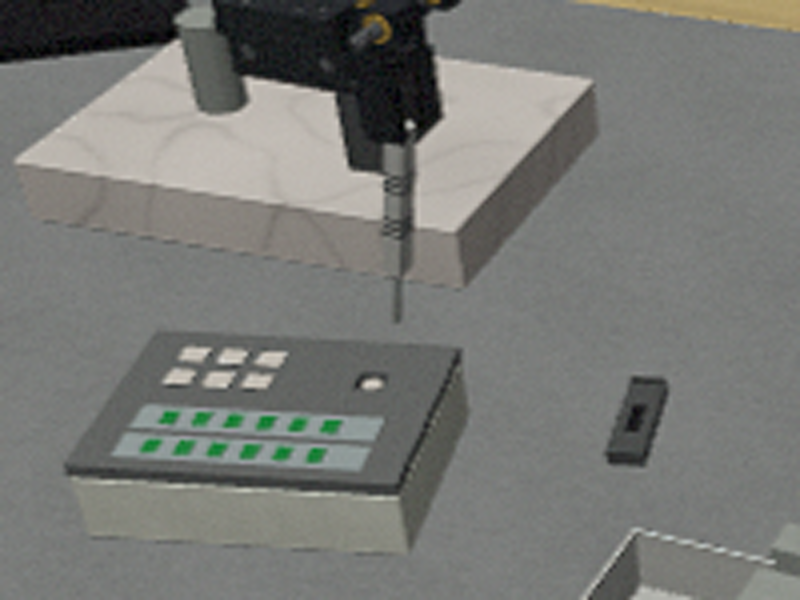

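View pics/t35.png

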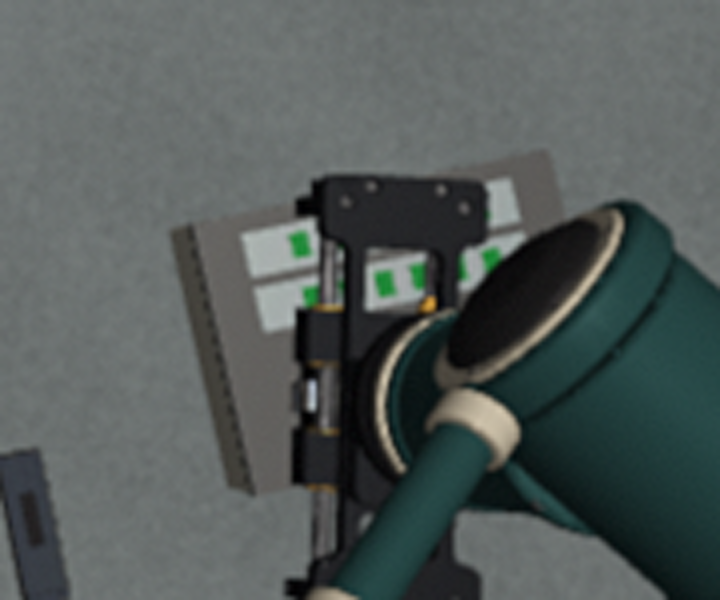

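Run:
```python
from h import *
c=cal("scene"); k=np.array([408.8,-403.7,53]); pk=w2p(c,k); print(pk, "seen",182.75,175.75)
d=np.array([182.75,175.75])-pk
s=bot.observe(); R=Ro.from_euler('xyz',[np.pi,0,s["ee_rot"][2]]).as_matrix()
px=np.array([189.25,160.5])-d
f=lambda v: w2p(c,s["position"]+R@[-4-137*np.cos(v[0]),v[1],23+137*np.sin(v[0])])-px
r=least_squares(f,[1.2,0]); v=r.x; tip=s["position"]+R@[-4-137*np.cos(v[0]),v[1],23+137*np.sin(v[0])]
print(np.degrees(v[0]),v[1],tip)
to(*(s["position"]+k-tip+[0,0,25]),86)
save(bot.snapshot("wrist"),"w36.png")
```

```text
[181.67160819 175.2245365 ] seen 182.75 175.75
79.80899550131623 -1.0584315893303489 [ 411.32141241 -375.35595548  104.30823215]
off [-0.948 -0.022  0.877] turn 0.05 rows>= 0.8
```

View pics/w36.png

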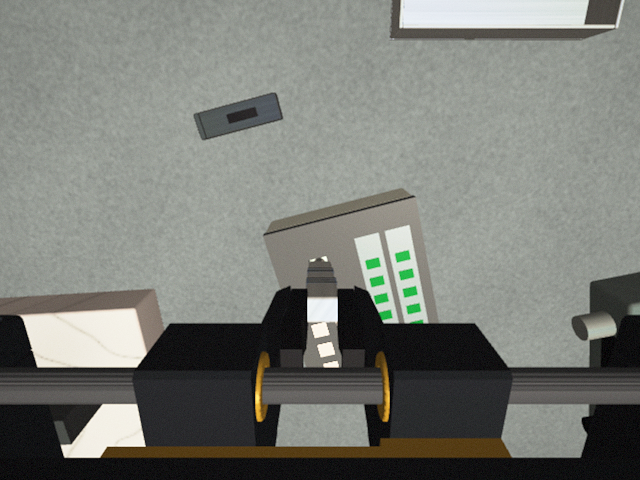

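Run:
```python
import cv2
im=cv2.imread("pics/w36.png"); cv2.imwrite("pics/w36z.png",cv2.resize(im[230:350,260:380],None,fx=5,fy=5,interpolation=cv2.INTER_CUBIC))
from h import *
c=cal("wrist"); print(w2p(c,[408.8,-403.7,53]),w2p(c,[411.3,-375.4,104.3]))
```

```text
[319.81835497 265.23993031] [320.25098389 257.41708125]
```

View pics/w36z.png

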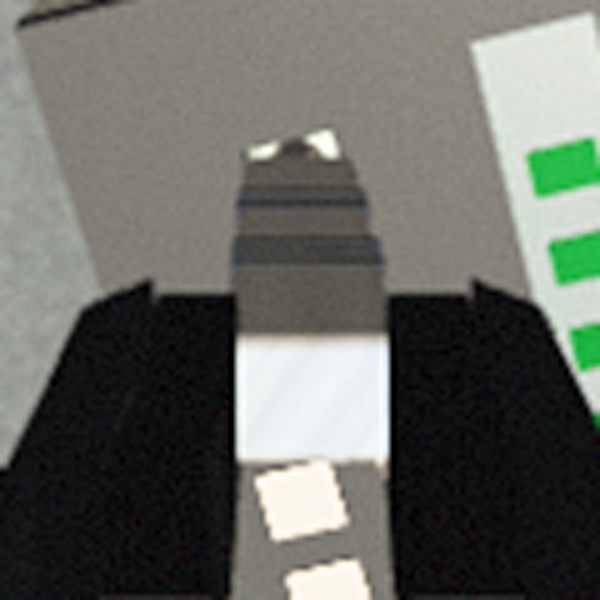

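Request:
apply_moves(
  offset=[
    [-0.3,0,0.2],
    [-0.6,0,0.5],
    [-0.93,0,0.8],
    [-0.93,0,0.9],
    [-0.93,0,0.9],
    [-0.93,0,0.9],
  ],
  turn=[0,0,0,0,0,0],
  gripper=[1,1,1,1,1,1],
)

```text
time_s: 46.5
position: [411.8, -376.3, 234.6]
ee_rot: [-3.141, -0.001, 1.503]
wrist_force: [0.2, -0.9, -0.3]
gripper_width: 0.158
```

Run:
```python
from h import *
st(); save(bot.snapshot("scene"),"s37.png",(140,110,240,200),8); save(bot.snapshot("wrist"),"w37.png",(260,230,380,350),5); st()
```

```text
t 46.5 p [ 411.8 -376.3  234.6] rpy [-180.    -0.    86.1] q [-0.79  0.06  1.89  0.    1.19 -0.72] F [ 0.2 -0.9 -0.3] T [-0.07 -0.03  0.  ] g 13.9
t 46.6 p [ 412.1 -376.3  235.2] rpy [180.    0.   86.2] q [-0.78  0.06  1.89  0.    1.19 -0.72] F [ 0.6 -0.6 -0.5] T [-0.08  0.07 -0.05] g 13.7
```

View pics/s37.png

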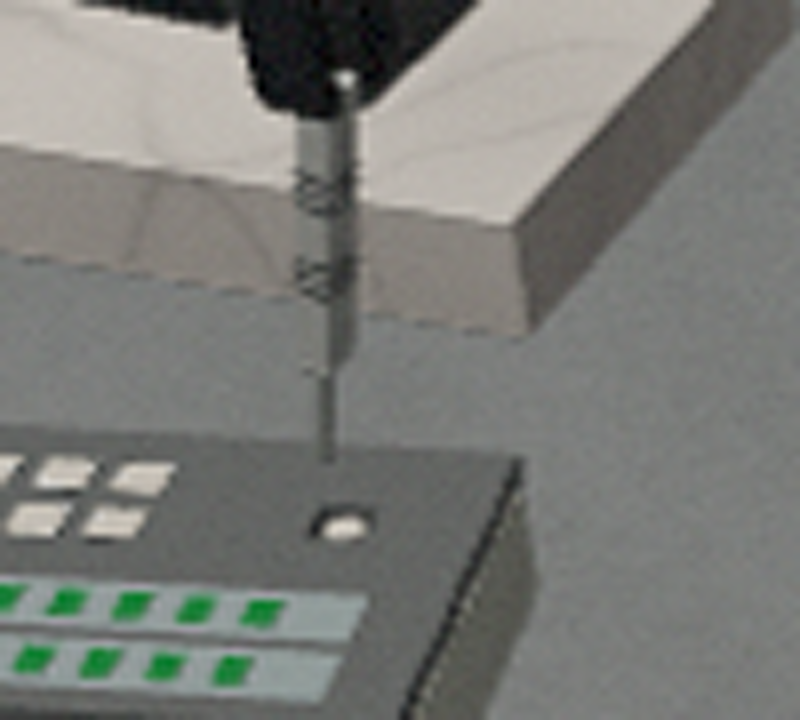

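View pics/w37.png

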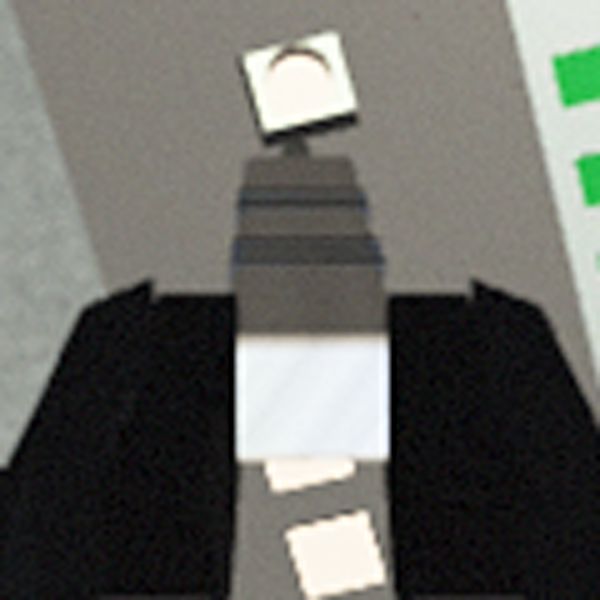

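Run:
```python
from h import *
cw=cal("wrist"); K=p2w(cw,(260+302/5,230+86/5),53); print("key via wrist",K.round(1))
cs=cal("scene"); k=K; d=np.array([140+345/8,110+527/8])-w2p(cs,k); print("scene corr",d)
obs=[(cs,np.array([140+328/8,110+461/8])-d),(cw,np.array([260+295/5,230+147/5]))]
p,r=tri(obs); print("tip",p.round(1),r.round(2))
s=bot.observe(); R=Ro.from_euler('xyz',[np.pi,0,s["ee_rot"][2]]).as_matrix()
print("tip tool",(R.T@(p-s["position"])).round(1),"delta tool/30",(R.T@(K-p)/30).round(3))
```

```text
key via wrist [ 409.1 -403.8   53. ]
scene corr [1.56361365 0.58850663]
tip [ 407.8 -406.4   76.3] [-0.17 -0.04 -0.02 -0.06]
tip tool [-30.3  -2.3 158.9] delta tool/30 [0.087 0.037 0.777]
```

Request:
apply_moves(
  offset=[
    [0.08,0.04,0.2],
    [0.08,0.04,0.4],
    [0.08,0.04,0.55],
    [0.08,0.04,0.65],
    [0.08,0.04,0.65],
  ],
  turn=[0,0,0,0,0],
  gripper=[1,1,1,1,1],
)

```text
time_s: 47.1
position: [413.0, -373.5, 214.6]
ee_rot: [-3.141, -0.001, 1.504]
wrist_force: [0.3, -0.3, -1.6]
gripper_width: 0.153
```

Run:
```python
from h import *
st(); save(bot.snapshot("scene"),"s38.png",(140,110,240,200),8); save(bot.snapshot("wrist"),"w38.png",(260,210,380,330),5); st()
```

```text
t 47.1 p [ 413.  -373.5  214.6] rpy [-1.799e+02 -1.000e-01  8.620e+01] q [-0.78  0.08  1.91 -0.    1.15 -0.71] F [ 0.3 -0.3 -1.6] T [-0.02  0.09 -0.05] g 13.4
t 47.2 p [ 413.3 -373.9  215.3] rpy [-180.    -0.    86.2] q [-0.78  0.08  1.91 -0.    1.15 -0.71] F [-0.9  0.9 -1.2] T [-0.04  0.04 -0.03] g 13.0
```

View pics/s38.png

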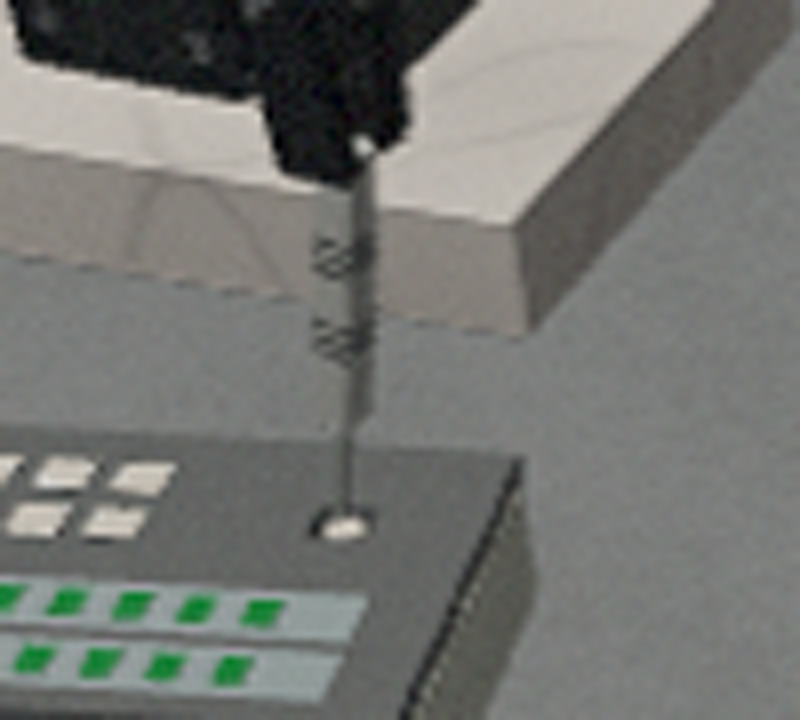

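View pics/w38.png

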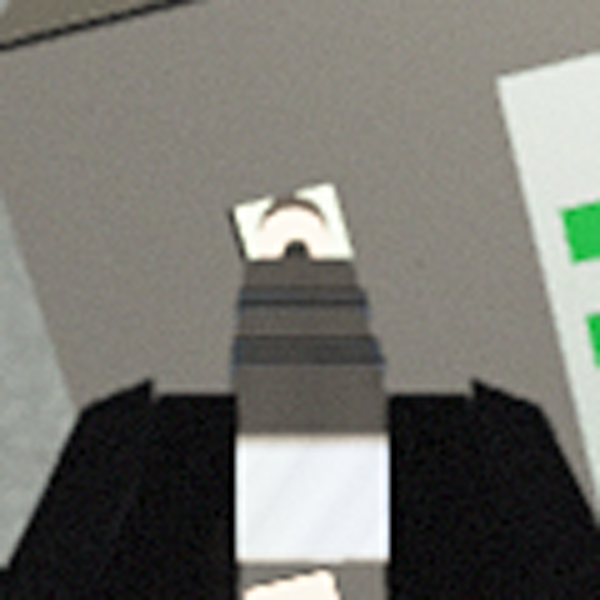

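Request:
apply_moves(
  offset=[
    [0,0,0.06],
    [0,0,0.12],
    [0,0,0.16],
    [0,0,0.16],
  ],
  turn=[0,0,0,0],
  gripper=[1,1,1,1],
)

```text
time_s: 47.6
position: [413.4, -373.9, 210.7]
ee_rot: [3.141, -0.0, 1.504]
wrist_force: [0.3, -0.2, 0.7]
gripper_width: 0.154
```

Request:
apply_moves(
  offset=[
    [0,0,0.05],
    [0,0,0.05],
  ],
  turn=[0,0],
  gripper=[1,1],
)

```text
time_s: 47.8
position: [413.5, -374.0, 209.3]
ee_rot: [3.141, 0.0, 1.504]
wrist_force: [0.9, 0.6, 1.3]
gripper_width: 0.152
```

Run:
```python
from h import *
for i in range(3): st(); bot.snapshot("top")
```

```text
t 47.8 p [ 413.5 -374.   209.3] rpy [180.    0.   86.2] q [-0.78  0.08  1.92  0.    1.14 -0.71] F [0.9 0.6 1.3] T [0.03 0.04 0.01] g 13.4
t 47.85 p [ 413.5 -374.   209.4] rpy [180.    0.   86.2] q [-0.78  0.08  1.92  0.    1.14 -0.71] F [-1.3  0.2  2.8] T [-0.02  0.07 -0.05] g 13.2
t 47.9 p [ 413.5 -374.   209.4] rpy [180.    0.   86.2] q [-0.78  0.08  1.92  0.    1.14 -0.71] F [-0.3 -0.1  1.3] T [ 0.    0.09 -0.04] g 13.6
```

Request:
apply_moves(
  offset=[
    [0,0,0.04],
    [0,0,0.08],
    [0,0,0.08],
    [0,0,0.08],
  ],
  turn=[0,0,0,0],
  gripper=[1,1,1,1],
)

```text
time_s: 48.35
position: [413.7, -374.1, 207.3]
ee_rot: [3.141, 0.001, 1.504]
wrist_force: [-0.1, 0.5, 5.0]
gripper_width: 0.152
```

Run:
```python
from h import *
for i in range(3): st(); save(bot.snapshot("scene"),"s39.png",(140,110,240,200),8)
save(bot.snapshot("wrist"),"w39.png",(260,210,380,330),5)
```

```text
t 48.35 p [ 413.7 -374.1  207.3] rpy [179.9   0.   86.2] q [-0.78  0.09  1.92  0.    1.14 -0.71] F [-0.1  0.5  5. ] T [0.1  0.11 0.02] g 13.3
t 48.4 p [ 413.7 -374.1  207.3] rpy [180.    0.   86.2] q [-0.78  0.09  1.92  0.    1.14 -0.71] F [0.3 0.3 5. ] T [ 0.09  0.05 -0.01] g 13.7
t 48.45 p [ 413.7 -374.1  207.3] rpy [180.    0.   86.1] q [-0.78  0.09  1.92  0.    1.14 -0.71] F [0.5 1.6 5. ] T [0.15 0.05 0.06] g 13.9
```

View pics/w39.png

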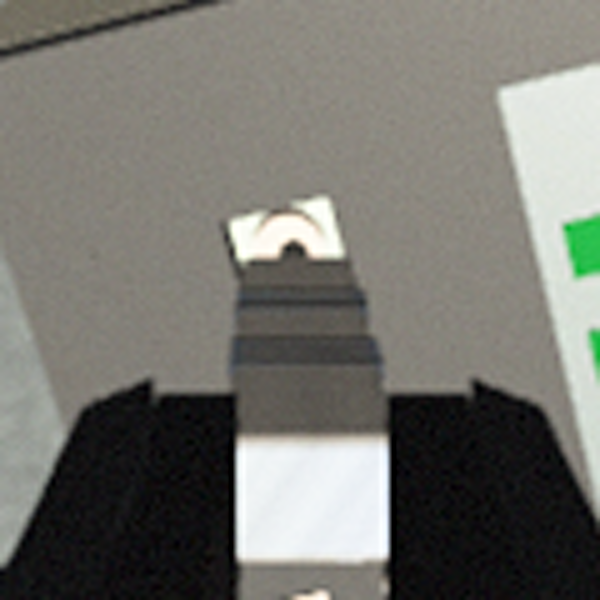

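View pics/s39.png

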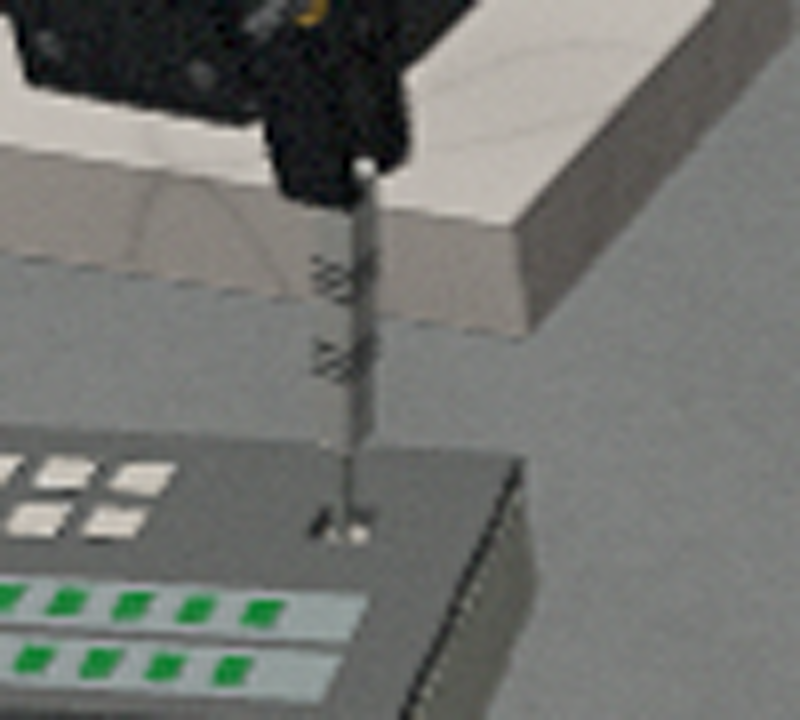

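Request:
apply_moves(
  offset=[
    [0,0,0.05],
    [0,0,0.05],
    [0,0,0.05],
  ],
  turn=[0,0,0],
  gripper=[1,1,1],
)

```text
time_s: 48.85
position: [414.3, -374.4, 207.0]
ee_rot: [3.139, 0.001, 1.504]
wrist_force: [0.6, 2.1, 9.2]
gripper_width: 0.154
```

Request:
apply_moves(
  offset=[
    [0,0,-0.3],
    [0,0,-0.8],
    [0,0,-1.6],
    [0,0,-2.3],
    [0,0,-2.3],
  ],
  turn=[0,0,0,0,0],
  gripper=[1,1,1,1,1],
)

```text
time_s: 49.35
position: [414.6, -375.4, 278.1]
ee_rot: [3.137, 0.004, 1.504]
wrist_force: [0.2, -1.6, 0.5]
gripper_width: 0.155
```

Run:
```python
from h import *
st(); save(bot.snapshot("scene"),"s40.png"); to(462,300,280,175.1)
```

```text
t 49.35 p [ 414.6 -375.4  278.1] rpy [179.7   0.3  86.1] q [-0.78  0.03  1.84 -0.    1.26 -0.71] F [ 0.2 -1.6  0.5] T [-0.05  0.06  0.02] g 13.7
off [22.548  0.085 -0.132] turn -17.79 rows>= 13.5
```

View pics/s40.png

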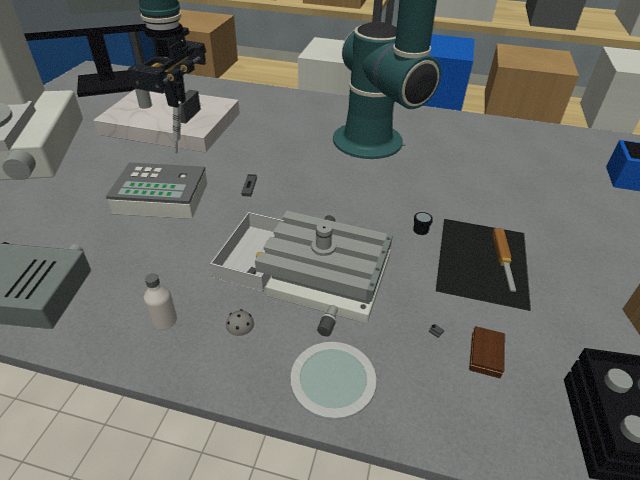

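Request:
apply_moves(
  offset=[
    [1.3,0,0],
    [2.7,0,0],
    [4.1,0,0],
    [5.5,0,0],
    [6.9,0,0],
    [8.3,0,0],
    [9.7,0,0],
    [11,0,0],
  ],
  turn=[-1.1,-2.2,-3.3,-4.4,-5.5,-6.6,-7.7,-8.8],
  gripper=[1,1,1,1,1,1,1,1],
)

```text
time_s: 50.2
position: [434.3, -42.9, 272.5]
ee_rot: [-3.14, -0.002, 2.275]
wrist_force: [1.4, -0.3, -0.1]
gripper_width: 0.153
```

Run:
```python
from h import *
st(); to(500,302,260,175.1)
```

```text
t 50.2 p [434.3 -42.9 272.5] rpy [-1.799e+02 -1.000e-01  1.304e+02] q [-0.16 -0.21  2.07  0.    1.28 -0.86] F [ 1.4 -0.3 -0.1] T [-0.05 -0.02 -0.  ] g 13.5
off [7.34  9.114 0.418] turn -8.95 rows>= 7.0
```

Request:
apply_moves(
  offset=[
    [0.9,1.1,0],
    [1.9,2.3,0],
    [2.9,3.6,0],
    [3.9,4.8,0],
    [4.9,6.0,0],
    [5.9,7.2,0],
    [6.8,8.3,0.2],
    [7.34,9.1,0.4],
  ],
  turn=[-1.1,-2.2,-3.3,-4.4,-5.5,-6.6,-7.7,-8.95],
  gripper=[1,1,1,1,1,1,1,1],
)

```text
time_s: 51.0
position: [501.4, 302.2, 260.2]
ee_rot: [-3.141, -0.002, 3.059]
wrist_force: [0.5, -0.2, -0.6]
gripper_width: 0.15
```

Request:
apply_moves(
  offset=[
    [0,0,0],
    [0,0,0],
  ],
  turn=[0,0],
  gripper=[1,1],
)

```text
time_s: 51.2
position: [501.2, 299.4, 260.1]
ee_rot: [-3.139, -0.003, 3.053]
wrist_force: [-0.8, 0.4, -0.5]
gripper_width: 0.156
```

Run:
```python
from h import *
st(); to(510,301,172,175.1)
save(bot.snapshot("scene"),"s41.png",(380,110,560,290),4)
save(bot.snapshot("wrist"),"w41.png")
```

```text
t 51.2 p [501.2 299.4 260.1] rpy [-179.8   -0.2  174.9] q [ 0.5   0.1   1.81 -0.    1.24 -0.99] F [-0.8  0.4 -0.5] T [-0.03 -0.01 -0.04] g 13.7
off [-0.289  0.08   2.936] turn -0.04 rows>= 1.8
```

View pics/s41.png

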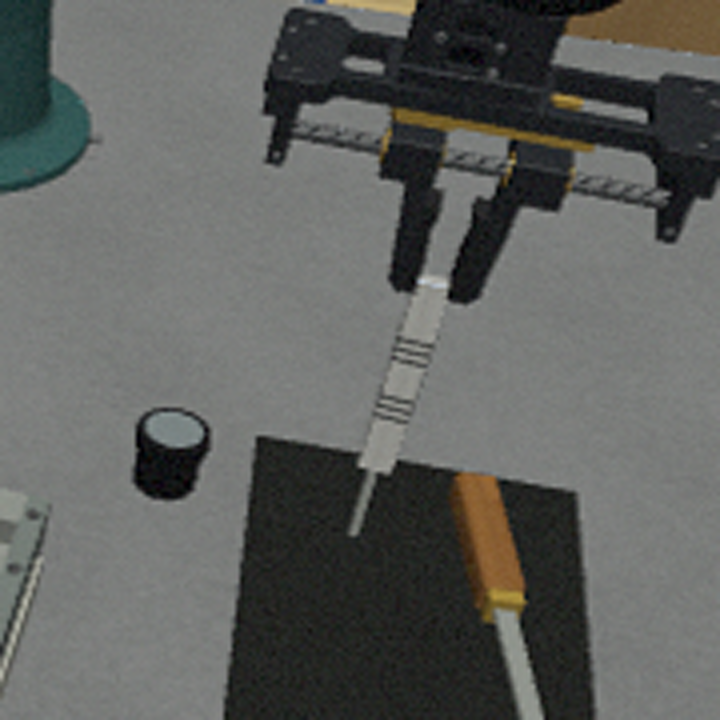

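Request:
apply_moves(
  offset=[
    [-0.29,0.08,1],
    [-0.29,0.08,2],
    [-0.29,0.08,2.8],
    [-0.29,0.08,3.15],
    [-0.29,0.08,3.2],
    [-0.29,0.08,3.2],
  ],
  turn=[0,0,0,0,0,0],
  gripper=[1,1,1,1,1,1],
)

```text
time_s: 51.9
position: [511.6, 300.9, 167.1]
ee_rot: [3.141, 0.001, 3.051]
wrist_force: [0.5, 0.2, -0.2]
gripper_width: 0.154
```

Run:
```python
from h import *
st()
save(bot.snapshot("scene"),"s42.png",(380,130,560,310),4)
```

```text
t 51.9 p [511.6 300.9 167.1] rpy [1.800e+02 1.000e-01 1.748e+02] q [ 0.49  0.19  1.88 -0.    1.07 -0.99] F [ 0.5  0.2 -0.2] T [-0.01  0.03 -0.03] g 13.5
```

View pics/s42.png

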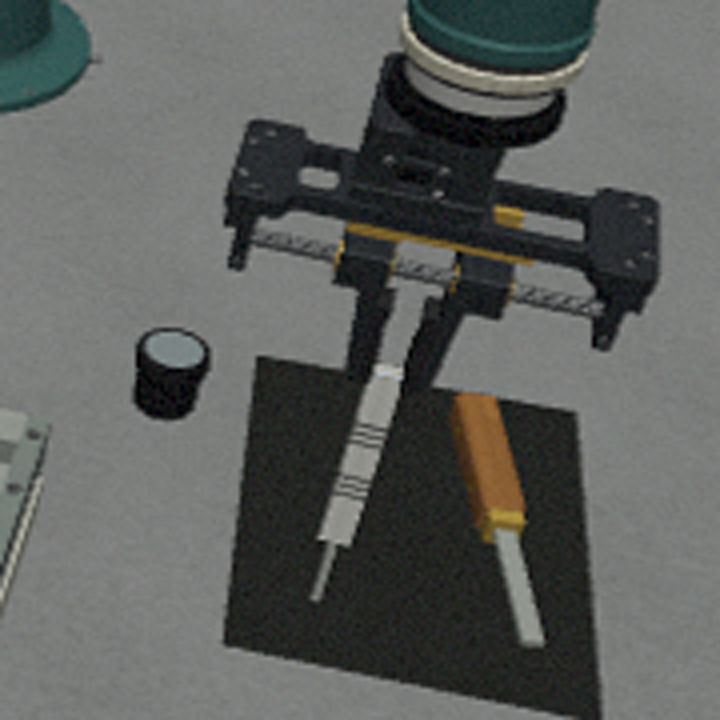

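Request:
apply_moves(
  offset=[
    [0,0,0],
    [0,0,0],
    [0.2,0,0.25],
    [0.6,0,0.45],
    [1.05,0,0.65],
    [1.5,0,0.9],
    [1.9,0,1.2],
    [2.3,0,1.55],
  ],
  turn=[0,0,0,0,0,0,0,0],
  gripper=[0.95,0.95,0.95,0.95,0.95,0.95,0.95,0.95],
  force=3,
)

```text
time_s: 52.75
position: [440.6, 307.4, 118.6]
ee_rot: [-3.141, -0.001, 3.053]
wrist_force: [-0.7, 0.2, 0.1]
gripper_width: 0.181
```

Run:
```python
from h import *
st()
save(bot.snapshot("scene"),"s43.png",(380,130,560,310),4)
```

```text
t 52.75 p [440.6 307.4 118.6] rpy [-180.    -0.   174.9] q [ 0.56  0.14  2.04 -0.    0.96 -0.92] F [-0.7  0.2  0.1] T [ 0.01  0.   -0.03] g 15.9
```

View pics/s43.png

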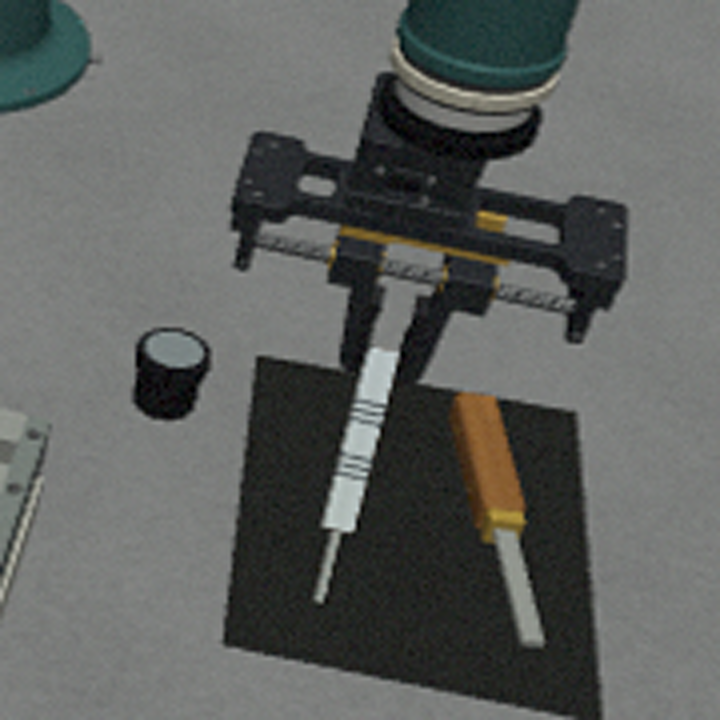

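Request:
apply_moves(
  offset=[
    [0.35,0,0.4],
    [0.65,0,0.85],
    [0.9,0,1.3],
    [1.05,0,1.75],
    [1.15,0,2.2],
    [1.2,0,2.6],
    [1.2,0,2.75],
    [1.2,0,2.75],
  ],
  turn=[0,0,0,0,0,0,0,0],
  gripper=[0.95,0.95,0.95,0.95,0.95,0.95,0.95,0.95],
)

```text
time_s: 53.6
position: [406.2, 310.3, 36.2]
ee_rot: [-3.14, -0.001, 3.052]
wrist_force: [0.7, -0.6, -0.9]
gripper_width: 0.182
```

Run:
```python
from h import *
st()
save(bot.snapshot("scene"),"s44.png",(380,130,560,310),4)
save(bot.snapshot("wrist"),"w44.png")
```

```text
t 53.6 p [406.2 310.3  36.2] rpy [-1.799e+02 -1.000e-01  1.749e+02] q [ 0.6   0.22  2.14 -0.    0.79 -0.88] F [ 0.7 -0.6 -0.9] T [0.04 0.04 0.03] g 16.0
```

View pics/s44.png

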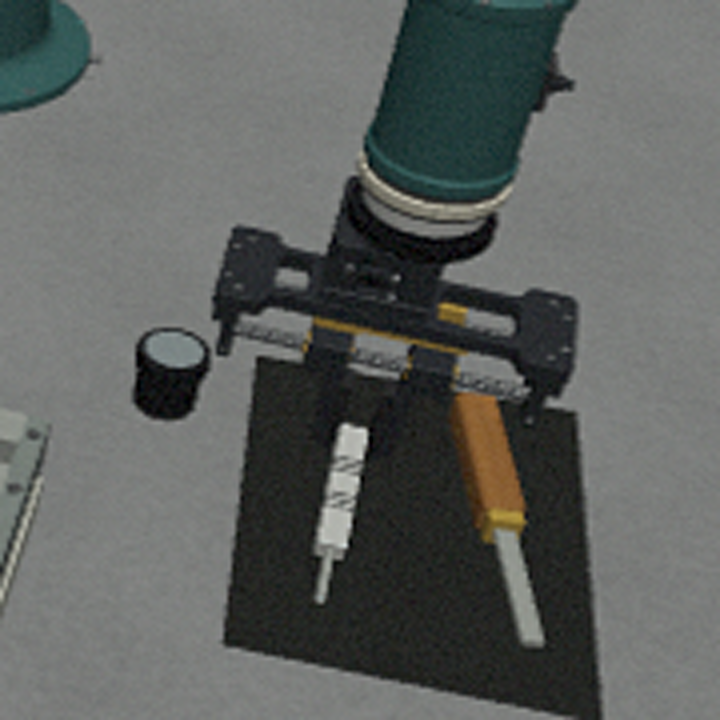

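Nearly flat. Release, rise and step away.

Request:
apply_moves(
  offset=[
    [0,0,0],
    [0,0,0],
    [0,0,0],
    [0,0,0],
    [0,0,-0.5],
    [0,0,-1.5],
    [0,0,-3],
    [0,0,-4.5],
  ],
  turn=[0,0,0,0,0,0,0,0],
  gripper=[0.75,0.65,0.6,0.6,0.6,0.6,0.6,0.6],
)

```text
time_s: 54.5
position: [405.7, 310.1, 173.0]
ee_rot: [-3.14, -0.001, 3.053]
wrist_force: [0.1, 1.0, 0.2]
gripper_width: 0.399
```

Request:
apply_moves(
  offset=[
    [0,0,-1.5],
    [1,0.8,-3],
    [2,0.8,-3],
    [2,0.8,-3],
  ],
  turn=[0,0,0,0],
  gripper=[0.5,0.5,0.5,0.5],
)

```text
time_s: 54.9
position: [347.2, 341.3, 265.1]
ee_rot: [3.138, 0.002, 3.055]
wrist_force: [0.4, -0.6, -0.4]
gripper_width: 0.501
```

Run:
```python
from h import *
st()
save(bot.snapshot("scene"),"s45.png")
save(bot.snapshot("top"),"t45.png")
```

```text
t 54.9 p [347.2 341.3 265.1] rpy [1.798e+02 1.000e-01 1.750e+02] q [ 0.72 -0.1   1.99  0.    1.24 -0.76] F [ 0.4 -0.6 -0.4] T [ 0.07 -0.04 -0.02] g 44.1
```

View pics/s45.png

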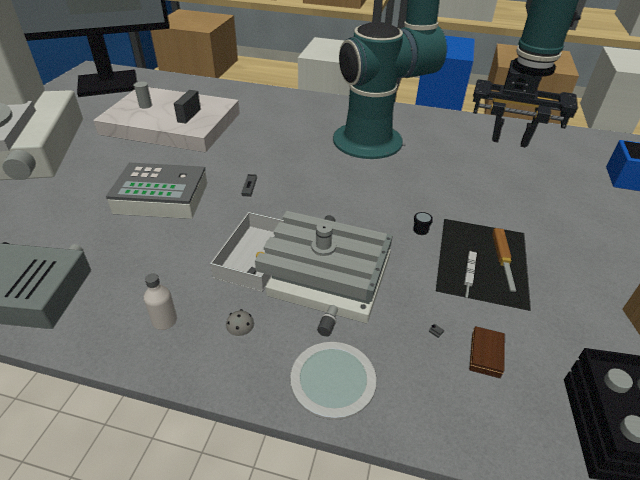

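View pics/t45.png

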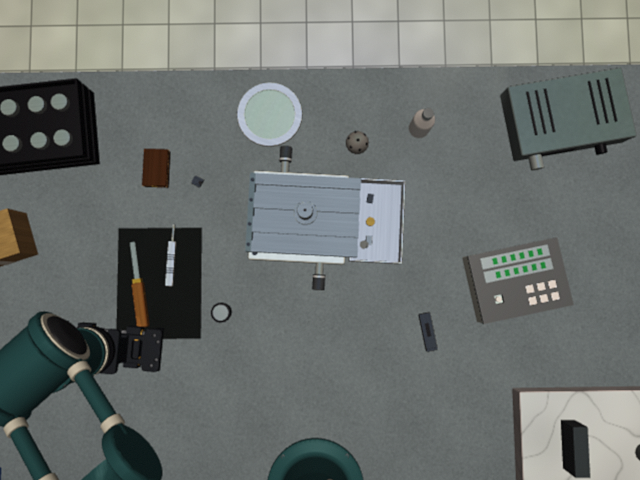

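Run:
```python
from h import *
c=cal("top"); t=bot.snapshot("top"); save(t,"t46.png",(100,210,240,350),4)
for n,z in dict(stylus=3,stylus_tip=9).items():
    for d in bot.spot_point(n,"top")[:2]: print(n,d["score"],sh(d),p2w(c,sh(d),z).round(1))
```

```text
stylus 0.59 [169.6   259.824] [506.2 322.4   3. ]
stylus_tip 0.57 [171.52  222.096] [591.4 317.1   9. ]
stylus_tip 0.32 [515.392 277.488] [ 454.9 -457.2    9. ]
```

View pics/t46.png

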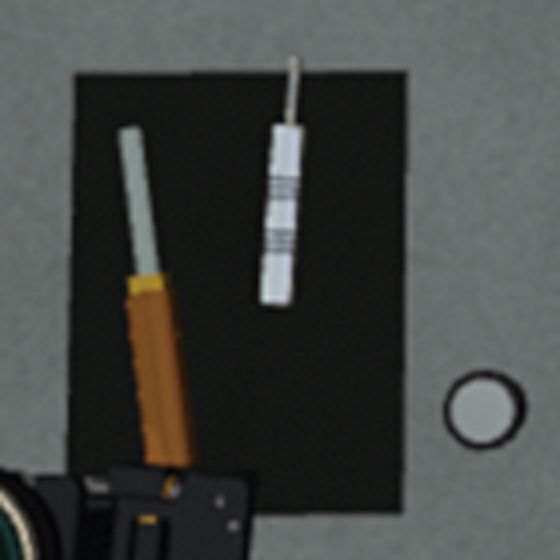

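Run:
```python
from h import *
c=cal("top")
a=p2w(c,(169,286),15);b=p2w(c,(172,241.2),15);print(a,b,np.degrees(np.arctan2(b[1]-a[1],b[0]-a[0])))
g=a+(b-a)*.52; print(g); to(g[0],g[1],120,175.5)
```

```text
[447.07873152 320.06117209  15.        ] [547.46576778 314.11427146  15.        ] -3.3902242213360876
[499.27999037 316.96878376  15.        ]
off [-5.054 -0.291  4.702] turn -0.13 rows>= 4.1
```

Request:
apply_moves(
  offset=[
    [-1.3,-0.1,0.8],
    [-2.6,-0.2,2],
    [-3.9,-0.25,3.2],
    [-5.05,-0.29,4.4],
    [-5.05,-0.29,4.7],
    [-5.05,-0.29,4.7],
    [-5.05,-0.29,4.7],
  ],
  turn=[-0.3,-0.3,-0.3,-0.3,-0.3,-0.3,-0.3],
  gripper=[0.5,0.5,0.5,0.5,0.5,0.5,0.5],
)

```text
time_s: 55.85
position: [498.5, 317.3, 120.8]
ee_rot: [-3.141, -0.002, 3.078]
wrist_force: [-0.1, -1.0, 0.6]
gripper_width: 0.501
```

Run:
```python
from h import *
st(); save(bot.snapshot("wrist"),"w47.png"); to(499,317,30.5,176.6)
```

```text
t 55.85 p [498.5 317.3 120.8] rpy [-1.800e+02 -1.000e-01  1.764e+02] q [ 0.52  0.24  1.92  0.    0.99 -0.98] F [-0.1 -1.   0.6] T [0.04 0.   0.03] g 44.1
off [-0.008 -0.031  3.051] turn -0.04 rows>= 1.8
```

View pics/w47.png

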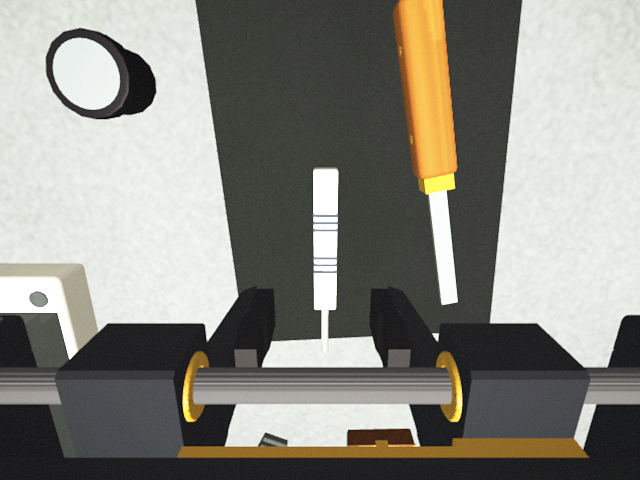

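Request:
apply_moves(
  offset=[
    [0,0,1],
    [0,0,2],
    [0,0,2.8],
    [0,0,3.05],
    [0,0,3.05],
    [0,0,3.05],
  ],
  turn=[0,0,0,0,0,0],
  gripper=[0.5,0.5,0.5,0.5,0.5,0.5],
)

```text
time_s: 56.5
position: [499.9, 318.7, 31.8]
ee_rot: [3.14, 0.003, 3.079]
wrist_force: [0.7, -0.4, -0.2]
gripper_width: 0.504
```

Request:
apply_moves(
  offset=[
    [0,0,0],
    [0,0,0],
    [0,0,0],
    [0,0,0],
    [0,0,0],
    [0,0,0],
  ],
  turn=[0,0,0,0,0,0],
  gripper=[0.95,0.95,0.95,0.95,0.95,0.95],
  force=8,
)

```text
time_s: 57.1
position: [499.4, 318.0, 30.3]
ee_rot: [3.141, 0.001, 3.079]
wrist_force: [-0.0, 0.6, 6.0]
gripper_width: 0.177
```

Request:
apply_moves(
  offset=[
    [0,0,-0.35],
    [0.4,0,-0.35],
    [0.8,0,-0.35],
    [1.2,0,-0.35],
    [1.2,0,-0.35],
    [1.2,0,-0.1],
    [1.2,0,0],
    [1.2,0,0],
  ],
  turn=[0,0,0,0,0,0,0,0],
  gripper=[0.95,0.95,0.95,0.95,0.95,0.95,0.95,0.95],
)

```text
time_s: 57.9
position: [463.2, 320.1, 29.4]
ee_rot: [-3.142, -0.0, 3.079]
wrist_force: [-0.4, 0.1, 1.0]
gripper_width: 0.178
```

Request:
apply_moves(
  offset=[
    [0,0,0],
    [0,0,0],
    [0,0,0],
    [0,0,0],
    [0,0,-1],
    [0,0,-2.2],
    [0,0,-3.5],
    [0.6,0.3,-5],
  ],
  turn=[0,0,0,0,0,0,0,0],
  gripper=[0.8,0.7,0.6,0.6,0.6,0.6,0.6,0.6],
)

```text
time_s: 58.7
position: [446.2, 329.1, 180.3]
ee_rot: [-3.14, -0.0, 3.077]
wrist_force: [1.2, 0.8, -0.0]
gripper_width: 0.402
```

Request:
apply_moves(
  offset=[
    [0.7,0.3,-1],
    [2,0.8,-3],
    [3.5,1.5,-3],
    [5,2,-3],
    [5,2,-3],
    [5,2,-3],
  ],
  turn=[0,0,0,0,0,0],
  gripper=[0.5,0.5,0.5,0.5,0.5,0.5],
)

```text
time_s: 59.3
position: [298.3, 399.9, 269.9]
ee_rot: [3.141, 0.001, 3.082]
wrist_force: [0.9, 0.3, -0.1]
gripper_width: 0.499
```

Run:
```python
from h import *
st()
save(bot.snapshot("scene"),"s48.png",(200,130,560,400),2.2)
save(bot.snapshot("top"),"t48.png",(100,150,420,360),2.5)
```

```text
t 59.3 p [298.3 399.9 269.9] rpy [180.    0.  176.6] q [ 0.88 -0.08  1.96 -0.    1.25 -0.63] F [ 0.9  0.3 -0.1] T [ 0.03 -0.06 -0.01] g 43.9
```

View pics/s48.png

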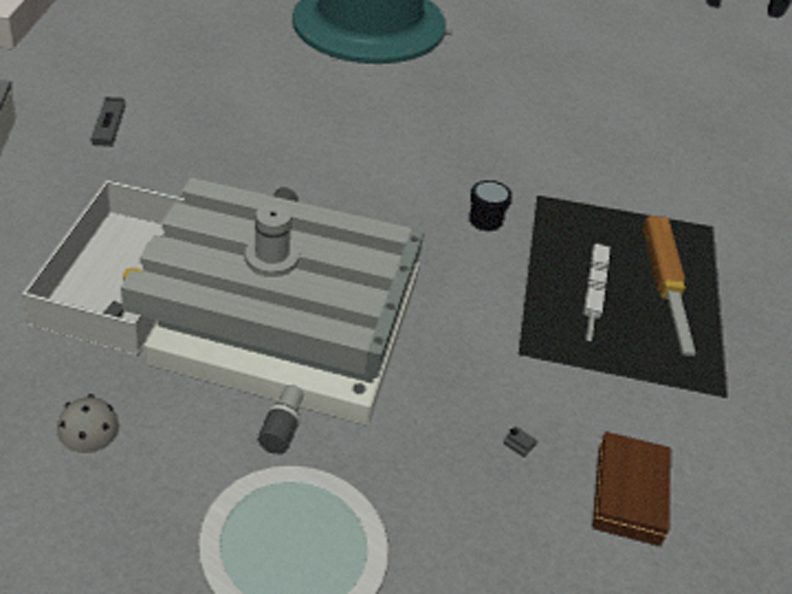

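View pics/t48.png

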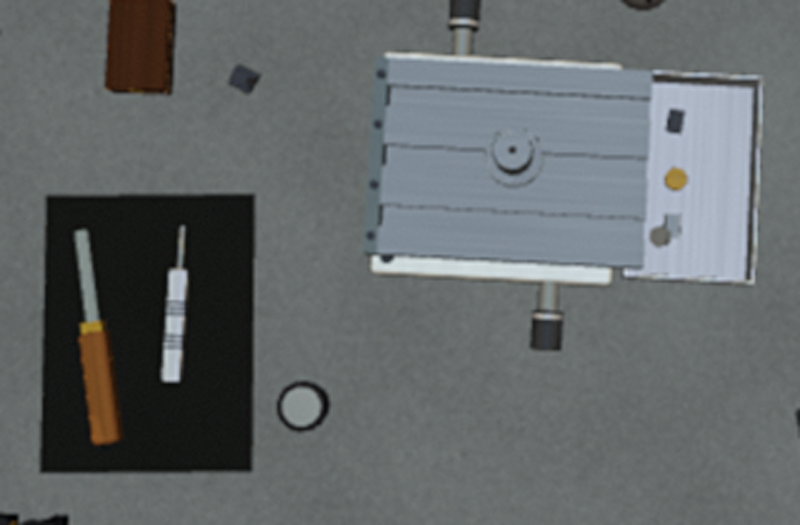

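```bash
python3 -c "
from rig import bot
print(bot.close_job())"
```

```text
the job is handed in; nothing more can be done
None
```

The stage is ready and the job is handed in; the robot's clock stood at about 59 s of the 210 s allowed, and no verdict was reported.

- **Scrap:** I found four pieces, a hexagon nut, a steel block, a brass bush and half a T-nut. I pushed all of them out with the tilted scraper blade. The final pictures show all four in the tray. I looked along the slots from above before setting the master down and saw nothing left in them.
- **Master:** it stands upright on the middle of the plate. It was set down before the key was pressed.
- **Zero key:** I pressed it with the stylus near vertical, up to about 9 N. The key reaches its stop at 3.5 N. Its travel could not be read directly, so "right down" rests on that force and the pictures.
- **Tools:** scraper and stylus both lie wholly on the mat. After I first laid the stylus down it turned up a few centimetres forward, with its point over the mat's edge. I took this for the announced knock, picked the stylus up again and set it back.
- **Other objects:** nothing else looks moved in the last pictures. I only compared these by eye.

The network's tip positions were a few millimetres to about a centimetre off when I was lining up the tools. In one top view it placed the stylus tip well away from the real one. I positioned both tools by reading the pictures instead.

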